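# Mix the settled lapping compounds and load the bottle carrier

### The job

The grit has settled in the closed bottles of lapping compound that stand on the board. First get the bottle carrier ready: fold its handle fully back and lift out the workpieces that somebody left in its bays, setting them down beside it, clear of the carrier. Then take the bottles one at a time, finest grade first so that no coarse grit is carried over (blue cap, then yellow, then red; not all need be there): turn each one over in the air until its cap points steeply down, keep it so for two seconds, turn it back and, without dropping it, stand it upright in a free bay; finally swing the handle up to vertical for carrying, and leave everything else on the bench where it is.

Things in the scene. Friction and masses are not known exactly. Their poses are not given: they have to be found in the camera images.
- board: plywood board lying flat on the bench, 280 (x) x 550 (y) x 22 mm: its top, 22 mm above the bench, is the surface under the carrier and the bottles; the strip along its front edge, left of the bottles, is free to set things down; origin at the centre of its underside
- carrier: bottle carrier of grey sheet steel, 96 x 262 x 48 mm without handle, does not shift; origin at the centre of its underside on the board, x axis to its back (world +x within 0.2 rad), y to the left along its length. Inner floor 8 mm, rim 48 mm above the board; walls 4 mm; two dividers (rim 46 mm) make three bays of 88 (x) x 83 mm (y)
- handle (a joint): angle of the carrier's swing handle (rad): 0 standing upright over the bays, grows as it folds to the carrier's back, stop at 1.6 where it lies level behind the carrier. A stiff hinge (0.13 N m of friction): it stays wherever it is left
- handle_grip (a point): middle of the handle's black round grip sleeve, 18 mm thick and 110 mm long, parallel to the carrier's y axis. It swings round the hinge on a radius of 100 mm; upright it is 156 mm above the board, folded back about 53 mm. The bare 8 mm steel rod goes on to both sides and down to the hinge outside the carrier's ends (140 mm left and right of the middle)
- handle_hinge (a point): point on the handle's hinge line at the middle of the carrier, 56 mm above the board; the hinge line is parallel to the carrier's y axis
- bay_left (a point): centre of the inner floor of the carrier's left (+y) bay, 8 mm above the board; bays are 86 mm apart
- bay_middle (a point): centre of the inner floor of the carrier's middle bay, 8 mm above the board; bays are 86 mm apart
- bay_right (a point): centre of the inner floor of the carrier's right (-y) bay, 8 mm above the board; bays are 86 mm apart
- fine_mid (a point): centre, half-way up, of the closed white plastic bottle of fine lapping compound with blue cap and blue stripe: 110 mm tall, round body 52 mm thick from its foot to 74 mm up, screw cap 39 mm thick on top (the cap is fixed), about 0.28 kg, heaviest near its foot. z axis from foot to cap. Stands upright on the board in front of or to the right of the carrier; may be absent
- medium_mid (a point): centre, half-way up, of the closed white plastic bottle of medium lapping compound with yellow cap and yellow stripe: 110 mm tall, round body 52 mm thick from its foot to 74 mm up, screw cap 39 mm thick on top (the cap is fixed), about 0.28 kg, heaviest near its foot. z axis from foot to cap. Stands upright on the board in front of or to the right of the carrier; may be absent
- coarse_mid (a point): centre, half-way up, of the closed white plastic bottle of coarse lapping compound with red cap and red stripe: 110 mm tall, round body 52 mm thick from its foot to 74 mm up, screw cap 39 mm thick on top (the cap is fixed), about 0.28 kg, heaviest near its foot. z axis from foot to cap. Stands upright on the board in front of or to the right of the carrier; may be absent
- round_bar_mid (a point): centre, half-way up, of a stepped grey steel bar end left standing in a bay of the carrier: 80 mm tall, round, 38 mm thick up to 64 mm and 26 mm thick above, 0.55 kg; may be absent
- fork_block_mid (a point): centre, half-way up, of a pale milled block with a cross hole left standing in a bay of the carrier: 36 mm (its x) by 50 mm (its y) by 46 mm tall, 0.2 kg; may be absent
- black_block_mid (a point): centre, half-way up, of a black plastic block left standing in a bay of the carrier: 30 mm (its x) by 36 mm (its y) by 52 mm tall, 0.08 kg; may be absent
- tape_roll: roll of masking tape, 105 mm across, 24 mm high, lying on the bench or the board, not part of the job; origin at the centre of its underside
- deburrer: blue hand deburring tool, 157 mm long (its y), 19 mm thick, lying on the bench or the board, not part of the job; origin at the centre of its underside
- flange_bush: turned flanged bush, 54 mm across, 21 mm high, lying on the bench or the board, not part of the job; origin at the centre of its underside
Things that resemble listed ones, but are neither listed nor needed, are in the scene too. What is shaped like the part that bears coarse_mid but orange is not meant.

How it is judged:
By the outcome, as a careful person would: the job done as asked, in the order asked, and still so for the second after the job is handed in, with the robot touching nothing.
Of round_bar, fork_block, black_block only 2 to 3 are there at a start; the rules pass over those that are not, and their reading is None.
Of fine_bottle, medium_bottle, coarse_bottle only 2 to 3 are there at a start; the rules pass over those that are not, and their reading is None.
At some moment in a run one of fine_bottle, medium_bottle, coarse_bottle may be knocked a few centimetres aside while the robot is not near it.
It also fails if it takes over 210 s, if anything falls off the work surface, if the arm or the gripper's body presses on something with over 40 N, if the wrist force passes 120 N, or if a joint passes its speed limit or range.

### The arm

A 7-joint arm with a two-finger parallel gripper is mounted at the origin on a cart in front of the work surface, level with it; the furniture and walls round the work are solid. World frame = base frame: x ahead of the robot, y to its left, z up, the work surface at z = 0. Lengths are in m, angles in rad, forces in N, time in s.
With the tool pointing down it reaches from about 0.35 to 0.9 m from the base axis. Payload 8.1 kg.
Tool frame: the origin (TCP) lies midway between the tips of the shut fingers; the grasp point (between the pads) lies env.tcp_to_grasp behind it (env.tcp_to_grasp is the distance from the TCP to the grasp point, in m); z points along the fingers, y is the direction in which the jaws open and shut (so a half turn about z gives the same grasp; the last joint's range is limited). The gripper opens to 85 mm and grips with 20 to 120 N. Pads are 22 mm wide; open, the fingers measure 114 mm over their backs; the gripper's body (76 mm by 85 mm) begins 54 mm behind the grasp point. The pads swing forward as they close: fully open they stand 13 mm farther back than shut.
Start: joints at [1.222, 0.434, 0.025, 1.573, -0.012, 1.134, -0.075], TCP at [0.152, -0.606, 0.231] pointing down, gripper open.
Joint ranges: [-2.62, 2.62], [-0.44, 2.09], [-1.27, 1.32], [0.08, 2.57], [-1.32, 4.46], [0.12, 2], [-2.74, 2.74]. Speed limits (rad/s): [2.22, 2.22, 3.01, 3.01, 3.14, 3.14, 3.14].

### API

Orientations are given as a rotation vector (axis times angle).
In Python, from bench import env gives the robot as it stands.
- The arm moves only by the tool step_arm, never from a script. Its argument "rows" is a list of rows, each an object of numbers: "tx", "ty", "tz": the shift along the world's x, y, z as a fraction of full scale; "wx", "wy", "wz": the turn, a rotation vector about the world's x, y, z as a fraction of full scale; "claw": the opening, from 0 (shut) to 1 (fully open). In form: [{"tx": .., "ty": .., "tz": .., "wx": .., "wy": .., "wz": .., "claw": ..}, ...]. A call has 1 to 20 rows; each row shifts and turns the pose as measured when the row begins; what a row does not reach is not made up. Full scale, the value 1, is 0.3 m for a shift and 180 degrees for a turn. A row lasts 1/10 s, in which the tool goes at most 50 mm and 8.59 degrees, less where a joint would pass 70% of its speed; a pose out of reach is approached as far as the arm can. A call with a number of a shift or a turn outside -1 to 1 is refused whole. A call with a gripper value outside its range is refused whole. The fingers move at their own pace and stop on an object; "force" is the grip in N (left out, the last holds). Time passes only in rows, so rows that do not move let the fingers close. It gives the time, the measured TCP pose, the force and the opening at its end, in the units of the state.
- env.get_obs(): the state, without advancing time (a new reading comes with each control period).
- env.snapshot(name): name is "scene" or "side" or "wrist"; returns a dict with "frame" (420x560x3 uint8, red, green, blue), "depth" (420x560 float32, m along the optical axis (not along the pixel's ray), 0 where there is no reading), "vertical_fov" (degrees; the focal length in pixels is half the picture's height over the tangent of half this angle, whatever the lens; pixels are square), "cx", "cy" (the principal point, pixels), "extrinsics" (4x4, takes a point from world to camera coordinates); the wrist camera has in their place "tool_from_camera" (4x4, takes a point from camera to tool coordinates, whose origin is the TCP and whose axes are the flange's). Camera axes: x right, y up, looking along -z (the intrinsics and any distortion apply to the point x, -y, -z); pixel columns grow to the right and rows downward; lengths in m; the calibration is good to about 2 mm. A picture is of the moment at which its call begins: read the wrist's pose just before it.
- env.hand_in(): hands the job in, once; it reports no verdict.
The state is a dict: "time": time; "joint_positions": joint angles; "qd": joint speeds; "tau": joint torques, N m; "eef_pos": TCP position; "tool_rot": TCP orientation; "wrist_force": force on the tool from outside, world axes, zero at the start; "ft_torque": the same for the moment, N m; "finger_gap": finger opening in m.
Only numpy, scipy, OpenCV 4.12 (cv2) and the standard library are available. Lean on these libraries where they do the work, as an engineer would, in place of code of your own. Each camera call takes 0.05 s, during which the arm holds its last target.

## Working session

There is one attempt and no reset: what is moved stays moved. The work goes in short steps, Python scripts to look and compute and a tool call to move; the robot and the scene stay as the last step left them, time stands still between calls to the robot, and variables do not carry over. Pictures are saved under pics/ and viewed, and the job is handed in when it is done.

Besides the shell and the picture viewer there is one more tool, called after "Request:" by a JSON object that holds its "op" and its "data", one argument or row to a line. step_arm: Moves the arm, as the interface text tells. Its arguments: {"type":"object","properties":{"rows":{"type":"array","items":{"type":"object","properties":{"tx":{"type":"number","minimum":-1,"maximum":1},"ty":{"type":"number","minimum":-1,"maximum":1},"tz":{"type":"number","minimum":-1,"maximum":1},"wx":{"type":"number","minimum":-1,"maximum":1},"wy":{"type":"number","minimum":-1,"maximum":1},"wz":{"type":"number","minimum":-1,"maximum":1},"claw":{"type":"number"}}}},"force":{"type":"number"}},"required":["rows"]}

```bash
ls; mkdir -p pics; cat > h.py <<'E'
import numpy as np, cv2
from scipy.spatial.transform import Rotation as R
from bench import env
def snap(n,fn=None):
    o=env.get_obs(); s=env.snapshot(n)
    if fn: cv2.imwrite('pics/'+fn,s['frame'][:,:,::-1])
    f=s['frame'].shape[0]/2/np.tan(np.radians(s['vertical_fov'])/2)
    if 'extrinsics' in s: wc=np.linalg.inv(s['extrinsics'])
    else:
        T=np.eye(4);T[:3,:3]=R.from_rotvec(o['tool_rot']).as_matrix();T[:3,3]=o['eef_pos'];wc=T@s['tool_from_camera']
    s['f']=f;s['wc']=wc;return s
def cloud(s):
    d=s['depth'];v,u=np.indices(d.shape)
    p=np.stack([(u-s['cx'])/s['f']*d,-(v-s['cy'])/s['f']*d,-d,np.ones_like(d)],-1)
    w=(p@s['wc'].T)[...,:3]; w[d==0]=np.nan; return w
def st():
    o=env.get_obs();print({k:np.round(v,4).tolist() for k,v in o.items() if k not in('qd',)})
E
python3 - <<'E'
from h import *
st();print(env.tcp_to_grasp)
for n in('scene','side','wrist'):
    s=snap(n,n+'0.png');print(n,s['f'],s['cx'],s['cy'],{k:v for k,v in s.items() if k not in('frame','depth','wc')}.keys());print(np.round(s['wc'],3).tolist())
    np.savez('/tmp/'+n+'0.npz',c=cloud(s),f=s['frame'])
E
```

```text
pics
{'time': 0.0, 'joint_positions': [1.2224, 0.4352, 0.025, 1.5742, -0.0116, 1.134, -0.0751], 'tau': [0.0003, -67.0464, 1.0254, -31.6207, 0.0157, 0.0123, 0.0], 'eef_pos': [0.1519, -0.6057, 0.2305], 'tool_rot': [-3.1163, -0.3847, 0.0006], 'wrist_force': [-0.0246, 1.1267, 0.4436], 'ft_torque': [-0.0282, -0.0042, 0.0305], 'finger_gap': 0.0851}
0.0187
scene 385.5917328357636 279.8710288286914 213.65629913128913 dict_keys(['vertical_fov', 'cx', 'cy', 'extrinsics', 'f'])
[[0.682, 0.56, -0.47, 0.152], [-0.731, 0.524, -0.436, -0.781], [0.002, 0.641, 0.767, 0.874], [0.0, 0.0, 0.0, 1.0]]
side 477.3923117775316 272.807353081547 210.66559879816538 dict_keys(['vertical_fov', 'cx', 'cy', 'extrinsics', 'f'])
[[-0.627, -0.418, 0.657, 1.489], [0.779, -0.337, 0.529, 0.352], [0.0, 0.844, 0.537, 0.868], [0.0, 0.0, 0.0, 1.0]]
wrist 313.18296048975776 279.8901744892465 207.68303613015854 dict_keys(['vertical_fov', 'cx', 'cy', 'tool_from_camera', 'f'])
[[0.243, 0.925, 0.292, 0.227], [-0.97, 0.232, 0.072, -0.587], [-0.001, -0.301, 0.954, 0.374], [0.0, 0.0, 0.0, 1.0]]
```

View pics/scene0.png

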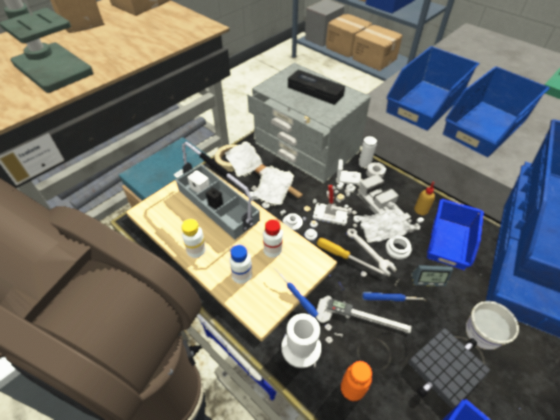

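View pics/side0.png

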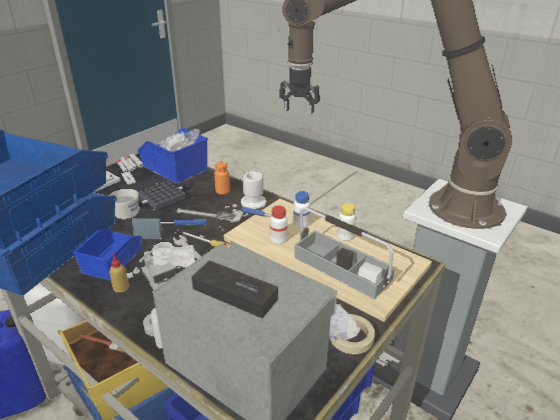

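View pics/wrist0.png

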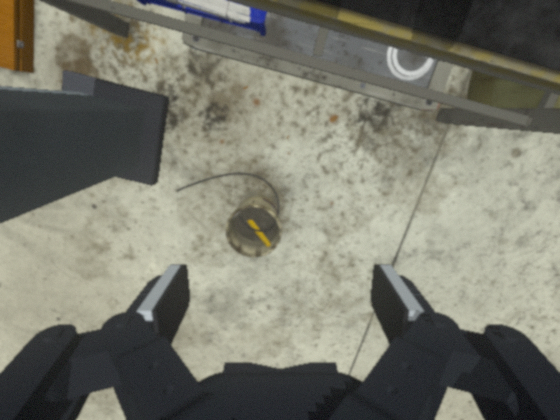

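The scene view shows the board with the blue (240,262), yellow (192,237) and red (272,237) bottles. The carrier holds a pale block (199,182) and a black block (214,199). The orange lookalike is at (356,380), off the board. I'll take closer crops and measure.

```bash
python3 - <<'E'
from h import *
a=cv2.imread('pics/scene0.png')[130:310,120:320];b=cv2.imread('pics/side0.png')[180:310,220:440]
cv2.imwrite('pics/ca.png',cv2.resize(a,None,fx=3.3,fy=3.3,interpolation=cv2.INTER_CUBIC))
cv2.imwrite('pics/cb.png',cv2.resize(b,None,fx=3.6,fy=3.6,interpolation=cv2.INTER_CUBIC))
for n,pts in (('scene',[(192,227),(240,253),(272,228),(199,180),(214,197),(213,158),(183,147),(251,212),(180,180),(240,229),(264,330),(128,222),(335,265)]),('side',[(280,210),(302,197),(348,208),(371,271),(346,258),(348,222),(309,212),(388,258)])):
    z=np.load(f'/tmp/{n}0.npz')['c']
    for u,v in pts: print(n,u,v,np.round(z[v,u],3), np.round(np.nanmedian(z[v-1:v+2,u-1:u+2].reshape(-1,3),0),3))
E
```

```text
scene 192 227 [ 0.429 -0.233  0.133] [ 0.43  -0.232  0.133]
scene 240 253 [ 0.457 -0.373  0.132] [ 0.457 -0.373  0.132]
scene 272 228 [ 0.561 -0.376  0.131] [ 0.56  -0.377  0.133]
scene 199 180 [ 0.575 -0.067  0.074] [ 0.573 -0.068  0.077]
scene 214 197 [ 0.556 -0.158  0.084] [ 0.557 -0.156  0.082]
scene 213 158 [ 0.715  0.05  -0.005] [0.71  0.044 0.002]
scene 183 147 [ 0.585 -0.004  0.155] [ 0.584 -0.007  0.156]
scene 251 212 [ 0.583 -0.277  0.092] [ 0.583 -0.277  0.089]
scene 180 180 [ 0.542 -0.017  0.063] [ 0.543 -0.016  0.063]
scene 240 229 [ 0.542 -0.274  0.055] [ 0.542 -0.273  0.052]
scene 264 330 [ 0.394 -0.509  0.023] [ 0.394 -0.509  0.024]
scene 128 222 [0.364 0.014 0.001] [0.364 0.015 0.001]
scene 335 265 [ 0.658 -0.512 -0.001] [ 0.655 -0.515  0.001]
side 280 210 [ 0.569 -0.361  0.13 ] [ 0.572 -0.36   0.132]
side 302 197 [ 0.47  -0.355  0.13 ] [ 0.472 -0.353  0.131]
side 348 208 [ 0.441 -0.212  0.133] [ 0.441 -0.211  0.133]
side 371 271 [ 0.586 -0.049  0.076] [ 0.586 -0.049  0.076]
side 346 258 [ 0.577 -0.129  0.074] [ 0.578 -0.128  0.074]
side 348 222 [ 0.447 -0.204  0.09 ] [ 0.448 -0.203  0.092]
side 309 212 [ 0.448 -0.341  0.071] [ 0.456 -0.34   0.072]
side 388 258 [ 0.444 -0.067  0.023] [ 0.451 -0.066  0.024]
```

View pics/ca.png

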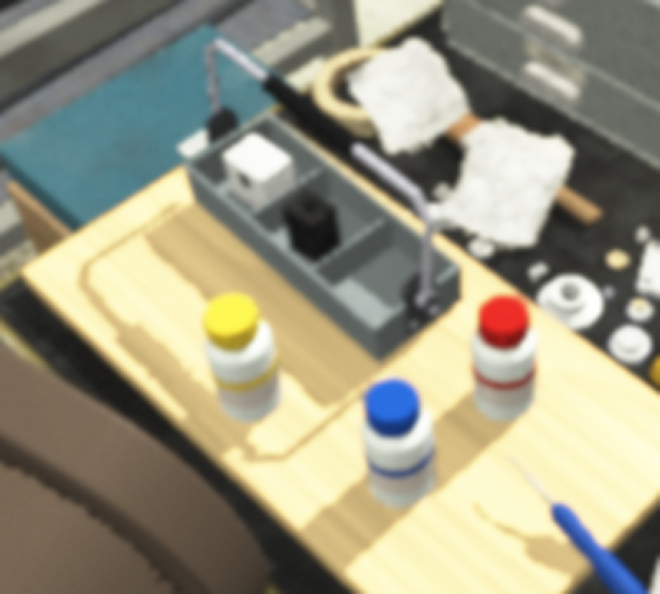

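View pics/cb.png

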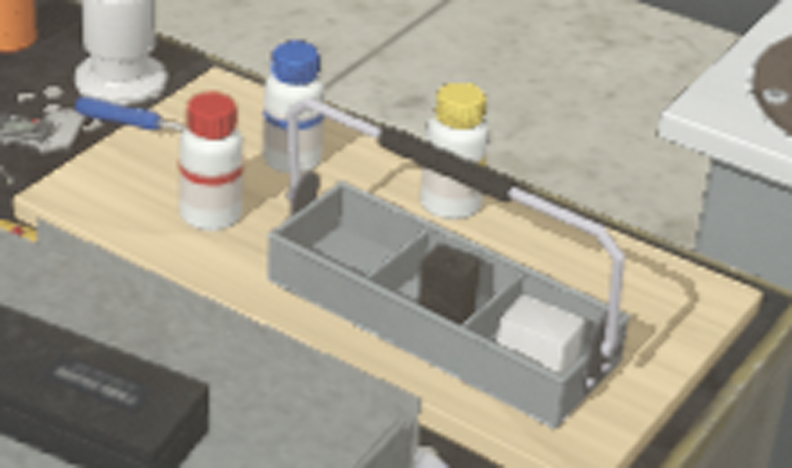

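```bash
cat > fit.py <<'E'
from h import *
from scipy.optimize import least_squares
def caps(cs,fs):
    out={}
    for name,test in dict(blue=lambda h:(abs(h[...,0].astype(int)-112)<12),yellow=lambda h:abs(h[...,0].astype(int)-27)<7,red=lambda h:(h[...,0]<5)|(h[...,0]>172)).items():
        P=[]
        for c,f in zip(cs,fs):
            h=cv2.cvtColor(f,cv2.COLOR_RGB2HSV)
            m=test(h)&(h[...,1]>130)&(h[...,2]>80)&(c[...,2]>.105)&(c[...,2]<.15)&(c[...,0]>.3)&(c[...,0]<.7)&(c[...,1]>-.56)&(c[...,1]<.05)
            P.append(c[m])
        for i,p in enumerate(P):
            if len(p)<5: print(name,i,'none');continue
            t=p[p[:,2]>np.percentile(p[:,2],60)-.004]
            (x,y),r=cv2.minEnclosingCircle(np.float32(t[:,:2]))
            print(name,i,len(p),'enc',round(x,4),round(y,4),round(r,4),'mean top',t.mean(0).round(4))
if __name__=='__main__':
    Z=[np.load(f'/tmp/{n}0.npz') for n in('scene','side')]
    cs=[z['c'] for z in Z];fs=[z['f'] for z in Z]
    caps(cs,fs)
    # carrier: rim points z .064...0.075
    for c,f in zip(cs,fs):
        hh=cv2.cvtColor(f,cv2.COLOR_RGB2HSV)
        m=(c[...,2]>.060)&(c[...,2]<.078)&(c[...,0]>.47)&(c[...,0]<.68)&(c[...,1]>-.32)&(c[...,1]<.06)&(hh[...,1]<70)&(hh[...,2]>60)&(hh[...,2]<170)
        p=c[m];print('rim',len(p),cv2.minAreaRect(np.float32(p[:,:2])),p.mean(0))
        g=c[(c[...,2]>.12)&(c[...,0]>.5)&(c[...,0]<.7)&(c[...,1]>-.30)&(c[...,1]<.05)]
        print('handle',len(g),np.percentile(g,[2,50,98],axis=0).round(3).tolist(), np.polyfit(g[:,1],g[:,0],1), cv2.minAreaRect(np.float32(g[:,:2])))
        b=c[(c[...,2]>.078)&(c[...,2]<.11)&(c[...,0]>.5)&(c[...,0]<.64)&(c[...,1]>-.30)&(c[...,1]<.05)]
        print('mid',len(b))
E
python3 fit.py
```

```text
blue 0 196 enc 0.4567 -0.3675 0.0185 mean top [ 0.456  -0.3679  0.133 ]
blue 1 10 enc 0.4696 -0.3586 0.0141 mean top [ 0.47   -0.3585  0.1341]
yellow 0 212 enc 0.4295 -0.2212 0.0208 mean top [ 0.4281 -0.2228  0.1326]
yellow 1 none
red 0 168 enc 0.5655 -0.3717 0.0173 mean top [ 0.5652 -0.3721  0.1327]
red 1 125 enc 0.5707 -0.364 0.0211 mean top [ 0.5733 -0.3643  0.1324]
rim 784 ((0.5688580274581909, -0.1487230360507965), (0.28287649154663086, 0.09870125353336334), 87.45829010009766) [ 0.5663297  -0.13724409  0.06847397]
handle 474 [[0.57, -0.287, 0.127], [0.579, -0.16, 0.182], [0.589, -0.005, 0.189]] [0.03309333 0.58456153] ((0.581512987613678, -0.14515937864780426), (0.28703734278678894, 0.018277429044246674), 88.27680969238281)
mid 317
rim 1057 ((0.5735425353050232, -0.13658776879310608), (0.27985846996307373, 0.10313507169485092), 87.69892883300781) [ 0.57978584 -0.13831991  0.06779657]
handle 559 [[0.575, -0.283, 0.127], [0.588, -0.132, 0.18], [0.595, -0.002, 0.188]] [0.03297768 0.5911577 ] ((0.5854789614677429, -0.14315304160118103), (0.28656429052352905, 0.020503820851445198), 87.5355453491211)
mid 283
```

Request:
{"op": "step_arm", "data": {
  "rows": [
    {"tz":0.1,"claw":1},
    {"tx":0.05,"ty":0.05,"tz":0.1},
    {"tx":0.08,"ty":0.09,"tz":0.08},
    {"tx":0.08,"ty":0.09,"tz":0.08},
    {"tx":0.08,"ty":0.09,"tz":0.08},
    {"tx":0.08,"ty":0.09,"tz":0.08},
    {"tx":0.08,"ty":0.09,"tz":0.08},
    {"tx":0.08,"ty":0.09,"tz":0.08},
    {"tx":0.08,"ty":0.09},
    {"tx":0.08,"ty":0.09},
    {"tx":0.08,"ty":0.09},
    {"tx":0.08,"ty":0.09},
    {"tx":0.08,"ty":0.09},
    {"tx":0.08,"ty":0.09},
    {"tx":0.08,"ty":0.09},
    {"tx":0.08,"ty":0.09}
  ],
  "force": 40
}}

```text
invalid input at $.rows[0]: expected keys tx, ty, tz, wx, wy, wz, claw
```

```bash
python3 - <<'E'
from h import *
st();s=snap('wrist','w1.png');st();np.savez('/tmp/w1.npz',c=cloud(s),f=s['frame']);print(s['wc'].round(3))
E
```

```text
{'time': 0.15, 'joint_positions': [1.2224, 0.4351, 0.025, 1.5739, -0.0116, 1.134, -0.0751], 'tau': [0.001, -67.0889, 1.0255, -31.6451, 0.0156, 0.0089, -0.0], 'eef_pos': [0.1519, -0.6058, 0.2307], 'tool_rot': [-3.1167, -0.3848, 0.0005], 'wrist_force': [-0.3976, -0.0923, 0.3355], 'ft_torque': [0.0017, 0.0252, 0.0003], 'finger_gap': 0.0857}
{'time': 0.2, 'joint_positions': [1.2224, 0.435, 0.025, 1.5737, -0.0116, 1.134, -0.0751], 'tau': [0.0009, -67.024, 1.0241, -31.6168, 0.0154, 0.0096, -0.0], 'eef_pos': [0.152, -0.6059, 0.2308], 'tool_rot': [-3.117, -0.3848, 0.0004], 'wrist_force': [0.1847, 0.7035, -0.5803], 'ft_torque': [0.0245, 0.0064, -0.0209], 'finger_gap': 0.0854}
[[ 0.243  0.925  0.292  0.226]
 [-0.97   0.232  0.072 -0.587]
 [-0.001 -0.301  0.954  0.374]
 [ 0.     0.     0.     1.   ]]
```

View pics/w1.png

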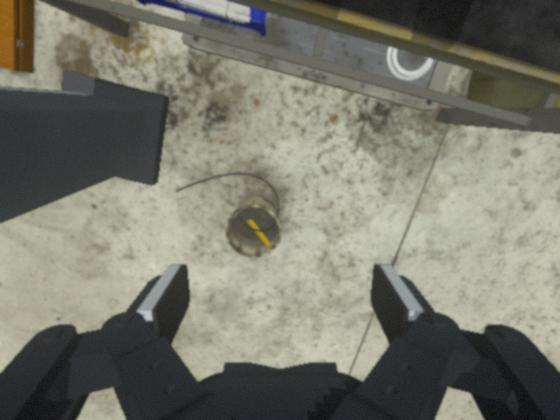

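All seven keys are needed in every row, so I'll send complete rows.

Request:
{"op": "step_arm", "data": {
  "rows": [
    {"tx":0,"ty":0,"tz":0.1,"wx":0,"wy":0,"wz":0,"claw":1},
    {"tx":0.05,"ty":0.05,"tz":0.1,"wx":0,"wy":0,"wz":0,"claw":1},
    {"tx":0.08,"ty":0.09,"tz":0.08,"wx":0,"wy":0,"wz":0,"claw":1},
    {"tx":0.08,"ty":0.09,"tz":0.08,"wx":0,"wy":0,"wz":0,"claw":1},
    {"tx":0.08,"ty":0.09,"tz":0.08,"wx":0,"wy":0,"wz":0,"claw":1},
    {"tx":0.08,"ty":0.09,"tz":0.08,"wx":0,"wy":0,"wz":0,"claw":1},
    {"tx":0.08,"ty":0.09,"tz":0.08,"wx":0,"wy":0,"wz":0,"claw":1},
    {"tx":0.08,"ty":0.09,"tz":0.08,"wx":0,"wy":0,"wz":0,"claw":1},
    {"tx":0.08,"ty":0.09,"tz":0,"wx":0,"wy":0,"wz":0,"claw":1},
    {"tx":0.08,"ty":0.09,"tz":0,"wx":0,"wy":0,"wz":0,"claw":1},
    {"tx":0.08,"ty":0.09,"tz":0,"wx":0,"wy":0,"wz":0,"claw":1},
    {"tx":0.08,"ty":0.09,"tz":0,"wx":0,"wy":0,"wz":0,"claw":1},
    {"tx":0,"ty":0,"tz":0,"wx":0,"wy":0,"wz":0,"claw":1}
  ],
  "force": 40
}}

```text
time: 1.5
eef_pos: [0.4115, -0.3051, 0.4404]
tool_rot: [-3.112, -0.379, -0.0]
wrist_force: [0.1, -1.1, 0.1]
finger_gap: 0.0853
```

```bash
python3 - <<'E'
from h import *
st();s=snap('wrist','w1.png');st();np.savez('/tmp/w1.npz',c=cloud(s),f=s['frame']);print(s['wc'].round(3))
E
```

```text
{'time': 1.5, 'joint_positions': [0.6933, 0.1624, -0.1889, 1.4479, 0.0251, 1.5378, -0.8226], 'tau': [-0.557, -47.9486, -1.1442, -34.9431, 0.0211, -0.0224, -1.1137], 'eef_pos': [0.4115, -0.3051, 0.4404], 'tool_rot': [-3.1122, -0.379, -0.0002], 'wrist_force': [0.0975, -1.0596, 0.0568], 'ft_torque': [0.0193, 0.0163, -0.0141], 'finger_gap': 0.0853}
{'time': 1.55, 'joint_positions': [0.6952, 0.1623, -0.1858, 1.4481, 0.0262, 1.538, -0.8205], 'tau': [-1.6949, -48.016, -2.0633, -34.9158, -0.3212, -0.0468, -0.4526], 'eef_pos': [0.4098, -0.3074, 0.4403], 'tool_rot': [-3.1138, -0.3747, 0.0018], 'wrist_force': [-1.4189, -0.542, -0.3368], 'ft_torque': [0.0078, -0.0082, -0.0284], 'finger_gap': 0.0855}
[[ 0.24   0.926  0.292  0.486]
 [-0.971  0.23   0.066 -0.287]
 [-0.006 -0.3    0.954  0.584]
 [ 0.     0.     0.     1.   ]]
```

View pics/w1.png

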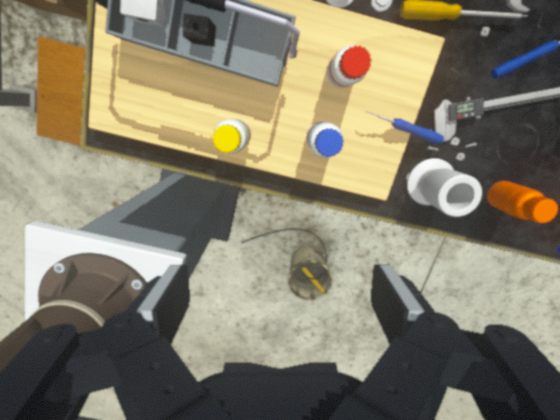

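```bash
python3 - <<'E'
from fit import *
z=np.load('/tmp/w1.npz');caps([z['c']],[z['f']])
c=z['c']
for u,v in [(87,152),(395,198),(443,38),(230,185),(106,30),(278,80)]:print(u,v,c[v,u].round(3))
E
```

```text
blue 0 507 enc 0.459 -0.3624 0.0181 mean top [ 0.4593 -0.3626  0.133 ]
yellow 0 617 enc 0.4285 -0.2192 0.0205 mean top [ 0.4291 -0.2198  0.1328]
red 0 612 enc 0.5674 -0.3663 0.0183 mean top [ 0.568  -0.3664  0.1332]
87 152 [ 0.078  0.562 -0.904]
395 198 [ 0.38  -0.539  0.001]
443 38 [ 0.654 -0.511  0.023]
230 185 [ 0.113 -0.138 -0.797]
106 30 [ 0.532 -0.012  0.073]
278 80 [ 0.526 -0.271  0.073]
```

Request:
{"op": "step_arm", "data": {
  "rows": [
    {"tx":0.1,"ty":0.1,"tz":0.02,"wx":0,"wy":0,"wz":0,"claw":1},
    {"tx":0.1,"ty":0.1,"tz":0.02,"wx":0,"wy":0,"wz":-0.02,"claw":1},
    {"tx":0.1,"ty":0.1,"tz":0,"wx":0,"wy":0,"wz":-0.02,"claw":1},
    {"tx":0.1,"ty":0.05,"tz":0,"wx":0,"wy":0,"wz":-0.02,"claw":1},
    {"tx":0.1,"ty":0.05,"tz":0,"wx":0,"wy":0,"wz":-0.02,"claw":1},
    {"tx":0,"ty":0,"tz":0,"wx":0,"wy":0,"wz":0,"claw":1},
    {"tx":0,"ty":0,"tz":0,"wx":0,"wy":0,"wz":0,"claw":1}
  ]
}}

```text
time: 2.25
eef_pos: [0.5593, -0.1924, 0.4512]
tool_rot: [-3.139, 0.058, 0.01]
wrist_force: [-0.7, -0.6, 0.9]
finger_gap: 0.0854
```

```bash
python3 - <<'E'
from fit import *
st();s=snap('wrist','w2.png');np.savez('/tmp/w2.npz',c=cloud(s),f=s['frame']);caps([cloud(s)],[s['frame']])
E
```

```text
{'time': 2.25, 'joint_positions': [0.4053, 0.3137, -0.2425, 1.2287, 0.0731, 1.6141, -1.4311], 'tau': [-1.7972, -59.1592, -3.0241, -34.7414, -0.2022, -0.0363, -0.238], 'eef_pos': [0.5593, -0.1924, 0.4512], 'tool_rot': [-3.1389, 0.0584, 0.0096], 'wrist_force': [-0.7286, -0.6, 0.9129], 'ft_torque': [-0.0142, 0.0217, -0.0118], 'finger_gap': 0.0854}
blue 0 433 enc 0.4605 -0.3624 0.0188 mean top [ 0.461  -0.3614  0.1327]
yellow 0 488 enc 0.4287 -0.2191 0.0202 mean top [ 0.4302 -0.219   0.1325]
red 0 483 enc 0.5695 -0.3654 0.0183 mean top [ 0.5699 -0.3651  0.1329]
```

View pics/w2.png

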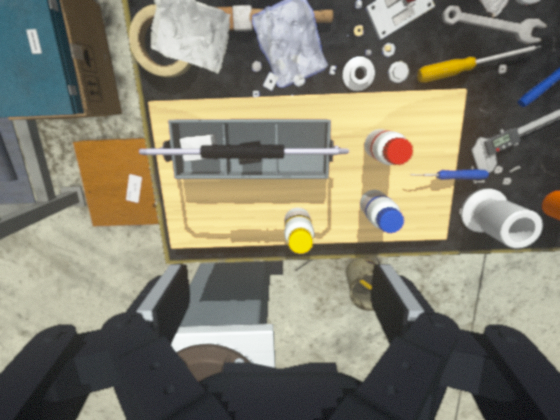

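```bash
cat > rim.py <<'E'
from h import *
import sys
z=np.load(sys.argv[1]);c=z['c'];f=z['f'];hh=cv2.cvtColor(f,cv2.COLOR_RGB2HSV)
m=(c[...,2]>.064)&(c[...,2]<.078)&(c[...,0]>.50)&(c[...,0]<.64)&(c[...,1]>-.30)&(c[...,1]<.02)
p=c[m];print('rim',len(p),cv2.minAreaRect(np.float32(p[:,:2])),p[:,2].mean())
# front and back wall line fits
for lo,hi in((.50,.545),(.60,.64)):
    q=p[(p[:,0]>lo)&(p[:,0]<hi)&(p[:,1]>-.25)&(p[:,1]<-.03)];print(len(q),np.polyfit(q[:,1]+.14,q[:,0],1),q[:,0].std())
for lo,hi in((-.30,-.25),(-.03,.02)):
    q=p[(p[:,1]>lo)&(p[:,1]<hi)&(p[:,0]>.54)&(p[:,0]<.60)];print(len(q),np.polyfit(q[:,0]-.57,q[:,1],1),q[:,1].std())
g=c[(c[...,2]>.165)&(c[...,2]<.2)&(c[...,0]>.5)&(c[...,0]<.7)&(c[...,1]>-.30)&(c[...,1]<.05)]
if len(g):print('grip',len(g),np.polyfit(g[:,1]+.14,g[:,0],1),np.percentile(g,[3,50,97],axis=0).round(4).tolist())
for nm,(l,h) in dict(left=(-.095,-.02),mid=(-.18,-.10)).items():
    q=c[(c[...,2]>.071)&(c[...,2]<.09)&(c[...,0]>.535)&(c[...,0]<.61)&(c[...,1]>l)&(c[...,1]<h)]
    if len(q):print(nm,len(q),cv2.minAreaRect(np.float32(q[:,:2])),q[:,2].mean())
q=c[(c[...,2]>.015)&(c[...,2]<.03)];print('board',cv2.minAreaRect(np.float32(q[(q[:,0]>.3)&(q[:,0]<.75)&(q[:,1]>-.6)&(q[:,1]<.1)][:,:2])))
E
python3 rim.py /tmp/w2.npz
python3 -c "
import cv2
a=cv2.imread('pics/w2.png')[100:270,130:470];cv2.imwrite('pics/w2c.png',cv2.resize(a,None,fx=2.3,fy=2.3,interpolation=2))"
```

```text
rim 2200 ((0.5719854831695557, -0.14423716068267822), (0.26927077770233154, 0.09704220294952393), 87.86600494384766) 0.07298726904237635
554 [0.03410803 0.52727471] 0.003922440554753885
585 [0.03587353 0.61762633] 0.003978554215353187
93 [-0.0393387  -0.27044026] 0.0020347410809459757
150 [-0.03736688 -0.01358732] 0.002537632602389067
grip 1944 [0.03378319 0.58407969] [[0.5755, -0.2672, 0.1756], [0.5839, -0.1448, 0.1833], [0.5921, -0.0212, 0.1881]]
left 411 ((0.5780739784240723, -0.05504508316516876), (0.0360233299434185, 0.05029456689953804), 3.1552841663360596) 0.07680517816498461
mid 125 ((0.5663276314735413, -0.13934621214866638), (0.029954763129353523, 0.03646165132522583), 5.738491058349609) 0.08214955561199806
board ((0.5625831484794617, -0.27546679973602295), (0.6484057307243347, 0.373628705739975), 89.89054107666016)
```

View pics/w2c.png

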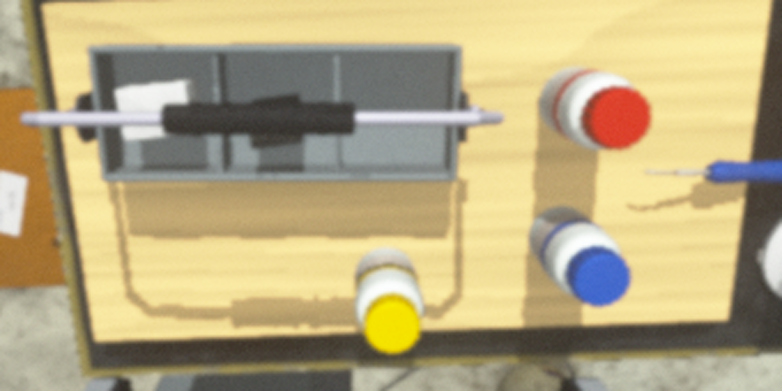

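The handle is nearly upright (about 0.1 rad). The pale block is in the left bay and the black block in the middle bay; the right bay is empty and there is no round bar. Next I turn the jaws along x and grip the sleeve.

Candidates in w2: yellow (300,235), blue (387,212) and red (395,150) are standing on the board. The orange bottle (555,205) is off the board and not wanted, and the white stand (505,215) is not a bottle.

Request:
{"op": "step_arm", "data": {
  "rows": [
    {"tx":0.008,"ty":0.015,"tz":-0.02,"wx":0,"wy":0,"wz":0.0455,"claw":0.6},
    {"tx":0.008,"ty":0.015,"tz":-0.04,"wx":0,"wy":0,"wz":0.0455,"claw":0.6},
    {"tx":0.008,"ty":0.015,"tz":-0.05,"wx":0,"wy":0,"wz":0.0455,"claw":0.6},
    {"tx":0.008,"ty":0.015,"tz":-0.05,"wx":0,"wy":0,"wz":0.0455,"claw":0.6},
    {"tx":0.008,"ty":0.015,"tz":-0.05,"wx":0,"wy":0,"wz":0.0455,"claw":0.6},
    {"tx":0.008,"ty":0.015,"tz":-0.05,"wx":0,"wy":0,"wz":0.0455,"claw":0.6},
    {"tx":0.008,"ty":0.015,"tz":-0.05,"wx":0,"wy":0,"wz":0.0455,"claw":0.6},
    {"tx":0.008,"ty":0.015,"tz":-0.05,"wx":0,"wy":0,"wz":0.0455,"claw":0.6},
    {"tx":0.008,"ty":0.015,"tz":-0.05,"wx":0,"wy":0,"wz":0.0455,"claw":0.6},
    {"tx":0.008,"ty":0.015,"tz":-0.05,"wx":0,"wy":0,"wz":0.0455,"claw":0.6},
    {"tx":0,"ty":0,"tz":-0.05,"wx":0,"wy":0,"wz":0.045,"claw":0.6},
    {"tx":0,"ty":0,"tz":0,"wx":0,"wy":0,"wz":0,"claw":0.6},
    {"tx":0,"ty":0,"tz":0,"wx":0,"wy":0,"wz":0,"claw":0.6}
  ]
}}

```text
time: 3.6
eef_pos: [0.5693, -0.1693, 0.2969]
tool_rot: [2.215, 2.212, -0.01]
wrist_force: [-0.0, -0.1, -0.1]
finger_gap: 0.0513
```

```bash
cat >> h.py <<'E'
def tool():
    o=env.get_obs();M=R.from_rotvec(o['tool_rot']).as_matrix();g=o['eef_pos']-env.tcp_to_grasp*M[:,2]
    print('t',round(o['time'],2),'tcp',np.round(o['eef_pos'],4),'grasp',g.round(4),'x',M[:,0].round(3),'y',M[:,1].round(3),'z',M[:,2].round(3),'j',np.round(o['joint_positions'],2),'gap',round(o['finger_gap'],4),'F',np.round(o['wrist_force'],1))
E
python3 -c "
from h import *
tool()"
```

```text
t 3.6 tcp [ 0.5693 -0.1693  0.2969] grasp [ 0.5693 -0.1691  0.3156] x [ 0.001  1.    -0.013] y [ 1.    -0.001  0.004] z [ 0.004 -0.013 -1.   ] j [ 0.58  0.39 -0.55  1.53  0.22  1.28 -0.  ] gap 0.0513 F [-0.  -0.1 -0.1]
```

Request:
{"op": "step_arm", "data": {
  "rows": [
    {"tx":0.02,"ty":0.04,"tz":-0.06,"wx":0,"wy":0,"wz":-0.011,"claw":0.6},
    {"tx":0.02,"ty":0.03,"tz":-0.06,"wx":0,"wy":0,"wz":0,"claw":0.6},
    {"tx":0.01,"ty":0.02,"tz":-0.06,"wx":0,"wy":0,"wz":0,"claw":0.6},
    {"tx":0,"ty":0,"tz":0,"wx":0,"wy":0,"wz":0,"claw":0.6},
    {"tx":0,"ty":0,"tz":0,"wx":0,"wy":0,"wz":0,"claw":0.6}
  ]
}}

```text
time: 4.1
eef_pos: [0.5853, -0.147, 0.2479]
tool_rot: [2.274, 2.138, -0.007]
wrist_force: [-0.8, -0.4, 0.6]
finger_gap: 0.0514
```

```bash
python3 -c "
from h import *
tool()"
```

```text
t 4.1 tcp [ 0.5853 -0.147   0.2479] grasp [ 0.5851 -0.1466  0.2666] x [ 0.062  0.998 -0.017] y [ 0.998 -0.062  0.012] z [ 0.011 -0.018 -1.   ] j [ 0.52  0.43 -0.53  1.58  0.25  1.18 -0.13] gap 0.0514 F [-0.8 -0.4  0.6]
```

Request:
{"op": "step_arm", "data": {
  "rows": [
    {"tx":0,"ty":0.01,"tz":-0.06,"wx":0,"wy":0,"wz":0.005,"claw":0.6},
    {"tx":0,"ty":0.01,"tz":-0.06,"wx":0,"wy":0,"wz":0,"claw":0.6},
    {"tx":0,"ty":0,"tz":-0.06,"wx":0,"wy":0,"wz":0,"claw":0.6},
    {"tx":0,"ty":0,"tz":-0.06,"wx":0,"wy":0,"wz":0,"claw":0.6},
    {"tx":0,"ty":0,"tz":-0.06,"wx":0,"wy":0,"wz":0,"claw":0.6},
    {"tx":0,"ty":0,"tz":0,"wx":0,"wy":0,"wz":0,"claw":0.6},
    {"tx":0,"ty":0,"tz":0,"wx":0,"wy":0,"wz":0,"claw":0.6}
  ]
}}

```text
time: 4.8
eef_pos: [0.5895, -0.1476, 0.1673]
tool_rot: [2.264, 2.126, 0.002]
wrist_force: [-0.4, -0.5, 0.1]
finger_gap: 0.0514
```

```bash
python3 -c "
from h import *
tool();snap('side','s1.png')"
```

```text
t 4.8 tcp [ 0.5895 -0.1476  0.1673] grasp [ 0.589  -0.1472  0.186 ] x [ 0.063  0.998 -0.024] y [ 0.998 -0.062  0.027] z [ 0.025 -0.025 -0.999] j [ 0.5   0.5  -0.51  1.69  0.31  1.   -0.18] gap 0.0514 F [-0.4 -0.5  0.1]
```

View pics/s1.png

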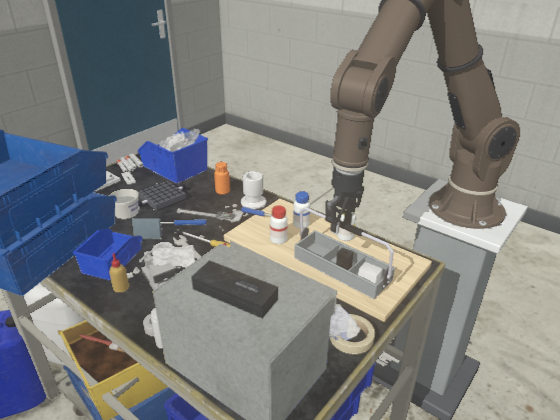

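Request:
{"op": "step_arm", "data": {
  "rows": [
    {"tx":-0.02,"ty":0.01,"tz":-0.03,"wx":0.008,"wy":0.008,"wz":0.004,"claw":0.5},
    {"tx":0,"ty":0,"tz":0,"wx":0,"wy":0,"wz":0,"claw":0},
    {"tx":0,"ty":0,"tz":0,"wx":0,"wy":0,"wz":0,"claw":0},
    {"tx":0,"ty":0,"tz":0,"wx":0,"wy":0,"wz":0,"claw":0},
    {"tx":0,"ty":0,"tz":0,"wx":0,"wy":0,"wz":0,"claw":0},
    {"tx":0,"ty":0,"tz":0,"wx":0,"wy":0,"wz":0,"claw":0}
  ],
  "force": 25
}}

```text
time: 5.45
eef_pos: [0.5844, -0.145, 0.1608]
tool_rot: [2.276, 2.165, 0.004]
wrist_force: [-0.3, 0.2, -0.9]
finger_gap: 0.0171
```

```bash
python3 -c "
from h import *
tool()"
```

```text
t 5.45 tcp [ 0.5844 -0.145   0.1608] grasp [ 0.5844 -0.145   0.1795] x [0.05  0.999 0.002] y [ 0.999 -0.05   0.002] z [ 0.002  0.001 -1.   ] j [ 0.51  0.52 -0.52  1.69  0.29  1.01 -0.15] gap 0.0171 F [-0.3  0.2 -0.9]
```

Request:
{"op": "step_arm", "data": {
  "rows": [
    {"tx":0.056,"ty":0,"tz":-0.011,"wx":0,"wy":0,"wz":0,"claw":0},
    {"tx":0.053,"ty":0,"tz":-0.02,"wx":0,"wy":0,"wz":0,"claw":0},
    {"tx":0.049,"ty":0,"tz":-0.029,"wx":0,"wy":0,"wz":0,"claw":0},
    {"tx":0.043,"ty":0,"tz":-0.037,"wx":0,"wy":0,"wz":0,"claw":0},
    {"tx":0,"ty":0,"tz":0,"wx":0,"wy":0,"wz":0,"claw":0}
  ]
}}

```text
time: 5.95
eef_pos: [0.6446, -0.1468, 0.1301]
tool_rot: [-2.277, -2.164, 0.005]
wrist_force: [1.0, -1.8, -1.0]
finger_gap: 0.0167
```

```bash
python3 -c "
from h import *
tool()"
```

```text
t 5.95 tcp [ 0.6446 -0.1468  0.1301] grasp [ 0.6446 -0.1467  0.1488] x [ 0.051  0.999 -0.002] y [ 0.999 -0.051 -0.002] z [-0.003 -0.002 -1.   ] j [ 0.45  0.64 -0.49  1.56  0.33  1.03 -0.18] gap 0.0167 F [ 1.  -1.8 -1. ]
```

Request:
{"op": "step_arm", "data": {
  "rows": [
    {"tx":0.036,"ty":0,"tz":-0.044,"wx":0,"wy":0,"wz":0,"claw":0},
    {"tx":0.028,"ty":0,"tz":-0.049,"wx":0,"wy":0,"wz":0,"claw":0},
    {"tx":0.019,"ty":0,"tz":-0.053,"wx":0,"wy":0,"wz":0,"claw":0},
    {"tx":0.01,"ty":0,"tz":-0.056,"wx":0,"wy":0,"wz":0,"claw":0},
    {"tx":0,"ty":0,"tz":-0.047,"wx":0,"wy":0,"wz":0,"claw":0},
    {"tx":0,"ty":0,"tz":-0.02,"wx":0,"wy":0,"wz":0,"claw":0},
    {"tx":0,"ty":0,"tz":-0.01,"wx":0,"wy":0,"wz":0,"claw":0}
  ]
}}

```text
time: 6.65
eef_pos: [0.6714, -0.1471, 0.0486]
tool_rot: [-2.278, -2.163, 0.013]
wrist_force: [-17.8, -1.3, 39.6]
finger_gap: 0.0173
```

```bash
python3 -c "
from h import *
tool()"
```

```text
t 6.65 tcp [ 0.6714 -0.1471  0.0486] grasp [ 0.6715 -0.147   0.0673] x [ 0.052  0.999 -0.006] y [ 0.999 -0.052 -0.006] z [-0.006 -0.005 -1.   ] j [ 0.41  0.76 -0.45  1.55  0.39  0.93 -0.22] gap 0.0173 F [-17.8  -1.3  39.6]
```

Request:
{"op": "step_arm", "data": {
  "rows": [
    {"tx":0.005,"ty":0,"tz":0.015,"wx":0,"wy":0,"wz":0,"claw":0.5},
    {"tx":0,"ty":0,"tz":0,"wx":0,"wy":0,"wz":0,"claw":0.5},
    {"tx":0,"ty":0,"tz":0,"wx":0,"wy":0,"wz":0,"claw":0.5},
    {"tx":0,"ty":0,"tz":0.05,"wx":0,"wy":0,"wz":0,"claw":0.5},
    {"tx":0,"ty":0,"tz":0.1,"wx":0,"wy":0,"wz":0,"claw":0.5},
    {"tx":-0.05,"ty":0.05,"tz":0.15,"wx":0,"wy":0,"wz":0,"claw":0.5},
    {"tx":-0.1,"ty":0.05,"tz":0.1,"wx":0,"wy":0,"wz":0,"claw":0.7},
    {"tx":-0.08,"ty":0.05,"tz":0.05,"wx":0,"wy":0,"wz":0,"claw":0.7},
    {"tx":-0.05,"ty":0.1,"tz":0,"wx":0,"wy":0,"wz":0,"claw":0.7},
    {"tx":0,"ty":0,"tz":0,"wx":0,"wy":0,"wz":0,"claw":0.7}
  ]
}}

```text
time: 7.65
eef_pos: [0.5876, -0.0673, 0.1932]
tool_rot: [2.278, 2.163, -0.002]
wrist_force: [0.6, 0.8, -0.3]
finger_gap: 0.0597
```

```bash
python3 -c "
from h import *
tool();snap('side','s2.png');s=snap('scene','c2.png');np.savez('/tmp/c2.npz',c=cloud(s),f=s['frame'])
s=snap('wrist','w3.png');np.savez('/tmp/w3.npz',c=cloud(s),f=s['frame'])
a=cv2.imread('pics/s2.png')[180:310,220:440];b=cv2.imread('pics/w3.png');a=cv2.resize(a,(560,331));cv2.imwrite('pics/m3.png',cv2.resize(np.vstack([a,b]),None,fx=.79,fy=.79))
"; python3 rim.py /tmp/w3.npz
```

```text
t 7.65 tcp [ 0.5876 -0.0673  0.1932] grasp [ 0.5876 -0.0672  0.2119] x [ 0.052  0.999 -0.001] y [ 0.999 -0.052 -0.001] z [-0.001 -0.001 -1.   ] j [ 0.4   0.47 -0.54  1.67  0.27  1.07 -0.27] gap 0.0597 F [ 0.6  0.8 -0.3]
rim 6913 ((0.5786526203155518, -0.1253781020641327), (0.2537797689437866, 0.11213657259941101), 87.82606506347656) 0.07345429438814496
1372 [0.02870217 0.52724619] 0.004539132680594353
1408 [0.03814986 0.61591011] 0.004167608851181641Traceback (most recent call last):
  File "rim.py", line 10, in <module>
    q=p[(p[:,1]>lo)&(p[:,1]<hi)&(p[:,0]>.54)&(p[:,0]<.60)];print(len(q),np.polyfit(q[:,0]-.57,q[:,1],1),q[:,1].std())
                                                                        ~~~~~~~~~~^^^^^^^^^^^^^^^^^^^^^
    raise TypeError("expected non-empty vector for x")
TypeError: expected non-empty vector for x
```

View pics/m3.png

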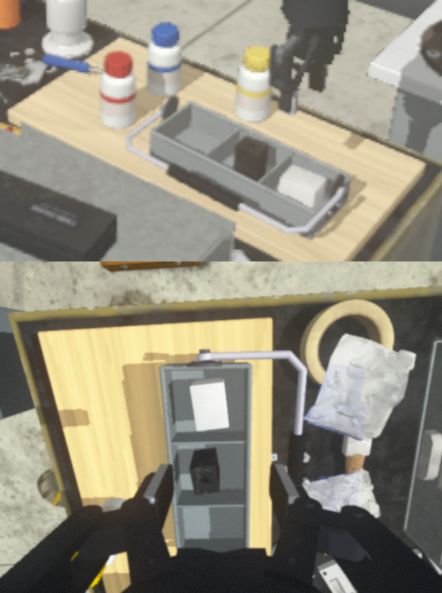

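The handle now lies level behind the carrier. Both blocks are clear in the wrist view, so I'll measure them.

```bash
python3 - <<'E'
from h import *
c=np.load('/tmp/w3.npz')['c']
for nm,(l,h,zl,zh) in dict(left=(-.095,-.025,.0725,.085),mid=(-.18,-.11,.0775,.09)).items():
    q=c[(c[...,2]>zl)&(c[...,2]<zh)&(c[...,0]>.535)&(c[...,0]<.608)&(c[...,1]>l)&(c[...,1]<h)]
    print(nm,len(q),cv2.minAreaRect(np.float32(q[:,:2])),q.mean(0))
q=c[(c[...,0]>.63)&(c[...,0]<.7)&(c[...,1]>-.19)&(c[...,1]<-.09)&(c[...,2]>.06)&(c[...,2]<.1)];print('grip',q.mean(0) if len(q) else 0,np.percentile(q[:,2],95) if len(q) else 0)
f=c[(abs(c[...,2]-.022)<.008)&(c[...,1]<-.02)&(c[...,1]>-.15)&(c[...,0]<.53)];print('front edge',np.percentile(f[:,0],[0.5,2]))
f=c[(abs(c[...,2]-.022)<.008)&(c[...,0]>.4)&(c[...,0]<.5)&(c[...,1]<.2)];print('left edge',np.percentile(f[:,1],[98,99.5]))
E
```

```text
left 2432 ((0.5769660472869873, -0.055150292813777924), (0.03608477860689163, 0.05003686249256134), 3.415086507797241) [ 0.57705763 -0.05417431  0.0770067 ]
mid 1180 ((0.5652790069580078, -0.13956403732299805), (0.030048593878746033, 0.03667038306593895), 5.689814567565918) [ 0.56554083 -0.13808503  0.0826993 ]
grip [ 0.67038431 -0.1133643   0.08276606] 0.08573637996800847
front edge [0.37650996 0.37883934]
left edge [0.03171512 0.03438302]
```

Request:
{"op": "step_arm", "data": {
  "rows": [
    {"tx":-0.02,"ty":0.02,"tz":-0.03,"wx":0,"wy":0,"wz":0.036,"claw":0.5},
    {"tx":-0.02,"ty":0.02,"tz":-0.08,"wx":0,"wy":0,"wz":0,"claw":0.5},
    {"tx":0,"ty":0,"tz":-0.08,"wx":0,"wy":0,"wz":0,"claw":0.5},
    {"tx":0,"ty":0,"tz":-0.06,"wx":0,"wy":0,"wz":0,"claw":0.5},
    {"tx":0,"ty":0,"tz":0,"wx":0,"wy":0,"wz":0,"claw":0.5},
    {"tx":0,"ty":0,"tz":0,"wx":0,"wy":0,"wz":0,"claw":0.5}
  ]
}}

```text
time: 8.4
eef_pos: [0.5796, -0.0664, 0.113]
tool_rot: [2.162, 2.277, -0.006]
wrist_force: [0.2, 0.6, 1.2]
finger_gap: 0.0424
```

```bash
python3 -c "
from h import *
tool()"
```

```text
t 8.4 tcp [ 0.5796 -0.0664  0.113 ] grasp [ 0.5796 -0.0664  0.1317] x [-0.052  0.999 -0.004] y [ 0.999  0.052 -0.002] z [-0.002 -0.004 -1.   ] j [ 0.39  0.55 -0.53  1.78  0.35  0.91 -0.24] gap 0.0424 F [0.2 0.6 1.2]
```

Request:
{"op": "step_arm", "data": {
  "rows": [
    {"tx":-0.012,"ty":0.03,"tz":-0.02,"wx":0,"wy":0,"wz":0,"claw":0.5},
    {"tx":-0.01,"ty":0.02,"tz":-0.03,"wx":0,"wy":0,"wz":0,"claw":0.5},
    {"tx":0,"ty":0,"tz":0,"wx":0,"wy":0,"wz":0,"claw":0.5},
    {"tx":0,"ty":0,"tz":0,"wx":0,"wy":0,"wz":0,"claw":0.5}
  ]
}}

```text
time: 8.8
eef_pos: [0.574, -0.0503, 0.0988]
tool_rot: [2.162, 2.275, -0.003]
wrist_force: [-0.6, 0.4, 0.0]
finger_gap: 0.0426
```

```bash
python3 -c "
from h import *
tool()"
```

```text
t 8.8 tcp [ 0.574  -0.0503  0.0988] grasp [ 0.574  -0.0502  0.1175] x [-0.051  0.999 -0.004] y [0.999 0.051 0.001] z [ 0.001 -0.004 -1.   ] j [ 0.36  0.56 -0.53  1.81  0.36  0.87 -0.28] gap 0.0426 F [-0.6  0.4  0. ]
```

Request:
{"op": "step_arm", "data": {
  "rows": [
    {"tx":0.003,"ty":0,"tz":-0.06,"wx":0,"wy":0,"wz":0,"claw":0.5},
    {"tx":0,"ty":0,"tz":-0.06,"wx":0,"wy":0,"wz":0,"claw":0.5},
    {"tx":0,"ty":0,"tz":-0.06,"wx":0,"wy":0,"wz":0,"claw":0.5},
    {"tx":0,"ty":0,"tz":-0.02,"wx":0,"wy":0,"wz":0,"claw":0.5},
    {"tx":0,"ty":0,"tz":0,"wx":0,"wy":0,"wz":0,"claw":0.5}
  ]
}}

```text
time: 9.3
eef_pos: [0.5773, -0.0502, 0.0399]
tool_rot: [2.158, 2.272, 0.002]
wrist_force: [-1.1, 0.4, 1.0]
finger_gap: 0.0428
```

```bash
python3 -c "
from h import *
tool()"
```

```text
t 9.3 tcp [ 0.5773 -0.0502  0.0399] grasp [ 0.5772 -0.0502  0.0586] x [-0.051  0.999 -0.005] y [0.999 0.051 0.007] z [ 0.007 -0.005 -1.   ] j [ 0.33  0.63 -0.48  1.85  0.42  0.75 -0.34] gap 0.0428 F [-1.1  0.4  1. ]
```

Close at 60 N, then lift.

Request:
{"op": "step_arm", "data": {
  "rows": [
    {"tx":0,"ty":0,"tz":0,"wx":0,"wy":0,"wz":0,"claw":0},
    {"tx":0,"ty":0,"tz":0,"wx":0,"wy":0,"wz":0,"claw":0},
    {"tx":0,"ty":0,"tz":0,"wx":0,"wy":0,"wz":0,"claw":0},
    {"tx":0,"ty":0,"tz":0,"wx":0,"wy":0,"wz":0,"claw":0},
    {"tx":0,"ty":0,"tz":0.03,"wx":0,"wy":0,"wz":0,"claw":0},
    {"tx":0,"ty":0,"tz":0.06,"wx":0,"wy":0,"wz":0,"claw":0},
    {"tx":0,"ty":0,"tz":0.08,"wx":0,"wy":0,"wz":0,"claw":0},
    {"tx":0,"ty":0,"tz":0.08,"wx":0,"wy":0,"wz":0,"claw":0},
    {"tx":0,"ty":0,"tz":0.02,"wx":0,"wy":0,"wz":0,"claw":0},
    {"tx":0,"ty":0,"tz":0,"wx":0,"wy":0,"wz":0,"claw":0}
  ],
  "force": 60
}}

```text
time: 10.3
eef_pos: [0.5778, -0.0502, 0.1285]
tool_rot: [2.156, 2.27, 0.004]
wrist_force: [-0.2, -0.6, -2.3]
finger_gap: 0.0355
```

```bash
python3 -c "
from h import *
tool()"
```

```text
t 10.3 tcp [ 0.5778 -0.0502  0.1285] grasp [ 0.5776 -0.0501  0.1472] x [-0.052  0.999 -0.006] y [0.999 0.052 0.009] z [ 0.009 -0.005 -1.   ] j [ 0.37  0.52 -0.54  1.78  0.34  0.92 -0.26] gap 0.0355 F [-0.2 -0.6 -2.3]
```

Request:
{"op": "step_arm", "data": {
  "rows": [
    {"tx":-0.05,"ty":0.02,"tz":0.01,"wx":0,"wy":0,"wz":0,"claw":0},
    {"tx":-0.1,"ty":0.03,"tz":0.01,"wx":0,"wy":0,"wz":0,"claw":0},
    {"tx":-0.1,"ty":0.03,"tz":0,"wx":0,"wy":0,"wz":0,"claw":0},
    {"tx":-0.1,"ty":0.03,"tz":0,"wx":0,"wy":0,"wz":0,"claw":0},
    {"tx":-0.1,"ty":0.03,"tz":0,"wx":0,"wy":0,"wz":0,"claw":0},
    {"tx":-0.08,"ty":0.02,"tz":0,"wx":0,"wy":0,"wz":0,"claw":0},
    {"tx":0,"ty":0,"tz":0,"wx":0,"wy":0,"wz":0,"claw":0},
    {"tx":0,"ty":0,"tz":0,"wx":0,"wy":0,"wz":0,"claw":0}
  ]
}}

```text
time: 11.1
eef_pos: [0.409, -0.0022, 0.1282]
tool_rot: [2.161, 2.273, -0.004]
wrist_force: [0.6, -0.1, -1.9]
finger_gap: 0.035
```

```bash
python3 -c "
from h import *
tool()"
```

```text
t 11.1 tcp [ 0.409  -0.0022  0.1282] grasp [ 0.409  -0.0021  0.1469] x [-0.051  0.999 -0.006] y [0.999 0.051 0.002] z [ 0.002 -0.005 -1.   ] j [ 0.4   0.29 -0.63  2.16  0.25  0.76 -0.34] gap 0.035 F [ 0.6 -0.1 -1.9]
```

Request:
{"op": "step_arm", "data": {
  "rows": [
    {"tx":0,"ty":0,"tz":-0.06,"wx":0,"wy":0,"wz":0,"claw":0},
    {"tx":0,"ty":0,"tz":-0.06,"wx":0,"wy":0,"wz":0,"claw":0},
    {"tx":0,"ty":0,"tz":-0.06,"wx":0,"wy":0,"wz":0,"claw":0},
    {"tx":0,"ty":0,"tz":-0.06,"wx":0,"wy":0,"wz":0,"claw":0},
    {"tx":0,"ty":0,"tz":-0.05,"wx":0,"wy":0,"wz":0,"claw":0},
    {"tx":0,"ty":0,"tz":0,"wx":0,"wy":0,"wz":0,"claw":0},
    {"tx":0,"ty":0,"tz":0,"wx":0,"wy":0,"wz":0,"claw":0}
  ]
}}

```text
time: 11.8
eef_pos: [0.4152, -0.0029, 0.0363]
tool_rot: [2.165, 2.269, 0.001]
wrist_force: [-0.7, 0.9, -2.1]
finger_gap: 0.0354
```

```bash
python3 -c "
from h import *
tool()"
```

```text
t 11.8 tcp [ 0.4152 -0.0029  0.0363] grasp [ 0.4151 -0.0028  0.055 ] x [-0.047  0.999 -0.003] y [0.999 0.047 0.004] z [ 0.004 -0.003 -1.   ] j [ 0.28  0.45 -0.51  2.24  0.44  0.54 -0.52] gap 0.0354 F [-0.7  0.9 -2.1]
```

Request:
{"op": "step_arm", "data": {
  "rows": [
    {"tx":0,"ty":0,"tz":-0.012,"wx":0,"wy":0,"wz":0,"claw":0},
    {"tx":0,"ty":0,"tz":-0.004,"wx":0,"wy":0,"wz":0,"claw":0},
    {"tx":0,"ty":0,"tz":0,"wx":0,"wy":0,"wz":0,"claw":0}
  ]
}}

```text
time: 12.1
eef_pos: [0.4166, -0.0029, 0.0327]
tool_rot: [2.164, 2.267, 0.003]
wrist_force: [-0.2, 0.5, -1.1]
finger_gap: 0.0354
```

Request:
{"op": "step_arm", "data": {
  "rows": [
    {"tx":0,"ty":0,"tz":0,"wx":0,"wy":0,"wz":0,"claw":0.55},
    {"tx":0,"ty":0,"tz":0,"wx":0,"wy":0,"wz":0,"claw":0.55},
    {"tx":0,"ty":0,"tz":0.03,"wx":0,"wy":0,"wz":0,"claw":0.55},
    {"tx":0,"ty":0,"tz":0.08,"wx":0,"wy":0,"wz":0,"claw":0.55},
    {"tx":0,"ty":0,"tz":0.1,"wx":0,"wy":0,"wz":0,"claw":0.55},
    {"tx":0,"ty":0,"tz":0.1,"wx":0,"wy":0,"wz":0,"claw":0.45},
    {"tx":0.08,"ty":-0.08,"tz":0,"wx":0,"wy":0,"wz":0.005,"claw":0.45},
    {"tx":0.1,"ty":-0.1,"tz":0,"wx":0,"wy":0,"wz":0.005,"claw":0.45},
    {"tx":0.1,"ty":-0.1,"tz":0,"wx":0,"wy":0,"wz":0.004,"claw":0.45},
    {"tx":0.1,"ty":-0.1,"tz":0,"wx":0,"wy":0,"wz":0,"claw":0.45},
    {"tx":0.1,"ty":-0.08,"tz":0,"wx":0,"wy":0,"wz":0,"claw":0.45},
    {"tx":0,"ty":0,"tz":0,"wx":0,"wy":0,"wz":0,"claw":0.45},
    {"tx":0,"ty":0,"tz":0,"wx":0,"wy":0,"wz":0,"claw":0.45}
  ]
}}

```text
time: 13.4
eef_pos: [0.5666, -0.1465, 0.1401]
tool_rot: [2.102, 2.315, 0.014]
wrist_force: [-0.3, 0.1, -0.1]
finger_gap: 0.0385
```

```bash
python3 -c "
from h import *
tool();snap('scene','c3.png');snap('side','s3.png')
a=cv2.imread('pics/s3.png')[180:310,220:440];b=cv2.imread('pics/c3.png')[130:310,120:320];cv2.imwrite('pics/m4.png',np.vstack([cv2.resize(a,(480,284)),cv2.resize(b,(480,432))])[:600])
"
```

```text
t 13.4 tcp [ 0.5666 -0.1465  0.1401] grasp [ 0.5662 -0.1464  0.1588] x [-0.096  0.995 -0.005] y [0.995 0.096 0.016] z [ 0.017 -0.003 -1.   ] j [ 0.55  0.52 -0.55  1.76  0.33  0.94 -0.04] gap 0.0385 F [-0.3  0.1 -0.1]
```

View pics/m4.png

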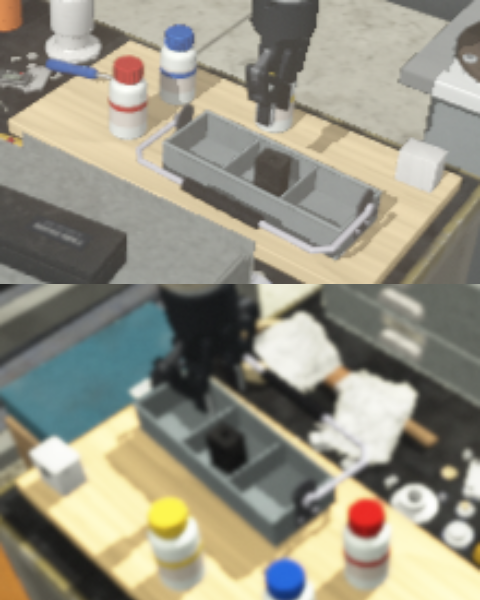

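Request:
{"op": "step_arm", "data": {
  "rows": [
    {"tx":-0.01,"ty":0.025,"tz":-0.04,"wx":0,"wy":0.006,"wz":0,"claw":0.5},
    {"tx":-0.005,"ty":0.01,"tz":-0.05,"wx":0,"wy":0,"wz":0,"claw":0.5},
    {"tx":0,"ty":0,"tz":0,"wx":0,"wy":0,"wz":0,"claw":0.5},
    {"tx":0,"ty":0,"tz":0,"wx":0,"wy":0,"wz":0,"claw":0.5}
  ]
}}

```text
time: 13.9
eef_pos: [0.5587, -0.1307, 0.1122]
tool_rot: [-2.103, -2.33, 0.01]
wrist_force: [-0.4, 1.2, -0.0]
finger_gap: 0.0428
```

```bash
python3 -c "
from h import *
tool()"
```

```text
t 13.9 tcp [ 0.5587 -0.1307  0.1122] grasp [ 0.5588 -0.1307  0.1309] x [-0.102  0.995 -0.003] y [ 0.995  0.102 -0.006] z [-0.006 -0.003 -1.   ] j [ 0.52  0.54 -0.54  1.8   0.35  0.9  -0.08] gap 0.0428 F [-0.4  1.2 -0. ]
```

Request:
{"op": "step_arm", "data": {
  "rows": [
    {"tx":0.012,"ty":-0.02,"tz":0,"wx":0,"wy":-0.002,"wz":0,"claw":0.5},
    {"tx":0,"ty":0,"tz":-0.06,"wx":0,"wy":0,"wz":0,"claw":0.5},
    {"tx":0,"ty":0,"tz":-0.05,"wx":0,"wy":0,"wz":0,"claw":0.5},
    {"tx":0,"ty":0,"tz":0,"wx":0,"wy":0,"wz":0,"claw":0.5}
  ]
}}

```text
time: 14.3
eef_pos: [0.5637, -0.1373, 0.08]
tool_rot: [2.1, 2.329, -0.002]
wrist_force: [0.6, 0.5, -1.0]
finger_gap: 0.0427
```

```bash
python3 -c "
from h import *
tool()"
```

```text
t 14.3 tcp [ 0.5637 -0.1373  0.08  ] grasp [ 0.5636 -0.1372  0.0987] x [-0.103  0.995 -0.005] y [0.995 0.103 0.003] z [ 0.003 -0.004 -1.   ] j [ 0.51  0.59 -0.52  1.82  0.39  0.84 -0.1 ] gap 0.0427 F [ 0.6  0.5 -1. ]
```

Request:
{"op": "step_arm", "data": {
  "rows": [
    {"tx":0.003,"ty":-0.004,"tz":-0.05,"wx":0,"wy":0,"wz":0,"claw":0.5},
    {"tx":0,"ty":0,"tz":-0.05,"wx":0,"wy":0,"wz":0,"claw":0.5},
    {"tx":0,"ty":0,"tz":-0.03,"wx":0,"wy":0,"wz":0,"claw":0.5},
    {"tx":0,"ty":0,"tz":0,"wx":0,"wy":0,"wz":0,"claw":0.5},
    {"tx":0,"ty":0,"tz":0,"wx":0,"wy":0,"wz":0,"claw":0},
    {"tx":0,"ty":0,"tz":0,"wx":0,"wy":0,"wz":0,"claw":0},
    {"tx":0,"ty":0,"tz":0,"wx":0,"wy":0,"wz":0,"claw":0},
    {"tx":0,"ty":0,"tz":0,"wx":0,"wy":0,"wz":0,"claw":0}
  ],
  "force": 40
}}

```text
time: 15.1
eef_pos: [0.5655, -0.139, 0.039]
tool_rot: [2.1, 2.328, -0.001]
wrist_force: [0.3, -1.3, -0.6]
finger_gap: 0.0298
```

```bash
python3 -c "
from h import *
tool()"
```

```text
t 15.1 tcp [ 0.5655 -0.139   0.039 ] grasp [ 0.5654 -0.1389  0.0577] x [-0.103  0.995 -0.005] y [0.995 0.103 0.004] z [ 0.005 -0.005 -1.   ] j [ 0.49  0.64 -0.49  1.84  0.43  0.76 -0.13] gap 0.0298 F [ 0.3 -1.3 -0.6]
```

Request:
{"op": "step_arm", "data": {
  "rows": [
    {"tx":0,"ty":0,"tz":0.05,"wx":0,"wy":0,"wz":0,"claw":0},
    {"tx":0,"ty":0,"tz":0.08,"wx":0,"wy":0,"wz":0,"claw":0},
    {"tx":0,"ty":0,"tz":0.08,"wx":0,"wy":0,"wz":0,"claw":0},
    {"tx":0,"ty":0,"tz":0.08,"wx":0,"wy":0,"wz":0,"claw":0},
    {"tx":-0.04,"ty":0.02,"tz":0.04,"wx":0,"wy":0,"wz":0,"claw":0},
    {"tx":-0.1,"ty":0.04,"tz":0,"wx":0,"wy":0,"wz":0,"claw":0},
    {"tx":-0.1,"ty":0.04,"tz":0,"wx":0,"wy":0,"wz":0,"claw":0},
    {"tx":-0.1,"ty":0.04,"tz":0,"wx":0,"wy":0,"wz":0,"claw":0},
    {"tx":-0.1,"ty":0.04,"tz":0,"wx":0,"wy":0,"wz":0,"claw":0},
    {"tx":-0.04,"ty":0.02,"tz":0,"wx":0,"wy":0,"wz":0,"claw":0},
    {"tx":0,"ty":0,"tz":0,"wx":0,"wy":0,"wz":0,"claw":0},
    {"tx":0,"ty":0,"tz":0,"wx":0,"wy":0,"wz":0,"claw":0}
  ]
}}

```text
time: 16.3
eef_pos: [0.4199, -0.0766, 0.1547]
tool_rot: [2.089, 2.32, 0.008]
wrist_force: [-0.0, 0.8, 0.0]
finger_gap: 0.0295
```

```bash
python3 -c "
from h import *
tool()"
```

```text
t 16.3 tcp [ 0.4199 -0.0766  0.1547] grasp [ 0.4195 -0.0764  0.1734] x [-0.104  0.994 -0.011] y [0.994 0.104 0.017] z [ 0.018 -0.01  -1.   ] j [ 0.6   0.27 -0.64  2.1   0.23  0.82 -0.08] gap 0.0295 F [-0.   0.8  0. ]
```

Request:
{"op": "step_arm", "data": {
  "rows": [
    {"tx":-0.02,"ty":0,"tz":-0.03,"wx":0.002,"wy":0.006,"wz":0,"claw":0},
    {"tx":-0.02,"ty":0,"tz":-0.06,"wx":0,"wy":0,"wz":0,"claw":0},
    {"tx":0,"ty":0,"tz":-0.07,"wx":0,"wy":0,"wz":0,"claw":0},
    {"tx":0,"ty":0,"tz":-0.07,"wx":0,"wy":0,"wz":0,"claw":0},
    {"tx":0,"ty":0,"tz":-0.07,"wx":0,"wy":0,"wz":0,"claw":0},
    {"tx":0,"ty":0,"tz":-0.07,"wx":0,"wy":0,"wz":0,"claw":0},
    {"tx":0,"ty":0,"tz":0,"wx":0,"wy":0,"wz":0,"claw":0},
    {"tx":0,"ty":0,"tz":0,"wx":0,"wy":0,"wz":0,"claw":0}
  ]
}}

```text
time: 17.1
eef_pos: [0.4143, -0.0789, 0.0368]
tool_rot: [-2.106, -2.327, 0.003]
wrist_force: [-0.2, -0.5, -0.9]
finger_gap: 0.0299
```

```bash
python3 -c "
from h import *
tool()"
```

```text
t 17.1 tcp [ 0.4143 -0.0789  0.0368] grasp [ 0.4144 -0.079   0.0555] x [-0.099  0.995  0.002] y [ 0.995  0.099 -0.004] z [-0.004  0.001 -1.   ] j [ 0.47  0.47 -0.52  2.22  0.43  0.56 -0.28] gap 0.0299 F [-0.2 -0.5 -0.9]
```

Request:
{"op": "step_arm", "data": {
  "rows": [
    {"tx":0,"ty":0,"tz":-0.014,"wx":0,"wy":0,"wz":0,"claw":0},
    {"tx":0,"ty":0,"tz":-0.004,"wx":0,"wy":0,"wz":0,"claw":0},
    {"tx":0,"ty":0,"tz":0,"wx":0,"wy":0,"wz":0,"claw":0},
    {"tx":0,"ty":0,"tz":0,"wx":0,"wy":0,"wz":0,"claw":0}
  ]
}}

```text
time: 17.5
eef_pos: [0.4165, -0.0795, 0.0329]
tool_rot: [-2.109, -2.327, -0.0]
wrist_force: [-0.1, -0.3, -0.3]
finger_gap: 0.0295
```

Request:
{"op": "step_arm", "data": {
  "rows": [
    {"tx":0,"ty":0,"tz":0,"wx":0,"wy":0,"wz":0,"claw":0.55},
    {"tx":0,"ty":0,"tz":0,"wx":0,"wy":0,"wz":0,"claw":0.55},
    {"tx":0,"ty":0,"tz":0.03,"wx":0,"wy":0,"wz":0,"claw":0.55},
    {"tx":0,"ty":0,"tz":0.08,"wx":0,"wy":0,"wz":0,"claw":0.55},
    {"tx":0,"ty":0,"tz":0.12,"wx":0,"wy":0,"wz":0,"claw":0.55},
    {"tx":0,"ty":0,"tz":0.14,"wx":0,"wy":0,"wz":0,"claw":0.55},
    {"tx":0,"ty":0,"tz":0.14,"wx":0,"wy":0,"wz":0,"claw":0.55},
    {"tx":0.05,"ty":0,"tz":0.14,"wx":0,"wy":0,"wz":-0.045,"claw":0.7},
    {"tx":0.05,"ty":0,"tz":0.14,"wx":0,"wy":0,"wz":-0.045,"claw":0.7},
    {"tx":0.05,"ty":0,"tz":0.14,"wx":0,"wy":0,"wz":-0.045,"claw":0.7},
    {"tx":0,"ty":0,"tz":0,"wx":0,"wy":0,"wz":0,"claw":0.7}
  ]
}}

```text
time: 18.6
eef_pos: [0.4579, -0.0759, 0.3299]
tool_rot: [-2.559, -1.815, -0.01]
wrist_force: [0.7, -0.3, -0.6]
finger_gap: 0.0599
```

```bash
cat > kin.py <<'E'
import numpy as np
from scipy.spatial.transform import Rotation as R
from scipy.optimize import least_squares
D=[([1.2224,.4352,.025,1.5742,-.0116,1.134,-.0751],[.1519,-.6057,.2305],[-3.1163,-.3847,.0006]),
([.6933,.1624,-.1889,1.4479,.0251,1.5378,-.8226],[.4115,-.3051,.4404],[-3.1122,-.379,-.0002]),
([.4053,.3137,-.2425,1.2287,.0731,1.6141,-1.4311],[.5593,-.1924,.4512],[-3.1389,.0584,.0096]),
([.58,.39,-.55,1.53,.22,1.28,0],[.5693,-.1693,.2969],[2.215,2.212,-.01]),
([.52,.43,-.53,1.58,.25,1.18,-.13],[.5853,-.147,.2479],[2.274,2.138,-.007]),
([.41,.76,-.45,1.55,.39,.93,-.22],[.6714,-.1471,.0486],[-2.278,-2.163,.013]),
([.28,.45,-.51,2.24,.44,.54,-.52],[.4152,-.0029,.0363],[2.165,2.269,.001]),
([.6,.27,-.64,2.1,.23,.82,-.08],[.4199,-.0766,.1547],[2.089,2.32,.008]),
([.4,.29,-.63,2.16,.25,.76,-.34],[.409,-.0022,.1282],[2.161,2.273,-.004])]
S=[-1,1,-1,1,-1,1,-1]
def fk(q,p,S=S,full=False):
    h,L1,L2,Lt,o1,o7,a1,a4,a6=p
    Rz=lambda a:R.from_euler('z',a).as_matrix();Ry=lambda a:R.from_euler('y',a).as_matrix()
    M=Rz(S[0]*q[0]+o1);P=np.array([0,0,h])
    P=P+M@[a1,0,0]
    M=M@Ry(S[1]*q[1])@Rz(S[2]*q[2]);P=P+M@[a4,0,L1];E=P
    M=M@Ry(S[3]*q[3]);P=P+M@[-a4,0,0]
    M=M@Rz(S[4]*q[4]);P=P+M@[0,0,L2];W=P
    M=M@Ry(S[5]*q[5])@Rz(S[6]*q[6]+o7);P=P+M@[a6*0,0,Lt]
    return (P,M,E,W) if full else (P,M)
def res(p,S,D=D):
    r=[]
    for q,x,w in D:
        P,M=fk(q,p,S);T=R.from_rotvec(w).as_matrix()
        r+=list((P-np.array(x))*5)+list((R.from_matrix(M.T@T)).as_rotvec())
    return np.array(r)
if __name__=='__main__':
    import itertools
    best=[]
    for s in itertools.product((1,-1),repeat=4):
        SS=[s[0],1,s[1],1,s[2],1,s[3]]
        for o7 in(0,3.1):
            o=least_squares(res,[.2,.58,.42,.32,0,o7,0,0,0],args=(SS,));best.append((o.cost,SS,o.x.round(4).tolist()))
    best.sort();
    for b in best[:3]:print(b)
E
python3 kin.py; python3 -c "
from h import *
tool()"
```

```text
(np.float64(0.007408233518283036), [-1, 1, -1, 1, -1, 1, -1], [-0.0272, 0.5651, 0.4296, 0.0692, -0.087, 1.4833, 0.0084, -0.0128, 0.0])
(np.float64(0.007408233524764446), [-1, 1, -1, 1, -1, 1, -1], [-0.0272, 0.5651, 0.4296, 0.0692, -0.087, 1.4833, 0.0084, -0.0128, 0.0])
(np.float64(0.8906242905796297), [-1, 1, -1, 1, 1, 1, -1], [-0.0983, 0.5626, 0.4297, -0.004, -0.0865, 1.2364, 0.0078, -0.0117, 0.0])
t 18.6 tcp [ 0.4579 -0.0759  0.3299] grasp [ 0.4578 -0.076   0.3486] x [0.33  0.944 0.008] y [ 0.944 -0.33   0.001] z [ 0.003  0.007 -1.   ] j [ 0.61  0.15 -0.62  1.75  0.08  1.27 -0.37] gap 0.0599 F [ 0.7 -0.3 -0.6]
```

Request:
{"op": "step_arm", "data": {
  "rows": [
    {"tx":0,"ty":-0.08,"tz":0.05,"wx":0,"wy":0,"wz":0,"claw":0.8},
    {"tx":0,"ty":-0.12,"tz":0.06,"wx":0,"wy":0,"wz":0,"claw":0.8},
    {"tx":0,"ty":-0.12,"tz":0.06,"wx":0,"wy":0,"wz":0,"claw":0.8},
    {"tx":0,"ty":-0.12,"tz":0.06,"wx":0,"wy":0,"wz":0,"claw":0.8},
    {"tx":0,"ty":-0.12,"tz":0.06,"wx":0.03,"wy":-0.01,"wz":0,"claw":0.8},
    {"tx":0,"ty":-0.1,"tz":0,"wx":0.042,"wy":-0.014,"wz":0,"claw":0.8},
    {"tx":0,"ty":0,"tz":0,"wx":0.042,"wy":-0.014,"wz":0,"claw":0.8},
    {"tx":0,"ty":0,"tz":0,"wx":0.042,"wy":-0.014,"wz":0,"claw":0.8},
    {"tx":0,"ty":0,"tz":0,"wx":0,"wy":0,"wz":0,"claw":0.8}
  ]
}}

```text
time: 19.5
eef_pos: [0.4542, -0.2747, 0.4266]
tool_rot: [-2.238, -1.624, -0.642]
wrist_force: [0.8, -0.9, -1.4]
finger_gap: 0.0683
```

```bash
cat > rec.py <<'E'
from h import *
import json
tool();o=env.get_obs()
open('data.jsonl','a').write(json.dumps([list(map(float,o['joint_positions'])),list(map(float,o['eef_pos'])),list(map(float,o['tool_rot']))])+'\n')
E
python3 rec.py
```

```text
t 19.5 tcp [ 0.4542 -0.2747  0.4266] grasp [ 0.4508 -0.2838  0.4426] x [0.26  0.814 0.519] y [ 0.949 -0.315  0.018] z [ 0.178  0.488 -0.854] j [ 1.09  0.36 -0.47  1.38 -0.36  1.61  0.34] gap 0.0683 F [ 0.8 -0.9 -1.4]
```

```bash
cat > ik.py <<'E'
from kin import *
import json,os
DD=D+[tuple(map(list,json.loads(l))) for l in open('data.jsonl')]
def fitp():
    o=least_squares(lambda p:res(p,S,DD),[-.02,.565,.43,.07,-.087,1.48,.008,-.013,0]);return o.x,o.cost
P0,cost=fitp()
lo=np.array([-2.62,-.44,-1.27,.08,-1.32,.12,-2.74]);hi=np.array([2.62,2.09,1.32,2.57,4.46,2,2.74])
def ik(pos,M,seed,w=.02,n=1):
    def f(q):
        P,T=fk(q,P0);return np.r_[(P-pos)*10,R.from_matrix(T.T@M).as_rotvec()*3,w*(q-seed)]
    return least_squares(f,np.clip(seed,lo+.02,hi-.02),bounds=(lo,hi))
def orient(az,t,flip=0):
    d=np.array([np.cos(az),np.sin(az),0]);z=np.cos(t)*d-np.array([0,0,np.sin(t)]);x=np.sin(t)*d+np.array([0,0,np.cos(t)])
    M=np.stack([x,np.cross(z,x),z],1)
    if flip: M=M@R.from_euler('z',np.pi).as_matrix()
    return M
def err(q,pos,M):
    P,T=fk(q,P0);return np.linalg.norm(P-pos),np.degrees(np.linalg.norm(R.from_matrix(T.T@M).as_rotvec()))
if __name__=='__main__':
    print(cost,P0.round(4))
    for r in np.split(res(P0,S,DD),len(DD)): print((np.abs(r)).round(3))
E
python3 ik.py
```

```text
0.013897912890389115 [ 0.2709  0.5687  0.4276  0.3712 -0.0841  1.4875  0.0066 -0.0131  0.    ]
[0.006 0.045 0.015 0.    0.    0.001]
[0.014 0.042 0.031 0.    0.001 0.001]
[0.003 0.006 0.019 0.    0.    0.001]
[0.008 0.019 0.008 0.004 0.002 0.   ]
[0.004 0.035 0.022 0.003 0.002 0.006]
[0.013 0.058 0.015 0.003 0.001 0.001]
[0.011 0.041 0.041 0.002 0.003 0.001]
[0.015 0.014 0.003 0.002 0.001 0.007]
[0.001 0.049 0.005 0.001 0.004 0.001]
[0.079 0.037 0.007 0.044 0.003 0.011]
```

```bash
sed -i 's/P=P+M@\[a1,0,0\]/P=P+M@[a1,a6,0]/' kin.py; python3 ik.py | head -1; cat > plan.py <<'E'
from ik import *
rng=np.random.default_rng(0)
tg=.0187
def show(name,g,azs,ts,flip=0):
    for az in azs:
        for t in ts:
            M=orient(az,t,flip);pos=np.array(g)+tg*M[:,2];best=None
            for k in range(25):
                s=rng.uniform(lo,hi);o=ik(pos,M,s,w=0.0)
                e=err(o.x,pos,M)
                if e[0]<.003 and e[1]<1:
                    m=np.min(np.minimum(o.x-lo,hi-o.x)[[0,1,2,3,4,5]])
                    if best is None or m>best[0]: best=(m,o.x)
            print(name,'az',round(np.degrees(az)),'t',round(np.degrees(t)),'fl',flip,None if best is None else (round(best[0],2),best[1].round(2)))
A=np.radians
for fl in(0,):
    show('blue',[.46,-.362,.082],A([20,60,90,120,-60,-90,-120]),A([20,35,50]))
    show('bayL',[.575,-.056,.09],A([20,60,90,120,-60,-90,-120]),A([35]))
E
time python3 plan.py
```

```text
0.0017441210480759332 [ 2.6610e-01  5.5870e-01  4.2780e-01  3.6470e-01 -1.1300e-02  1.5592e+00
blue az 20 t 20 fl 0 (np.float64(0.25), array([ 1.84,  1.23, -1.02,  2.05, -0.87,  0.38,  0.9 ]))
blue az 20 t 35 fl 0 (np.float64(0.24), array([ 1.68,  0.94, -0.88,  2.07, -0.91,  0.36,  0.74]))
blue az 20 t 50 fl 0 (np.float64(0.32), array([ 1.34,  0.67, -0.54,  2.06, -0.91,  0.44,  0.54]))
blue az 60 t 20 fl 0 (np.float64(0.66), array([ 1.41,  1.12, -0.61,  1.52, -0.53,  1.28,  0.75]))
blue az 60 t 35 fl 0 (np.float64(0.6), array([ 1.13,  0.88, -0.19,  1.62, -0.72,  1.26,  0.9 ]))
blue az 60 t 50 fl 0 (np.float64(0.86), array([ 1.19,  0.79, -0.41,  1.68, -0.43,  1.01,  0.62]))
blue az 90 t 20 fl 0 (np.float64(0.26), array([ 1.28,  1.35, -0.9 ,  1.11, -0.05,  1.74,  0.56]))
blue az 90 t 35 fl 0 (np.float64(0.44), array([ 1.18,  1.1 , -0.61,  1.26, -0.15,  1.56,  0.73]))
blue az 90 t 50 fl 0 (np.float64(0.64), array([ 1.04,  0.89, -0.37,  1.42, -0.21,  1.36,  0.83]))
blue az 120 t 20 fl 0 None
blue az 120 t 35 fl 0 (np.float64(0.12), array([ 0.86,  1.13, -0.32,  1.05, -0.09,  1.88,  1.12])
[... 1024 characters left out ...]
4(0.12), array([ 0.79,  0.73, -0.62,  2.45,  3.53,  0.7 ,  1.98]))
bayL az 60 t 35 fl 0 (np.float64(0.43), array([ 1.  ,  0.86, -0.71,  2.  , -0.89,  0.59,  0.77]))
bayL az 90 t 35 fl 0 (np.float64(0.62), array([ 0.63,  0.87, -0.28,  1.67, -0.7 ,  1.19,  0.86]))
bayL az 120 t 35 fl 0 (np.float64(0.48), array([ 0.7 ,  1.13, -0.77,  1.3 , -0.07,  1.52,  0.61]))
bayL az -60 t 35 fl 0 (np.float64(0.44), array([ 0.05,  0.87, -0.8 ,  2.13,  1.56,  1.54,  1.88]))
bayL az -90 t 35 fl 0 (np.float64(0.73), array([-0.6 ,  0.8 ,  0.21,  1.84,  0.79,  1.14,  2.14]))
bayL az -120 t 35 fl 0 (np.float64(0.62), array([-0.69,  1.  ,  0.64,  1.52,  0.2 ,  1.38,  2.39]))
real	1m2.321s
user	1m2.755s
sys	0m0.133s
```

```bash
cat > plan2.py <<'E'
from ik import *
import plan_s as ps
E
sed -n '1,19p' plan.py | sed '/^for fl/,$d' > ps.py; cat > t.py <<'E'
from ps import *
show('air',[.45,-.33,.35],A([60,75,90]),A([0,10]),1)
show('air',[.45,-.33,.35],A([60,75,90]),A([0]),0)
show('red',[.568,-.3655,.082],A([60,75]),A([35]))
show('yel',[.429,-.219,.082],A([60,75]),A([35]))
show('bayM',[.5725,-.142,.09],A([60,75,90]),A([35]))
show('bayR',[.57,-.228,.09],A([60,75,90]),A([35]))
E
python3 t.py
```

```text
air az 60 t 0 fl 1 (np.float64(0.44), array([ 1.52,  0.94, -0.77,  1.56, -0.82,  1.56, -2.54]))
air az 60 t 10 fl 1 (np.float64(0.44), array([ 1.47,  0.82, -0.67,  1.55, -0.79,  1.56, -2.56]))
air az 75 t 0 fl 1 (np.float64(0.08), array([ 1.25,  0.93, -0.45,  1.38, -0.86,  1.92, -2.48]))
air az 75 t 10 fl 1 (np.float64(0.28), array([ 1.42,  0.97, -0.85,  1.34, -0.56,  1.72, -2.7 ]))
air az 90 t 0 fl 1 (np.float64(0.01), array([ 1.29,  1.13, -0.86,  1.16, -0.57,  1.99, -2.74]))
air az 90 t 10 fl 1 (np.float64(0.03), array([ 1.27,  1.04, -0.83,  1.15, -0.48,  1.97, -2.71]))
air az 60 t 0 fl 0 (np.float64(0.13), array([ 1.67,  1.13, -1.14,  1.54, -0.56,  1.39,  0.37]))
air az 75 t 0 fl 0 (np.float64(0.29), array([ 1.47,  1.11, -0.98,  1.35, -0.57,  1.71,  0.39]))
air az 90 t 0 fl 0 (np.float64(0.09), array([ 1.37,  1.26, -1.18,  1.15, -0.38,  1.91,  0.2 ]))
red az 60 t 35 fl 0 (np.float64(0.76), array([ 1.17,  1.01, -0.51,  1.42, -0.53,  1.16,  0.6 ]))
red az 75 t 35 fl 0 (np.float64(0.6), array([ 1.13,  1.12, -0.62,  1.2 , -0.29,  1.4 ,  0.55]))
yel az 60 t 35 fl 0 (np.float64(0.61), array([ 1.35,  0.86, -0.62,  1.96, -0.58,  0.87,  0.79]))
yel az 75 t 35 fl 0 (np.float64(0.53), array([ 0.85,  0.79,  0.02,  1.86, -0.79,  1.29,  1.15]))
bayM az 60 t 35 fl 0 (np.float64(0.6), array([ 1.09,  0.89, -0.67,  1.87, -0.7 ,  0.73,  0.66]))
bayM az 75 t 35 fl 0 (np.float64(0.73), array([ 0.95,  0.91, -0.54,  1.7 , -0.59,  1.02,  0.69]))
bayM az 90 t 35 fl 0 (np.float64(0.72), array([ 0.8 ,  0.94, -0.4 ,  1.53, -0.52,  1.28,  0.77]))
bayR az 60 t 35 fl 0 (np.float64(0.66), array([ 1.14,  0.92, -0.61,  1.72, -0.61,  0.9 ,  0.62]))
bayR az 75 t 35 fl 0 (np.float64(0.74), array([ 0.96,  0.94, -0.42,  1.55, -0.58,  1.2 ,  0.72]))
bayR az 90 t 35 fl 0 (np.float64(0.6), array([ 0.92,  1.03, -0.5 ,  1.36, -0.37,  1.4 ,  0.7 ]))
```

```bash
cat > go.py <<'E'
from h import *
import sys,json
def orient(az,t,flip=0):
    az,t=np.radians(az),np.radians(t)
    d=np.array([np.cos(az),np.sin(az),0]);z=np.cos(t)*d-np.array([0,0,np.sin(t)]);x=np.sin(t)*d+np.array([0,0,np.cos(t)])
    M=np.stack([x,np.cross(z,x),z],1)
    return M@R.from_euler('z',flip,degrees=True).as_matrix()
def to(grasp,az,t,flip=0,back=0,deep=.004,n=None):
    tool();o=env.get_obs();M=orient(az,t,flip);T=R.from_rotvec(o['tool_rot']).as_matrix()
    pos=np.array(grasp)+M[:,2]*(env.tcp_to_grasp+deep-back)
    d=pos-o['eef_pos'];w=R.from_matrix(M@T.T).as_rotvec();wn=np.degrees(np.linalg.norm(w))
    n=n or int(max(np.ceil(np.linalg.norm(d)/.03),np.ceil(wn/8),1))
    print('target tcp',pos.round(4),'d',d.round(4),'rot deg',wn.round(1),'n',n)
    print('per row t',(d/.3/n).round(4),'w',(w/np.pi/n).round(4))
E
python3 -c "
from go import *
to([.46,-.362,.082],60,35,back=.10)"; python3 rec.py
```

```text
t 19.5 tcp [ 0.4542 -0.2747  0.4266] grasp [ 0.4508 -0.2838  0.4426] x [0.26  0.814 0.519] y [ 0.949 -0.315  0.018] z [ 0.178  0.488 -0.854] j [ 1.09  0.36 -0.47  1.38 -0.36  1.61  0.34] gap 0.0683 F [ 0.8 -0.9 -1.4]
target tcp [ 0.4283 -0.4168  0.1263] d [-0.0258 -0.1421 -0.3003] rot deg 26.3 n 12
per row t [-0.0072 -0.0395 -0.0834] w [ 0.0102 -0.0041 -0.0052]
t 19.5 tcp [ 0.4542 -0.2747  0.4266] grasp [ 0.4508 -0.2838  0.4426] x [0.26  0.814 0.519] y [ 0.949 -0.315  0.018] z [ 0.178  0.488 -0.854] j [ 1.09  0.36 -0.47  1.38 -0.36  1.61  0.34] gap 0.0683 F [ 0.8 -0.9 -1.4]
```

Request:
{"op": "step_arm", "data": {
  "rows": [
    {"tx":-0.014,"ty":-0.08,"tz":-0.04,"wx":0.02,"wy":-0.008,"wz":-0.01,"claw":1},
    {"tx":-0.014,"ty":-0.08,"tz":-0.04,"wx":0.02,"wy":-0.008,"wz":-0.01,"claw":1},
    {"tx":-0.014,"ty":-0.08,"tz":-0.04,"wx":0.02,"wy":-0.008,"wz":-0.01,"claw":1},
    {"tx":-0.014,"ty":-0.08,"tz":-0.04,"wx":0.02,"wy":-0.008,"wz":-0.01,"claw":1},
    {"tx":-0.014,"ty":-0.08,"tz":-0.06,"wx":0.02,"wy":-0.008,"wz":-0.01,"claw":1},
    {"tx":-0.014,"ty":-0.08,"tz":-0.06,"wx":0.02,"wy":-0.008,"wz":-0.01,"claw":1},
    {"tx":0,"ty":0,"tz":-0.06,"wx":0,"wy":0,"wz":0,"claw":1},
    {"tx":0,"ty":0,"tz":-0.06,"wx":0,"wy":0,"wz":0,"claw":1},
    {"tx":0,"ty":0,"tz":0,"wx":0,"wy":0,"wz":0,"claw":1},
    {"tx":0,"ty":0,"tz":0,"wx":0,"wy":0,"wz":0,"claw":1}
  ]
}}

```text
time: 20.5
eef_pos: [0.4293, -0.4141, 0.3077]
tool_rot: [-2.101, -1.248, -1.106]
wrist_force: [0.1, 0.9, 0.8]
finger_gap: 0.0853
```

```bash
python3 -c "
from go import *
to([.46,-.362,.082],60,35,back=.10)
s=snap('wrist','w4.png');c=cloud(s)
import fit;fit.caps([c],[s['frame']])"; python3 rec.py >/dev/null
```

```text
t 20.5 tcp [ 0.4293 -0.4141  0.3077] grasp [ 0.4217 -0.4274  0.3184] x [0.267 0.508 0.819] y [ 0.874 -0.486  0.016] z [ 0.406  0.711 -0.574] j [ 1.34  0.71 -0.42  1.34 -0.57  1.61  0.57] gap 0.0853 F [0.1 0.9 0.8]
target tcp [ 0.4283 -0.4168  0.1263] d [-0.001  -0.0028 -0.1814] rot deg 1.3 n 7
per row t [-0.0005 -0.0013 -0.0864] w [ 0.0004  0.0006 -0.0007]
blue 0 892 enc 0.4573 -0.3657 0.0189 mean top [ 0.4575 -0.3658  0.1332]
yellow 0 823 enc 0.4285 -0.2198 0.0204 mean top [ 0.4277 -0.2219  0.1329]
red 0 843 enc 0.5662 -0.3683 0.0193 mean top [ 0.5654 -0.3695  0.1331]
```

View pics/w4.png

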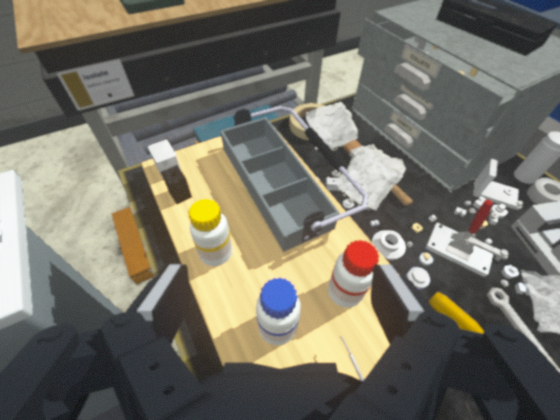

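The wrist view shows the blue cap (279,297), the red cap (360,257), the yellow cap (205,213) and both blocks standing at the left front (165,170). Now descending to the pre-grasp.

Request:
{"op": "step_arm", "data": {
  "rows": [
    {"tx":0,"ty":0,"tz":-0.06,"wx":0,"wy":0,"wz":0,"claw":1},
    {"tx":0,"ty":0,"tz":-0.09,"wx":0,"wy":0,"wz":0,"claw":1},
    {"tx":0,"ty":0,"tz":-0.09,"wx":0,"wy":0,"wz":0,"claw":1},
    {"tx":0,"ty":0,"tz":-0.09,"wx":0,"wy":0,"wz":0,"claw":1},
    {"tx":0,"ty":0,"tz":-0.09,"wx":0,"wy":0,"wz":0,"claw":1},
    {"tx":0,"ty":0,"tz":-0.09,"wx":0,"wy":0,"wz":0,"claw":1},
    {"tx":0,"ty":0,"tz":-0.06,"wx":0,"wy":0,"wz":0,"claw":1},
    {"tx":0,"ty":0,"tz":0,"wx":0,"wy":0,"wz":0,"claw":1},
    {"tx":0,"ty":0,"tz":0,"wx":0,"wy":0,"wz":0,"claw":1}
  ]
}}

```text
time: 21.45
eef_pos: [0.434, -0.4102, 0.1364]
tool_rot: [-2.101, -1.276, -1.104]
wrist_force: [1.3, 0.1, 1.2]
finger_gap: 0.0853
```

```bash
python3 -c "
from go import *
to([.459,-.364,.082],60,35,back=.09)
to([.459,-.364,.082],60,35)
s=snap('wrist','w5.png');c=cloud(s)
import fit;fit.caps([c],[s['frame']])"; python3 rec.py >/dev/null
```

```text
t 21.45 tcp [ 0.434  -0.4102  0.1364] grasp [ 0.4265 -0.4234  0.1473] x [0.255 0.525 0.812] y [ 0.879 -0.476  0.032] z [ 0.403  0.706 -0.583] j [ 1.33  0.88 -0.41  1.46 -0.52  1.37  0.75] gap 0.0853 F [1.3 0.1 1.2]
target tcp [ 0.4314 -0.4117  0.1206] d [-0.0026 -0.0016 -0.0158] rot deg 2.5 n 1
per row t [-0.0087 -0.0052 -0.0526] w [ 0.0081  0.007  -0.0088]
t 21.45 tcp [ 0.434  -0.4102  0.1364] grasp [ 0.4265 -0.4234  0.1473] x [0.255 0.525 0.812] y [ 0.879 -0.476  0.032] z [ 0.403  0.706 -0.583] j [ 1.33  0.88 -0.41  1.46 -0.52  1.37  0.75] gap 0.0853 F [1.3 0.1 1.2]
target tcp [ 0.4683 -0.3479  0.069 ] d [ 0.0343  0.0623 -0.0674] rot deg 2.5 n 4
per row t [ 0.0285  0.0519 -0.0562] w [ 0.002   0.0018 -0.0022]
blue 0 2704 enc 0.4579 -0.3649 0.02 mean top [ 0.4567 -0.3666  0.1329]
yellow 0 2033 enc 0.4279 -0.2201 0.0208 mean top [ 0.4273 -0.2237  0.1326]
red 0 2549 enc 0.5672 -0.3679 0.0206 mean top [ 0.5645 -0.3701  0.1328]
```

View pics/w5.png

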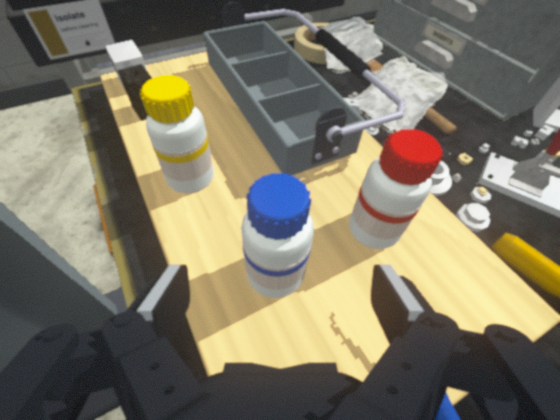

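Request:
{"op": "step_arm", "data": {
  "rows": [
    {"tx":-0.009,"ty":-0.005,"tz":-0.05,"wx":0.008,"wy":0.007,"wz":-0.009,"claw":1},
    {"tx":0,"ty":0,"tz":0,"wx":0,"wy":0,"wz":0,"claw":1},
    {"tx":0.02,"ty":0.035,"tz":-0.03,"wx":0,"wy":0,"wz":0,"claw":1},
    {"tx":0.03,"ty":0.05,"tz":-0.045,"wx":0,"wy":0,"wz":0,"claw":1},
    {"tx":0.03,"ty":0.05,"tz":-0.045,"wx":0,"wy":0,"wz":0,"claw":1},
    {"tx":0.02,"ty":0.035,"tz":-0.03,"wx":0,"wy":0,"wz":0,"claw":1},
    {"tx":0,"ty":0,"tz":0,"wx":0,"wy":0,"wz":0,"claw":1},
    {"tx":0,"ty":0,"tz":0,"wx":0,"wy":0,"wz":0,"claw":1}
  ]
}}

```text
time: 22.3
eef_pos: [0.4624, -0.3638, 0.0782]
tool_rot: [-2.124, -1.217, -1.102]
wrist_force: [-0.4, -0.0, -0.1]
finger_gap: 0.0851
```

```bash
python3 -c "
from go import *
to([.459,-.364,.082],60,35)"
```

```text
t 22.3 tcp [ 0.4624 -0.3638  0.0782] grasp [ 0.4547 -0.3769  0.089 ] x [0.291 0.499 0.816] y [ 0.862 -0.508  0.004] z [ 0.416  0.702 -0.578] j [ 1.28  0.92 -0.42  1.57 -0.56  1.2   0.76] gap 0.0851 F [-0.4 -0.  -0.1]
target tcp [ 0.4683 -0.3479  0.069 ] d [ 0.0059  0.0159 -0.0092] rot deg 0.6 n 1
per row t [ 0.0195  0.053  -0.0307] w [0.0019 0.0002 0.0028]
```

Last 19 mm, then close at 60 N.

Request:
{"op": "step_arm", "data": {
  "rows": [
    {"tx":0.012,"ty":0.03,"tz":-0.018,"wx":0,"wy":0,"wz":0,"claw":1},
    {"tx":0.012,"ty":0.03,"tz":-0.018,"wx":0,"wy":0,"wz":0,"claw":1},
    {"tx":0,"ty":0,"tz":0,"wx":0,"wy":0,"wz":0,"claw":1},
    {"tx":0,"ty":0,"tz":0,"wx":0,"wy":0,"wz":0,"claw":0.3},
    {"tx":0,"ty":0,"tz":0,"wx":0,"wy":0,"wz":0,"claw":0.3},
    {"tx":0,"ty":0,"tz":0,"wx":0,"wy":0,"wz":0,"claw":0.3},
    {"tx":0,"ty":0,"tz":0,"wx":0,"wy":0,"wz":0,"claw":0.3},
    {"tx":0,"ty":0,"tz":0,"wx":0,"wy":0,"wz":0,"claw":0.3}
  ],
  "force": 60
}}

```text
time: 23.1
eef_pos: [0.4697, -0.3476, 0.068]
tool_rot: [-2.129, -1.217, -1.103]
wrist_force: [-0.1, 0.8, -1.0]
finger_gap: 0.0505
```

```bash
python3 -c "
from go import *
to([.459,-.364,.082],60,35)
s=snap('wrist','w6.png')
"
```

```text
t 23.1 tcp [ 0.4697 -0.3476  0.068 ] grasp [ 0.4619 -0.3607  0.0788] x [0.291 0.501 0.815] y [ 0.86  -0.51   0.006] z [ 0.419  0.699 -0.58 ] j [ 1.27  0.93 -0.43  1.61 -0.57  1.15  0.77] gap 0.0505 F [-0.1  0.8 -1. ]
target tcp [ 0.4683 -0.3479  0.069 ] d [-0.0014 -0.0003  0.001 ] rot deg 0.9 n 1
per row t [-0.0047 -0.0009  0.0034] w [0.003  0.0005 0.0038]
```

View pics/w6.png

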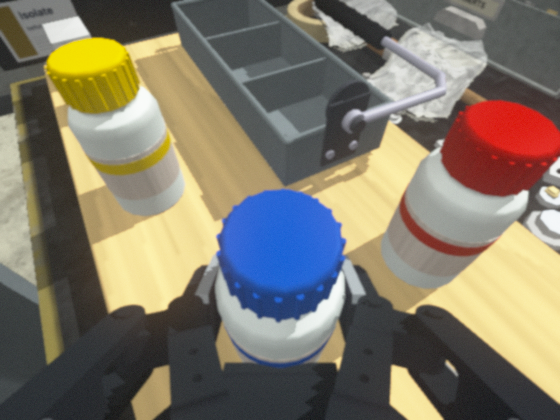

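Request:
{"op": "step_arm", "data": {
  "rows": [
    {"tx":0,"ty":0,"tz":0.02,"wx":0,"wy":0,"wz":0,"claw":0.3},
    {"tx":0,"ty":0,"tz":0.06,"wx":0,"wy":0,"wz":0,"claw":0.3},
    {"tx":0,"ty":0,"tz":0.1,"wx":0,"wy":0,"wz":0,"claw":0.3},
    {"tx":0,"ty":0,"tz":0.12,"wx":0,"wy":0,"wz":0,"claw":0.3},
    {"tx":0,"ty":0,"tz":0.12,"wx":0,"wy":0,"wz":0,"claw":0.3},
    {"tx":0,"ty":0,"tz":0.12,"wx":0,"wy":0,"wz":0,"claw":0.3},
    {"tx":0,"ty":0,"tz":0.12,"wx":0,"wy":0,"wz":0,"claw":0.3},
    {"tx":0,"ty":0,"tz":0.12,"wx":0,"wy":0,"wz":0,"claw":0.3},
    {"tx":0,"ty":0,"tz":0.12,"wx":0,"wy":0,"wz":0,"claw":0.3},
    {"tx":0,"ty":0,"tz":0,"wx":0,"wy":0,"wz":0,"claw":0.3}
  ],
  "force": 90
}}

```text
time: 24.15
eef_pos: [0.4665, -0.3447, 0.3571]
tool_rot: [-2.133, -1.222, -1.097]
wrist_force: [0.9, -0.1, -2.7]
finger_gap: 0.05
```

```bash
python3 -c "
from go import *
to([.43,-.36,.36],55,0)"; python3 rec.py >/dev/null
```

```text
t 24.15 tcp [ 0.4665 -0.3447  0.3571] grasp [ 0.4587 -0.3577  0.3681] x [0.293 0.507 0.811] y [ 0.861 -0.509  0.007] z [ 0.417  0.696 -0.585] j [ 1.29  0.59 -0.46  1.43 -0.63  1.54  0.47] gap 0.05 F [ 0.9 -0.1 -2.7]
target tcp [ 0.443  -0.3414  0.36  ] d [-0.0235  0.0033  0.0029] rot deg 36.1 n 5
per row t [-0.0157  0.0022  0.0019] w [ 0.0337 -0.0212 -0.0046]
```

```bash
python3 - <<'E'
from ik import *
import json
print(cost)
seed0=np.array([1.29,.59,-.46,1.43,-.63,1.54,.47])
for pos in ([.44,-.34,.36],[.42,-.30,.36],[.5,-.34,.36],[.45,-.36,.42]):
  for az in (30,45,55):
    for t in (-10,0,10):
      out=[]
      s=seed0
      for a in range(0,11):
        # pitch in
        pass
      A=np.radians
      s=ik(pos,orient(A(az),A(t)),seed0,w=.05).x
      o0=s
      for f in range(10,181,10):
        M=orient(A(az),A(t))@R.from_euler('z',f,degrees=True).as_matrix()
        s=ik(pos,M,s,w=.05).x
      print(pos,az,t,o0.round(2),s.round(2),np.round(err(s,pos,M),3))
E
```

```text
0.002032163138683946
[0.44, -0.34, 0.36] 30 -10 [ 1.64  0.8  -0.57  1.99 -1.32  1.44  1.06] [ 1.64  0.8  -0.58  1.99 -1.32  1.44 -2.08] [0.    0.003]
[0.44, -0.34, 0.36] 30 0 [ 1.6   0.67 -0.51  1.97 -1.28  1.4   0.95] [ 1.5   0.63 -0.36  1.99 -1.32  1.48 -2.16] [0.    0.003]
[0.44, -0.34, 0.36] 30 10 [ 1.58  0.55 -0.48  1.94 -1.2   1.34  0.82] [ 1.33  0.5  -0.14  1.97 -1.29  1.49 -2.25] [0.    0.004]
[0.44, -0.34, 0.36] 45 -10 [ 1.57  0.89 -0.6   1.76 -1.11  1.57  0.86] [ 1.28  0.79 -0.15  1.8  -1.27  1.84 -2.14] [0.    0.003]
[0.44, -0.34, 0.36] 45 0 [ 1.56  0.78 -0.56  1.74 -1.06  1.53  0.78] [ 1.25  0.69 -0.09  1.78 -1.22  1.77 -2.22] [0.    0.003]
[0.44, -0.34, 0.36] 45 10 [ 1.53  0.68 -0.52  1.72 -0.99  1.49  0.7 ] [ 1.21  0.6  -0.03  1.76 -1.15  1.7  -2.3 ] [0.    0.003]
[0.44, -0.34, 0.36] 55 -10 [ 1.51  0.95 -0.61  1.61 -1.    1.68  0.75] [ 1.19  0.84 -0.07  1.66 -1.21  1.98 -2.2 ] [0.    0.003]
[0.44, -0.34, 0.36] 55 0 [ 1.49  0.85 -0.58  1.59 -0.94  1.65  0.7 ] [ 1.16  0.75 -0.02  1.64 -1.15  1.92 -2.25] [0.    0.003]
[0.44, -0.34, 0.36] 55 10 [ 1.47  0.75 -0.54  1.57 -0.8
[... 2810 characters left out ...]
74] [ 1.32  0.73 -0.21  1.72 -1.31  1.84 -2.3 ] [0.    0.003]
[0.45, -0.36, 0.42] 45 0 [ 1.55  0.73 -0.57  1.65 -1.09  1.58  0.66] [ 1.28  0.65 -0.14  1.69 -1.24  1.79 -2.37] [0.    0.003]
[0.45, -0.36, 0.42] 45 10 [ 1.52  0.64 -0.53  1.61 -1.01  1.56  0.58] [ 1.23  0.56 -0.07  1.65 -1.16  1.74 -2.44] [0.    0.003]
[0.45, -0.36, 0.42] 55 -10 [ 1.5   0.9  -0.63  1.53 -1.06  1.73  0.63] [ 1.23  0.79 -0.15  1.57 -1.25  1.99 -2.36] [0.    0.003]
[0.45, -0.36, 0.42] 55 0 [ 1.49  0.81 -0.59  1.49 -0.99  1.71  0.58] [ 1.19  0.71 -0.07  1.54 -1.19  1.94 -2.4 ] [0.    0.003]
[0.45, -0.36, 0.42] 55 10 [ 1.46  0.72 -0.54  1.46 -0.91  1.68  0.53] [ 1.14  0.64 -0.01  1.5  -1.11  1.9  -2.45] [0.    0.003]
```

```bash
python3 -c "
from go import *
to([.44,-.35,.36],48,0,n=6)"
```

```text
t 24.15 tcp [ 0.4665 -0.3447  0.3571] grasp [ 0.4587 -0.3577  0.3681] x [0.293 0.507 0.811] y [ 0.861 -0.509  0.007] z [ 0.417  0.696 -0.585] j [ 1.29  0.59 -0.46  1.43 -0.63  1.54  0.47] gap 0.05 F [ 0.9 -0.1 -2.7]
target tcp [ 0.4552 -0.3331  0.36  ] d [-0.0113  0.0115  0.0029] rot deg 37.5 n 6
per row t [-0.0063  0.0064  0.0016] w [ 0.027  -0.0194 -0.0101]
```

Request:
{"op": "step_arm", "data": {
  "rows": [
    {"tx":-0.006,"ty":0.006,"tz":0.002,"wx":0.027,"wy":-0.019,"wz":-0.01,"claw":0.3},
    {"tx":-0.006,"ty":0.006,"tz":0.002,"wx":0.027,"wy":-0.019,"wz":-0.01,"claw":0.3},
    {"tx":-0.006,"ty":0.006,"tz":0.002,"wx":0.027,"wy":-0.019,"wz":-0.01,"claw":0.3},
    {"tx":-0.006,"ty":0.006,"tz":0.002,"wx":0.027,"wy":-0.019,"wz":-0.01,"claw":0.3},
    {"tx":-0.006,"ty":0.006,"tz":0.002,"wx":0.027,"wy":-0.019,"wz":-0.01,"claw":0.3},
    {"tx":-0.006,"ty":0.006,"tz":0.002,"wx":0.027,"wy":-0.019,"wz":-0.01,"claw":0.3},
    {"tx":0,"ty":0,"tz":0,"wx":0,"wy":0,"wz":0,"claw":0.3},
    {"tx":0,"ty":0,"tz":0,"wx":0,"wy":0,"wz":0,"claw":0.3}
  ]
}}

```text
time: 24.95
eef_pos: [0.4547, -0.3321, 0.3673]
tool_rot: [-1.726, -0.762, -1.736]
wrist_force: [1.0, -0.8, -2.2]
finger_gap: 0.0504
```

```bash
python3 -c "
from go import *
to([.44,-.35,.36],48,0)
snap('wrist','w7.png')"; python3 rec.py >/dev/null
```

```text
t 24.95 tcp [ 0.4547 -0.3321  0.3673] grasp [ 0.4421 -0.3459  0.3672] x [-0.005 -0.002  1.   ] y [ 0.737 -0.675  0.002] z [0.675 0.737 0.005] j [ 1.53  0.79 -0.58  1.71 -1.05  1.53  0.75] gap 0.0504 F [ 1.  -0.8 -2.2]
target tcp [ 0.4552 -0.3331  0.36  ] d [ 0.0005 -0.0011 -0.0073] rot deg 0.6 n 1
per row t [ 0.0016 -0.0036 -0.0242] w [-0.0006  0.0015  0.0027]
```

View pics/w7.png

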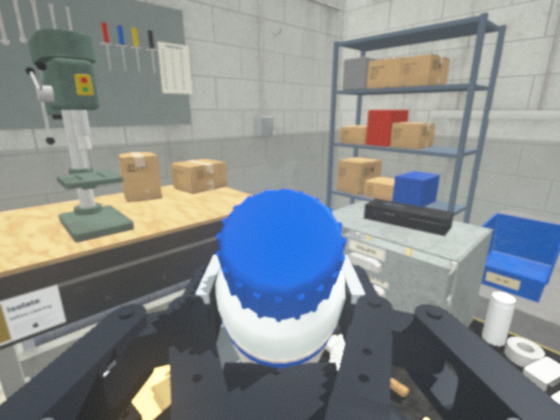

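Request:
{"op": "step_arm", "data": {
  "rows": [
    {"tx":0,"ty":0,"tz":0,"wx":0.016,"wy":0.017,"wz":0,"claw":0.3},
    {"tx":0,"ty":0,"tz":0,"wx":0.0315,"wy":0.0344,"wz":0,"claw":0.3},
    {"tx":0,"ty":0,"tz":0,"wx":0.0315,"wy":0.0344,"wz":0,"claw":0.3},
    {"tx":0,"ty":0,"tz":0,"wx":0.0315,"wy":0.0344,"wz":0,"claw":0.3},
    {"tx":0,"ty":0,"tz":0,"wx":0.0315,"wy":0.0344,"wz":0,"claw":0.3},
    {"tx":0,"ty":0,"tz":0,"wx":0,"wy":0,"wz":0,"claw":0.3}
  ]
}}

```text
time: 25.6
eef_pos: [0.4583, -0.3304, 0.3741]
tool_rot: [-1.73, -0.155, -1.251]
wrist_force: [-0.5, -0.4, -2.2]
finger_gap: 0.0501
```

```bash
python3 -c "
from go import *
to([.44,-.35,.36],48,0,flip=120)
to([.44,-.35,.36],48,0,flip=179)
"
```

```text
t 25.6 tcp [ 0.4583 -0.3304  0.3741] grasp [ 0.4458 -0.3443  0.3744] x [ 0.466 -0.402  0.788] y [ 0.582 -0.531 -0.616] z [ 0.666  0.746 -0.013] j [ 1.45  0.75 -0.47  1.7  -1.09  1.6   0.11] gap 0.0501 F [-0.5 -0.4 -2.2]
target tcp [ 0.4552 -0.3331  0.36  ] d [-0.0031 -0.0028 -0.0141] rot deg 82.0 n 11
per row t [-0.0009 -0.0008 -0.0043] w [ 0.0279  0.0306 -0.0004]
t 25.6 tcp [ 0.4583 -0.3304  0.3741] grasp [ 0.4458 -0.3443  0.3744] x [ 0.466 -0.402  0.788] y [ 0.582 -0.531 -0.616] z [ 0.666  0.746 -0.013] j [ 1.45  0.75 -0.47  1.7  -1.09  1.6   0.11] gap 0.0501 F [-0.5 -0.4 -2.2]
target tcp [ 0.4552 -0.3331  0.36  ] d [-0.0031 -0.0028 -0.0141] rot deg 141.0 n 18
per row t [-0.0006 -0.0005 -0.0026] w [ 0.0291  0.0323 -0.0003]
```

Request:
{"op": "step_arm", "data": {
  "rows": [
    {"tx":0,"ty":0,"tz":-0.004,"wx":0.0315,"wy":0.0344,"wz":0,"claw":0.3},
    {"tx":0,"ty":0,"tz":-0.004,"wx":0.0315,"wy":0.0344,"wz":0,"claw":0.3},
    {"tx":0,"ty":0,"tz":-0.004,"wx":0.0315,"wy":0.0344,"wz":0,"claw":0.3},
    {"tx":0,"ty":0,"tz":-0.004,"wx":0.0315,"wy":0.0344,"wz":0,"claw":0.3},
    {"tx":0,"ty":0,"tz":-0.004,"wx":0.0315,"wy":0.0344,"wz":0,"claw":0.3},
    {"tx":0,"ty":0,"tz":-0.004,"wx":0.0315,"wy":0.0344,"wz":0,"claw":0.3},
    {"tx":0,"ty":0,"tz":-0.004,"wx":0.0315,"wy":0.0344,"wz":0,"claw":0.3},
    {"tx":0,"ty":0,"tz":-0.004,"wx":0.0315,"wy":0.0344,"wz":0,"claw":0.3},
    {"tx":0,"ty":0,"tz":0,"wx":0,"wy":0,"wz":0,"claw":0.3}
  ]
}}

```text
time: 26.5
eef_pos: [0.4626, -0.3271, 0.3727]
tool_rot: [-1.412, 0.724, -0.359]
wrist_force: [0.6, -0.2, -2.8]
finger_gap: 0.0501
```

```bash
python3 -c "
from go import *
to([.44,-.35,.36],48,0,flip=179)
"
```

```text
t 26.5 tcp [ 0.4626 -0.3271  0.3727] grasp [ 0.4505 -0.3414  0.3728] x [ 0.739 -0.628 -0.242] y [-0.188  0.153 -0.97 ] z [ 0.647  0.763 -0.005] j [ 1.32  0.73 -0.29  1.69 -1.15  1.7  -0.99] gap 0.0501 F [ 0.6 -0.2 -2.8]
target tcp [ 0.4552 -0.3331  0.36  ] d [-0.0074 -0.006  -0.0127] rot deg 75.0 n 10
per row t [-0.0025 -0.002  -0.0042] w [ 0.0275  0.0313 -0.0009]
```

Request:
{"op": "step_arm", "data": {
  "rows": [
    {"tx":-0.003,"ty":-0.002,"tz":-0.004,"wx":0.031,"wy":0.035,"wz":-0.001,"claw":0.3},
    {"tx":-0.003,"ty":-0.002,"tz":-0.004,"wx":0.031,"wy":0.035,"wz":-0.001,"claw":0.3},
    {"tx":-0.003,"ty":-0.002,"tz":-0.004,"wx":0.031,"wy":0.035,"wz":-0.001,"claw":0.3},
    {"tx":-0.003,"ty":-0.002,"tz":-0.004,"wx":0.031,"wy":0.035,"wz":-0.001,"claw":0.3},
    {"tx":-0.003,"ty":-0.002,"tz":-0.004,"wx":0.031,"wy":0.035,"wz":-0.001,"claw":0.3},
    {"tx":-0.003,"ty":-0.002,"tz":-0.004,"wx":0.031,"wy":0.035,"wz":-0.001,"claw":0.3},
    {"tx":-0.003,"ty":-0.002,"tz":-0.004,"wx":0.031,"wy":0.035,"wz":-0.001,"claw":0.3},
    {"tx":-0.003,"ty":-0.002,"tz":-0.004,"wx":0.031,"wy":0.035,"wz":-0.001,"claw":0.3},
    {"tx":0,"ty":0,"tz":0,"wx":0,"wy":0,"wz":0,"claw":0.3}
  ]
}}

```text
time: 27.4
eef_pos: [0.4579, -0.3298, 0.3689]
tool_rot: [-0.796, 1.383, 0.516]
wrist_force: [1.5, -0.2, -3.5]
finger_gap: 0.0502
```

```bash
python3 -c "
from go import *
to([.44,-.35,.36],48,0,flip=179)
snap('wrist','w8.png');snap('side','s8.png')
cv2.imwrite('pics/m8.png',np.hstack([cv2.imread('pics/w8.png')[::1],cv2.imread('pics/s8.png')])[:, :][::1][:420,:1120][::2,::2])
"
```

```text
t 27.4 tcp [ 0.4579 -0.3298  0.3689] grasp [ 0.4456 -0.3439  0.3689] x [ 0.143 -0.126 -0.982] y [-0.739  0.646 -0.191] z [ 0.658  0.753 -0.001] j [ 1.22  0.71 -0.12  1.72 -1.2   1.78 -2.07] gap 0.0502 F [ 1.5 -0.2 -3.5]
target tcp [ 0.4552 -0.3331  0.36  ] d [-0.0027 -0.0033 -0.0089] rot deg 10.0 n 2
per row t [-0.0046 -0.0055 -0.0148] w [ 0.0186  0.0207 -0.0023]
```

View pics/m8.png

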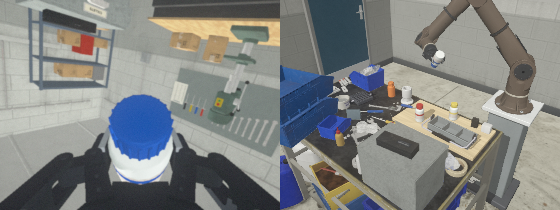

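Request:
{"op": "step_arm", "data": {
  "rows": [
    {"tx":0,"ty":0,"tz":0,"wx":0.026,"wy":0.03,"wz":-0.002,"claw":0.3},
    {"tx":0,"ty":0,"tz":0,"wx":0,"wy":0,"wz":0,"claw":0.3},
    {"tx":0,"ty":0,"tz":0,"wx":0,"wy":0,"wz":0,"claw":0.3},
    {"tx":0,"ty":0,"tz":0,"wx":0,"wy":0,"wz":0,"claw":0.3},
    {"tx":0,"ty":0,"tz":0,"wx":0,"wy":0,"wz":0,"claw":0.3},
    {"tx":0,"ty":0,"tz":0,"wx":0,"wy":0,"wz":0,"claw":0.3},
    {"tx":0,"ty":0,"tz":0,"wx":0,"wy":0,"wz":0,"claw":0.3},
    {"tx":0,"ty":0,"tz":0,"wx":0,"wy":0,"wz":0,"claw":0.3},
    {"tx":0,"ty":0,"tz":0,"wx":0,"wy":0,"wz":0,"claw":0.3},
    {"tx":0,"ty":0,"tz":0,"wx":0,"wy":0,"wz":0,"claw":0.3},
    {"tx":0,"ty":0,"tz":0,"wx":0,"wy":0,"wz":0,"claw":0.3},
    {"tx":0,"ty":0,"tz":0,"wx":0,"wy":0,"wz":0,"claw":0.3},
    {"tx":0,"ty":0,"tz":0,"wx":0,"wy":0,"wz":0,"claw":0.3},
    {"tx":0,"ty":0,"tz":0,"wx":0,"wy":0,"wz":0,"claw":0.3},
    {"tx":0,"ty":0,"tz":0,"wx":0,"wy":0,"wz":0,"claw":0.3},
    {"tx":0,"ty":0,"tz":0,"wx":0,"wy":0,"wz":0,"claw":0.3},
    {"tx":0,"ty":0,"tz":0,"wx":0,"wy":0,"wz":0,"claw":0.3},
    {"tx":0,"ty":0,"tz":0,"wx":0,"wy":0,"wz":0,"claw":0.3},
    {"tx":0,"ty":0,"tz":0,"wx":0,"wy":0,"wz":0,"claw":0.3},
    {"tx":0,"ty":0,"tz":0,"wx":0,"wy":0,"wz":0,"claw":0.3}
  ]
}}

```text
time: 29.5
eef_pos: [0.4584, -0.3296, 0.3698]
tool_rot: [-0.734, 1.426, 0.582]
wrist_force: [0.3, 0.3, -2.6]
finger_gap: 0.0504
```

Request:
{"op": "step_arm", "data": {
  "rows": [
    {"tx":0,"ty":0,"tz":0,"wx":0,"wy":0,"wz":0,"claw":0.3},
    {"tx":0,"ty":0,"tz":0,"wx":0,"wy":0,"wz":0,"claw":0.3},
    {"tx":0,"ty":0,"tz":0,"wx":0,"wy":0,"wz":0,"claw":0.3},
    {"tx":0,"ty":0,"tz":0,"wx":0,"wy":0,"wz":0,"claw":0.3},
    {"tx":0,"ty":0,"tz":0,"wx":0,"wy":0,"wz":0,"claw":0.3},
    {"tx":0,"ty":0,"tz":0,"wx":0,"wy":0,"wz":0,"claw":0.3}
  ]
}}

```text
time: 30.1
eef_pos: [0.4584, -0.3296, 0.3698]
tool_rot: [-0.734, 1.426, 0.582]
wrist_force: [0.8, -0.7, -2.3]
finger_gap: 0.0503
```

```bash
python3 -c "
from go import *
to([.44,-.35,.36],48,0,flip=179)
to([.44,-.35,.36],50,0,flip=90)
"
```

```text
t 30.1 tcp [ 0.4584 -0.3296  0.3698] grasp [ 0.446  -0.3437  0.3698] x [ 0.075 -0.07  -0.995] y [-0.746  0.658 -0.103] z [ 0.662  0.75  -0.003] j [ 1.21  0.71 -0.11  1.72 -1.21  1.78 -2.16] gap 0.0503 F [ 0.8 -0.7 -2.3]
target tcp [ 0.4552 -0.3331  0.36  ] d [-0.0032 -0.0035 -0.0098] rot deg 4.9 n 1
per row t [-0.0106 -0.0117 -0.0326] w [ 0.0188  0.0198 -0.0032]
t 30.1 tcp [ 0.4584 -0.3296  0.3698] grasp [ 0.446  -0.3437  0.3698] x [ 0.075 -0.07  -0.995] y [-0.746  0.658 -0.103] z [ 0.662  0.75  -0.003] j [ 1.21  0.71 -0.11  1.72 -1.21  1.78 -2.16] gap 0.0503 F [ 0.8 -0.7 -2.3]
target tcp [ 0.4546 -0.3326  0.36  ] d [-0.0038 -0.003  -0.0098] rot deg 84.1 n 11
per row t [-0.0011 -0.0009 -0.003 ] w [-0.0277 -0.0322  0.0006]
```

Request:
{"op": "step_arm", "data": {
  "rows": [
    {"tx":0,"ty":0,"tz":-0.003,"wx":-0.016,"wy":-0.018,"wz":0,"claw":0.3},
    {"tx":0,"ty":0,"tz":-0.003,"wx":-0.031,"wy":-0.035,"wz":0,"claw":0.3},
    {"tx":0,"ty":0,"tz":-0.003,"wx":-0.031,"wy":-0.035,"wz":0,"claw":0.3},
    {"tx":0,"ty":0,"tz":-0.003,"wx":-0.031,"wy":-0.035,"wz":0,"claw":0.3},
    {"tx":0,"ty":0,"tz":-0.003,"wx":-0.031,"wy":-0.035,"wz":0,"claw":0.3},
    {"tx":0,"ty":0,"tz":-0.003,"wx":-0.031,"wy":-0.035,"wz":0,"claw":0.3},
    {"tx":0,"ty":0,"tz":-0.003,"wx":-0.031,"wy":-0.035,"wz":0,"claw":0.3},
    {"tx":0,"ty":0,"tz":-0.003,"wx":-0.031,"wy":-0.035,"wz":0,"claw":0.3},
    {"tx":0,"ty":0,"tz":-0.003,"wx":-0.031,"wy":-0.035,"wz":0,"claw":0.3},
    {"tx":0,"ty":0,"tz":-0.003,"wx":-0.031,"wy":-0.035,"wz":0,"claw":0.3},
    {"tx":0,"ty":0,"tz":-0.003,"wx":-0.031,"wy":-0.035,"wz":0,"claw":0.3},
    {"tx":0,"ty":0,"tz":-0.003,"wx":-0.031,"wy":-0.035,"wz":0,"claw":0.3},
    {"tx":0,"ty":0,"tz":-0.003,"wx":-0.031,"wy":-0.035,"wz":0,"claw":0.3},
    {"tx":0,"ty":0,"tz":-0.003,"wx":-0.031,"wy":-0.035,"wz":0,"claw":0.3},
    {"tx":0,"ty":0,"tz":-0.003,"wx":-0.031,"wy":-0.035,"wz":0,"claw":0.3},
    {"tx":0,"ty":0,"tz":-0.003,"wx":-0.031,"wy":-0.035,"wz":0,"claw":0.3},
    {"tx":0,"ty":0,"tz":0,"wx":-0.031,"wy":-0.035,"wz":0,"claw":0.3},
    {"tx":0,"ty":0,"tz":0,"wx":-0.031,"wy":-0.035,"wz":0,"claw":0.3},
    {"tx":0,"ty":0,"tz":0,"wx":0,"wy":0,"wz":0,"claw":0.3}
  ]
}}

```text
time: 32.0
eef_pos: [0.4576, -0.3307, 0.354]
tool_rot: [-1.736, -0.381, -1.445]
wrist_force: [-0.7, -0.3, -2.4]
finger_gap: 0.0505
```

```bash
python3 -c "
from go import *
to([.44,-.35,.33],60,0)
to([.575,-.056,.25],90,35)
"
```

```text
t 32.0 tcp [ 0.4576 -0.3307  0.354 ] grasp [ 0.4451 -0.3446  0.354 ] x [ 0.294 -0.265  0.918] y [ 0.683 -0.613 -0.396] z [0.668 0.744 0.001] j [ 1.48  0.79 -0.51  1.71 -1.06  1.56  0.39] gap 0.0505 F [-0.7 -0.3 -2.4]
target tcp [ 0.4514 -0.3303  0.33  ] d [-0.0062  0.0004 -0.024 ] rot deg 26.1 n 4
per row t [-0.0052  0.0003 -0.02  ] w [-0.0191 -0.0262  0.0163]
t 32.0 tcp [ 0.4576 -0.3307  0.354 ] grasp [ 0.4451 -0.3446  0.354 ] x [ 0.294 -0.265  0.918] y [ 0.683 -0.613 -0.396] z [0.668 0.744 0.001] j [ 1.48  0.79 -0.51  1.71 -1.06  1.56  0.39] gap 0.0505 F [-0.7 -0.3 -2.4]
target tcp [ 0.575  -0.0374  0.237 ] d [ 0.1174  0.2933 -0.1171] rot deg 63.5 n 12
per row t [ 0.0326  0.0815 -0.0325] w [-0.0192 -0.0042  0.0218]
```

Request:
{"op": "step_arm", "data": {
  "rows": [
    {"tx":0,"ty":0,"tz":0,"wx":-0.031,"wy":-0.035,"wz":0,"claw":0.3},
    {"tx":0,"ty":0,"tz":0,"wx":-0.031,"wy":-0.035,"wz":0,"claw":0.3},
    {"tx":0,"ty":0,"tz":0,"wx":-0.025,"wy":-0.028,"wz":0,"claw":0.3},
    {"tx":0,"ty":0,"tz":0,"wx":0,"wy":0,"wz":0,"claw":0.3}
  ]
}}

```text
time: 32.4
eef_pos: [0.4572, -0.331, 0.3538]
tool_rot: [-1.722, -0.769, -1.726]
wrist_force: [-0.1, -0.2, -2.1]
finger_gap: 0.0505
```

```bash
python3 -c "
from go import *
to([.5755,-.056,.25],80,35,n=12)
"
```

```text
t 32.4 tcp [ 0.4572 -0.331   0.3538] grasp [ 0.4448 -0.3449  0.3538] x [-0.002 -0.001  1.   ] y [ 0.744 -0.668  0.001] z [0.668 0.744 0.002] j [ 1.52  0.81 -0.58  1.7  -1.03  1.53  0.77] gap 0.0505 F [-0.1 -0.2 -2.1]
target tcp [ 0.5787 -0.0377  0.237 ] d [ 0.1215  0.2933 -0.1168] rot deg 47.1 n 12
per row t [ 0.0337  0.0815 -0.0325] w [-0.0148  0.0072  0.0143]
```

Request:
{"op": "step_arm", "data": {
  "rows": [
    {"tx":0.02,"ty":0.05,"tz":-0.01,"wx":-0.015,"wy":0.007,"wz":0.014,"claw":0.3},
    {"tx":0.034,"ty":0.082,"tz":-0.03,"wx":-0.015,"wy":0.007,"wz":0.014,"claw":0.3},
    {"tx":0.034,"ty":0.082,"tz":-0.03,"wx":-0.015,"wy":0.007,"wz":0.014,"claw":0.3},
    {"tx":0.034,"ty":0.082,"tz":-0.03,"wx":-0.015,"wy":0.007,"wz":0.014,"claw":0.3},
    {"tx":0.034,"ty":0.082,"tz":-0.03,"wx":-0.015,"wy":0.007,"wz":0.014,"claw":0.3},
    {"tx":0.034,"ty":0.082,"tz":-0.03,"wx":-0.015,"wy":0.007,"wz":0.014,"claw":0.3},
    {"tx":0.034,"ty":0.082,"tz":-0.03,"wx":-0.015,"wy":0.007,"wz":0.014,"claw":0.3},
    {"tx":0.034,"ty":0.082,"tz":-0.03,"wx":-0.015,"wy":0.007,"wz":0.014,"claw":0.3},
    {"tx":0.034,"ty":0.082,"tz":-0.03,"wx":-0.015,"wy":0.007,"wz":0.014,"claw":0.3},
    {"tx":0.034,"ty":0.082,"tz":-0.03,"wx":-0.015,"wy":0.007,"wz":0.014,"claw":0.3},
    {"tx":0.034,"ty":0.082,"tz":-0.03,"wx":-0.015,"wy":0.007,"wz":0.014,"claw":0.3},
    {"tx":0.034,"ty":0.08,"tz":-0.03,"wx":-0.015,"wy":0.007,"wz":0.014,"claw":0.3},
    {"tx":0,"ty":0,"tz":0,"wx":0,"wy":0,"wz":0,"claw":0.3}
  ]
}}

```text
time: 33.7
eef_pos: [0.5757, -0.0354, 0.2484]
tool_rot: [-1.87, -1.451, -0.88]
wrist_force: [-0.3, 0.9, -1.9]
finger_gap: 0.05
```

```bash
python3 -c "
from go import *
to([.5755,-.056,.15],80,35)
"
```

```text
t 33.7 tcp [ 0.5757 -0.0354  0.2484] grasp [ 0.5732 -0.0502  0.2595] x [0.18  0.571 0.801] y [ 0.974 -0.217 -0.064] z [ 0.137  0.792 -0.595] j [ 0.84  0.62 -0.56  1.7  -0.65  1.18  0.43] gap 0.05 F [-0.3  0.9 -1.9]
target tcp [ 0.5787 -0.0377  0.137 ] d [ 0.003  -0.0023 -0.1114] rot deg 4.7 n 4
per row t [ 0.0025 -0.0019 -0.0928] w [ 0.0012 -0.0055  0.0034]
```

Request:
{"op": "step_arm", "data": {
  "rows": [
    {"tx":0.005,"ty":-0.004,"tz":-0.05,"wx":0.0024,"wy":-0.011,"wz":0.007,"claw":0.3},
    {"tx":0.005,"ty":-0.004,"tz":-0.08,"wx":0.0024,"wy":-0.011,"wz":0.007,"claw":0.3},
    {"tx":0,"ty":0,"tz":-0.08,"wx":0,"wy":0,"wz":0,"claw":0.3},
    {"tx":0,"ty":0,"tz":-0.08,"wx":0,"wy":0,"wz":0,"claw":0.3},
    {"tx":0,"ty":0,"tz":-0.04,"wx":0,"wy":0,"wz":0,"claw":0.3},
    {"tx":0,"ty":0,"tz":0,"wx":0,"wy":0,"wz":0,"claw":0.3},
    {"tx":0,"ty":0,"tz":0,"wx":0,"wy":0,"wz":0,"claw":0.3}
  ]
}}

```text
time: 34.4
eef_pos: [0.578, -0.0351, 0.1488]
tool_rot: [-1.82, -1.484, -0.923]
wrist_force: [0.9, 1.0, -2.5]
finger_gap: 0.0503
```

```bash
python3 -c "
from go import *
to([.5755,-.056,.09],80,35)
snap('wrist','w9.png');snap('side','s9.png');snap('scene','c9.png')
a=cv2.imread('pics/s9.png')[160:320,240:440];b=cv2.imread('pics/c9.png')[130:290,100:300];cv2.imwrite('pics/m9.png',np.hstack([cv2.resize(a,(400,320)),cv2.resize(b,(400,320))]))
"
```

```text
t 34.4 tcp [ 0.578  -0.0351  0.1488] grasp [ 0.5754 -0.0503  0.1595] x [0.129 0.558 0.82 ] y [ 0.982 -0.187 -0.027] z [ 0.138  0.809 -0.572] j [ 0.85  0.78 -0.57  1.75 -0.65  1.04  0.6 ] gap 0.0503 F [ 0.9  1.  -2.5]
target tcp [ 0.5787 -0.0377  0.077 ] d [ 0.0007 -0.0025 -0.0718] rot deg 1.8 n 3
per row t [ 0.0008 -0.0028 -0.0798] w [-0.0007 -0.0028  0.0015]
```

View pics/m9.png

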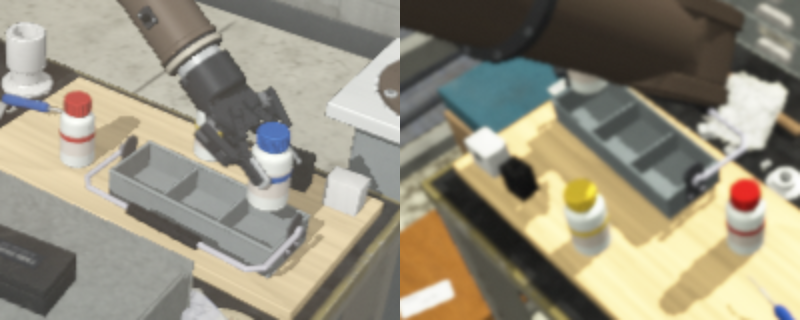

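View pics/w9.png

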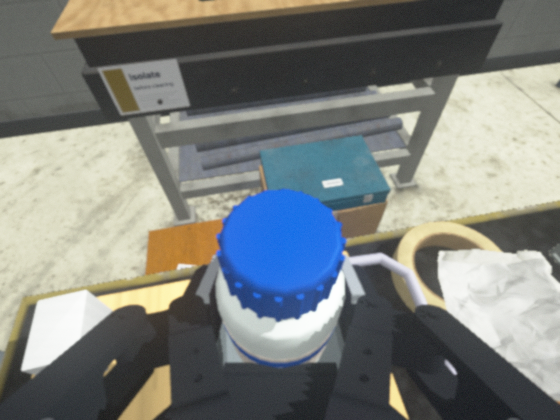

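Request:
{"op": "step_arm", "data": {
  "rows": [
    {"tx":0.003,"ty":-0.006,"tz":-0.05,"wx":-0.002,"wy":-0.008,"wz":0.004,"claw":0.3},
    {"tx":0,"ty":-0.004,"tz":-0.06,"wx":0,"wy":0,"wz":0,"claw":0.3},
    {"tx":0,"ty":0,"tz":-0.06,"wx":0,"wy":0,"wz":0,"claw":0.3},
    {"tx":0,"ty":0,"tz":-0.04,"wx":0,"wy":0,"wz":0,"claw":0.3},
    {"tx":0,"ty":0,"tz":0,"wx":0,"wy":0,"wz":0,"claw":0.3},
    {"tx":0,"ty":0,"tz":0,"wx":0,"wy":0,"wz":0,"claw":0.3}
  ]
}}

```text
time: 35.15
eef_pos: [0.5806, -0.0387, 0.0851]
tool_rot: [-1.81, -1.517, -0.943]
wrist_force: [0.7, 1.0, -1.5]
finger_gap: 0.0502
```

```bash
python3 -c "
from go import *
to([.5755,-.056,.09],80,35)"
```

```text
t 35.15 tcp [ 0.5806 -0.0387  0.0851] grasp [ 0.5779 -0.0537  0.0958] x [0.099 0.566 0.818] y [ 0.984 -0.176  0.003] z [ 0.146  0.805 -0.575] j [ 0.84  0.88 -0.56  1.76 -0.63  0.95  0.7 ] gap 0.0502 F [ 0.7  1.  -1.5]
target tcp [ 0.5787 -0.0377  0.077 ] d [-0.0019  0.001  -0.0081] rot deg 0.2 n 1
per row t [-0.0063  0.0033 -0.0269] w [0.0007 0.0009 0.0008]
```

Request:
{"op": "step_arm", "data": {
  "rows": [
    {"tx":-0.006,"ty":0.003,"tz":-0.015,"wx":0,"wy":0,"wz":0,"claw":0.3},
    {"tx":0,"ty":0,"tz":-0.01,"wx":0,"wy":0,"wz":0,"claw":0.3},
    {"tx":0,"ty":0,"tz":-0.007,"wx":0,"wy":0,"wz":0,"claw":0.3},
    {"tx":0,"ty":0,"tz":0,"wx":0,"wy":0,"wz":0,"claw":0.3}
  ]
}}

```text
time: 35.55
eef_pos: [0.5794, -0.0373, 0.0764]
tool_rot: [-1.809, -1.518, -0.945]
wrist_force: [-0.8, 0.7, -3.0]
finger_gap: 0.0502
```

```bash
python3 -c "
from go import *
to([.5755,-.056,.09],80,35)"
```

```text
t 35.55 tcp [ 0.5794 -0.0373  0.0764] grasp [ 0.5767 -0.0524  0.0871] x [0.097 0.566 0.819] y [ 0.984 -0.176  0.005] z [ 0.146  0.805 -0.574] j [ 0.84  0.89 -0.56  1.77 -0.63  0.94  0.71] gap 0.0502 F [-0.8  0.7 -3. ]
target tcp [ 0.5787 -0.0377  0.077 ] d [-0.0007 -0.0004  0.0006] rot deg 0.3 n 1
per row t [-0.0023 -0.0013  0.0021] w [0.0006 0.0014 0.0007]
```

Request:
{"op": "step_arm", "data": {
  "rows": [
    {"tx":0,"ty":0,"tz":-0.007,"wx":0,"wy":0,"wz":0,"claw":0.3},
    {"tx":0,"ty":0,"tz":0,"wx":0,"wy":0,"wz":0,"claw":0.3}
  ]
}}

```text
time: 35.75
eef_pos: [0.5798, -0.0369, 0.0767]
tool_rot: [-1.806, -1.518, -0.948]
wrist_force: [0.0, 0.0, -3.6]
finger_gap: 0.0502
```

Request:
{"op": "step_arm", "data": {
  "rows": [
    {"tx":0,"ty":0,"tz":-0.006,"wx":0,"wy":0,"wz":0,"claw":0.3},
    {"tx":0,"ty":0,"tz":0,"wx":0,"wy":0,"wz":0,"claw":0.3}
  ]
}}

```text
time: 35.95
eef_pos: [0.5802, -0.0365, 0.0765]
tool_rot: [-1.804, -1.519, -0.95]
wrist_force: [-0.5, 0.2, -2.3]
finger_gap: 0.0499
```

Request:
{"op": "step_arm", "data": {
  "rows": [
    {"tx":0,"ty":0,"tz":-0.012,"wx":0,"wy":0,"wz":0,"claw":0.3},
    {"tx":0,"ty":0,"tz":-0.012,"wx":0,"wy":0,"wz":0,"claw":0.3}
  ]
}}

```text
time: 36.15
eef_pos: [0.5808, -0.0352, 0.0763]
tool_rot: [-1.795, -1.517, -0.957]
wrist_force: [-10.8, -13.5, 33.2]
finger_gap: 0.0503
```

```bash
python3 -c "
from go import *
to([.5755,-.056,.09],80,35)"
```

```text
t 36.15 tcp [ 0.5808 -0.0352  0.0763] grasp [ 0.5781 -0.0504  0.0868] x [0.089 0.557 0.826] y [ 0.985 -0.172  0.009] z [ 0.147  0.813 -0.564] j [ 0.85  0.9  -0.57  1.76 -0.64  0.94  0.72] gap 0.0503 F [-10.8 -13.5  33.2]
target tcp [ 0.5787 -0.0377  0.077 ] d [-0.0021 -0.0025  0.0007] rot deg 0.9 n 1
per row t [-0.0071 -0.0084  0.0024] w [-0.0032  0.0036 -0.0006]
```

Request:
{"op": "step_arm", "data": {
  "rows": [
    {"tx":0,"ty":0,"tz":0.003,"wx":0,"wy":0,"wz":0,"claw":0.3},
    {"tx":0,"ty":0,"tz":0,"wx":0,"wy":0,"wz":0,"claw":0.3},
    {"tx":0,"ty":0,"tz":0,"wx":0,"wy":0,"wz":0,"claw":0.68},
    {"tx":0,"ty":0,"tz":0,"wx":0,"wy":0,"wz":0,"claw":0.68},
    {"tx":0,"ty":0,"tz":0,"wx":0,"wy":0,"wz":0,"claw":0.68}
  ]
}}

```text
time: 36.65
eef_pos: [0.5813, -0.0353, 0.0772]
tool_rot: [-1.796, -1.517, -0.958]
wrist_force: [0.4, 0.6, -0.2]
finger_gap: 0.058
```

```bash
python3 -c "
from go import *
to([.5755,-.056,.09],80,35)
snap('wrist','w10.png')"
```

```text
t 36.65 tcp [ 0.5813 -0.0353  0.0772] grasp [ 0.5785 -0.0505  0.0877] x [0.089 0.557 0.826] y [ 0.985 -0.172  0.01 ] z [ 0.148  0.812 -0.564] j [ 0.85  0.9  -0.57  1.76 -0.64  0.94  0.72] gap 0.058 F [ 0.4  0.6 -0.2]
target tcp [ 0.5787 -0.0377  0.077 ] d [-0.0026 -0.0024 -0.0002] rot deg 0.9 n 1
per row t [-0.0085 -0.0079 -0.0006] w [-0.003   0.0039 -0.0004]
```

View pics/w10.png

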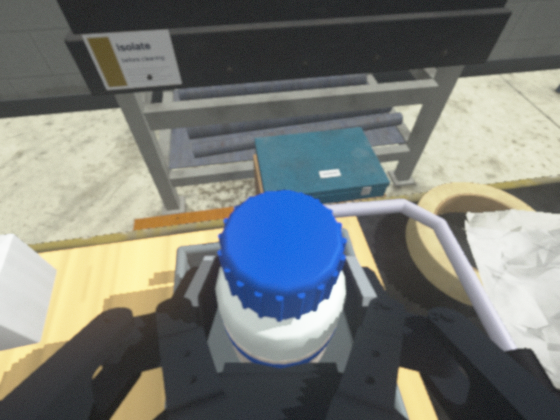

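Request:
{"op": "step_arm", "data": {
  "rows": [
    {"tx":-0.008,"ty":-0.04,"tz":0.028,"wx":0,"wy":0,"wz":0,"claw":0.68},
    {"tx":-0.015,"ty":-0.08,"tz":0.056,"wx":0,"wy":0,"wz":0,"claw":0.68},
    {"tx":-0.015,"ty":-0.08,"tz":0.056,"wx":0,"wy":0,"wz":0,"claw":0.68},
    {"tx":-0.015,"ty":-0.08,"tz":0.07,"wx":0,"wy":0,"wz":0,"claw":0.68},
    {"tx":-0.02,"ty":-0.05,"tz":0.1,"wx":0,"wy":0,"wz":0,"claw":1},
    {"tx":-0.04,"ty":-0.08,"tz":0.1,"wx":0,"wy":0,"wz":0,"claw":1},
    {"tx":-0.04,"ty":-0.08,"tz":0.1,"wx":0,"wy":0,"wz":0,"claw":1},
    {"tx":-0.06,"ty":-0.04,"tz":0.1,"wx":0,"wy":0,"wz":-0.03,"claw":1},
    {"tx":-0.06,"ty":-0.04,"tz":0.1,"wx":0,"wy":0,"wz":-0.03,"claw":1},
    {"tx":0,"ty":0,"tz":0,"wx":0,"wy":0,"wz":0,"claw":1},
    {"tx":0,"ty":0,"tz":0,"wx":0,"wy":0,"wz":0,"claw":1}
  ]
}}

```text
time: 37.8
eef_pos: [0.4943, -0.2091, 0.2967]
tool_rot: [-1.965, -1.359, -1.048]
wrist_force: [-0.3, 0.0, 0.3]
finger_gap: 0.0854
```

```bash
python3 -c "
from go import *
to([.429,-.22,.082],65,35,back=.1)
s=snap('wrist','w11.png');c=cloud(s);np.savez('/tmp/w11.npz',c=c,f=s['frame'])
import fit;fit.caps([c],[s['frame']])"
```

```text
t 37.8 tcp [ 0.4943 -0.2091  0.2967] grasp [ 0.4888 -0.2235  0.3072] x [0.194 0.526 0.828] y [ 0.934 -0.356  0.007] z [ 0.298  0.772 -0.561] j [ 1.16  0.58 -0.51  1.65 -0.66  1.39  0.58] gap 0.0854 F [-0.3  0.   0.3]
target tcp [ 0.4022 -0.2774  0.1263] d [-0.0921 -0.0683 -0.1704] rot deg 4.3 n 7
per row t [-0.0439 -0.0325 -0.0811] w [-0.0005  0.0006 -0.0033]
blue 0 795 enc 0.5771 -0.0559 0.0202 mean top [ 0.5761 -0.0573  0.141 ]
yellow 0 none
red 0 none
```

View pics/w11.png

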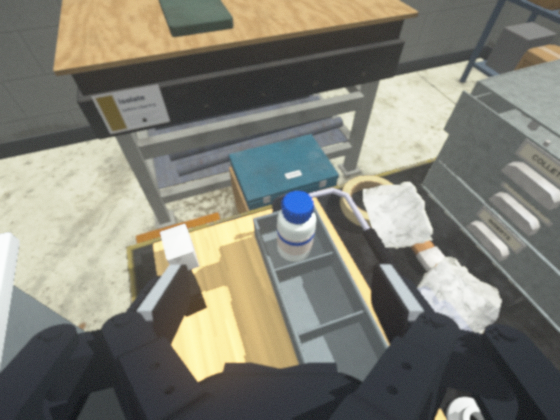

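Request:
{"op": "step_arm", "data": {
  "rows": [
    {"tx":-0.04,"ty":-0.05,"tz":0,"wx":0,"wy":0,"wz":-0.005,"claw":1},
    {"tx":-0.07,"ty":-0.08,"tz":0,"wx":0,"wy":0,"wz":-0.006,"claw":1},
    {"tx":-0.07,"ty":-0.08,"tz":0,"wx":0,"wy":0,"wz":-0.006,"claw":1},
    {"tx":-0.07,"ty":-0.08,"tz":0,"wx":0,"wy":0,"wz":-0.006,"claw":1},
    {"tx":-0.07,"ty":-0.04,"tz":0,"wx":0,"wy":0,"wz":0,"claw":1},
    {"tx":0,"ty":0,"tz":0,"wx":0,"wy":0,"wz":0,"claw":1},
    {"tx":0,"ty":0,"tz":0,"wx":0,"wy":0,"wz":0,"claw":1}
  ]
}}

```text
time: 38.55
eef_pos: [0.3948, -0.309, 0.2906]
tool_rot: [-2.012, -1.295, -1.078]
wrist_force: [-0.2, 0.3, 0.1]
finger_gap: 0.0853
```

```bash
python3 -c "
from go import *
to([.429,-.22,.082],62,35,back=.1)
s=snap('wrist','w12.png');c=cloud(s);np.savez('/tmp/w12.npz',c=c,f=s['frame'])
import fit;fit.caps([c],[s['frame']])"
```

```text
t 38.55 tcp [ 0.3948 -0.309   0.2906] grasp [ 0.3884 -0.3232  0.3009] x [0.229 0.504 0.833] y [ 0.91  -0.414 -0.   ] z [ 0.344  0.758 -0.554] j [ 1.34  0.6  -0.44  1.61 -0.59  1.53  0.68] gap 0.0853 F [-0.2  0.3  0.1]
target tcp [ 0.3993 -0.2759  0.1263] d [ 0.0044  0.0331 -0.1642] rot deg 3.8 n 6
per row t [ 0.0025  0.0184 -0.0912] w [-0.0011  0.0005 -0.0033]
blue 0 554 enc 0.5761 -0.0561 0.0201 mean top [ 0.5752 -0.0581  0.1409]
yellow 0 1159 enc 0.3971 -0.2193 0.0206 mean top [ 0.3967 -0.221   0.1329]
red 0 462 enc 0.5742 -0.358 0.0167 mean top [ 0.5713 -0.3598  0.1334]
```

View pics/w12.png

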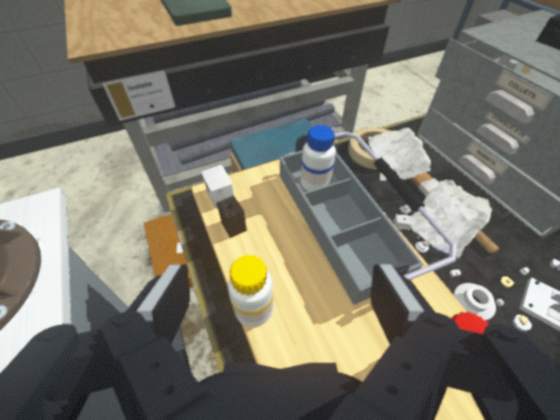

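Yellow was knocked about 3 cm towards the front edge and is now at (0.397, -0.219); it is still upright. I'll re-aim there.

```bash
python3 - <<'E'
from ik import *
s=np.array([1.34,.6,-.44,1.61,-.59,1.53,.68]);A=np.radians
for az in(55,62,70,80):
  for t in (30,35):
    M=orient(A(az),A(t))
    for g in([.397,-.22,.082],):
        pos=np.array(g)+.0227*M[:,2];o=ik(pos,M,s,w=.05).x;print(az,t,o.round(2),np.round(err(o,pos,M),3),'elbow/wrist',[v.round(3) for v in fk(o,P0,full=True)[2:]])
E
python3 -c "
from go import *
to([.396,-.22,.082],67,35,back=.1)"
```

```text
55 30 [ 1.36  0.85 -0.49  2.05 -0.79  0.93  1.02] [0.    0.023] elbow/wrist [array([ 0.036, -0.421,  0.633]), array([ 0.227, -0.463,  0.253])]
55 35 [ 1.33  0.79 -0.48  2.07 -0.77  0.87  0.97] [0.    0.023] elbow/wrist [array([ 0.044, -0.398,  0.657]), array([ 0.236, -0.45 ,  0.278])]
62 30 [ 1.32  0.86 -0.48  1.97 -0.68  1.01  0.98] [0.    0.017] elbow/wrist [array([ 0.057, -0.425,  0.626]), array([ 0.258, -0.482,  0.253])]
62 35 [ 1.29  0.81 -0.47  1.99 -0.66  0.96  0.94] [0.    0.017] elbow/wrist [array([ 0.063, -0.403,  0.649]), array([ 0.266, -0.467,  0.278])]
70 30 [ 1.27  0.89 -0.47  1.89 -0.58  1.11  0.95] [0.    0.011] elbow/wrist [array([ 0.081, -0.429,  0.616]), array([ 0.296, -0.498,  0.253])]
70 35 [ 1.24  0.83 -0.46  1.91 -0.56  1.05  0.91] [0.    0.012] elbow/wrist [array([ 0.085, -0.408,  0.64 ]), array([ 0.301, -0.483,  0.278])]
80 30 [ 1.2   0.92 -0.47  1.79 -0.47  1.22  0.93] [0.    0.006] elbow/wrist [array([ 0.113, -0.432,  0.603]), array([ 0.346, -0.512,  0.253])]
80 35 [ 1.18  0.86 -0.46  1.82 -0.45  1.16  0.9 ] [0.    0.007] elbow/wrist [array([ 0.115, -0.412,  0.627]), array([ 0.348, -0.496,  0.278])]
t 38.6 tcp [ 0.3947 -0.309   0.2903] grasp [ 0.3883 -0.3232  0.3007] x [0.23  0.504 0.832] y [ 0.91  -0.414 -0.001] z [ 0.344  0.758 -0.554] j [ 1.34  0.6  -0.44  1.61 -0.59  1.53  0.68] gap 0.0856 F [-0.7  0.6  0.7]
target tcp [ 0.3713 -0.2783  0.1263] d [-0.0234  0.0308 -0.164 ] rot deg 2.0 n 6
per row t [-0.013   0.0171 -0.0911] w [-0.0012  0.0005  0.0013]
```

Request:
{"op": "step_arm", "data": {
  "rows": [
    {"tx":-0.03,"ty":0,"tz":-0.06,"wx":-0.003,"wy":0.001,"wz":0.004,"claw":1},
    {"tx":-0.03,"ty":0,"tz":-0.09,"wx":-0.003,"wy":0.001,"wz":0.004,"claw":1},
    {"tx":-0.02,"ty":0.02,"tz":-0.09,"wx":0,"wy":0,"wz":0,"claw":1},
    {"tx":-0.01,"ty":0.02,"tz":-0.09,"wx":0,"wy":0,"wz":0,"claw":1},
    {"tx":0,"ty":0.02,"tz":-0.09,"wx":0,"wy":0,"wz":0,"claw":1},
    {"tx":0,"ty":0.02,"tz":-0.08,"wx":0,"wy":0,"wz":0,"claw":1},
    {"tx":0,"ty":0,"tz":0,"wx":0,"wy":0,"wz":0,"claw":1},
    {"tx":0,"ty":0,"tz":0,"wx":0,"wy":0,"wz":0,"claw":1}
  ]
}}

```text
time: 39.4
eef_pos: [0.3674, -0.2764, 0.1303]
tool_rot: [-1.987, -1.347, -1.042]
wrist_force: [0.9, -0.8, -0.9]
finger_gap: 0.0852
```

```bash
python3 -c "
from go import *
s=snap('wrist','w13.png');c=cloud(s)
import fit;fit.caps([c],[s['frame']])
to([.396,-.22,.082],67,35,back=.04)"
```

```text
blue 0 1254 enc 0.5767 -0.056 0.0204 mean top [ 0.5731 -0.0605  0.14  ]
yellow 0 3249 enc 0.3968 -0.2191 0.0209 mean top [ 0.3957 -0.2222  0.1328]
red 0 none
t 39.45 tcp [ 0.3673 -0.2764  0.1304] grasp [ 0.3616 -0.2906  0.1411] x [0.21  0.53  0.822] y [ 0.928 -0.371  0.002] z [ 0.306  0.762 -0.57 ] j [ 1.34  0.76 -0.42  1.79 -0.52  1.26  0.88] gap 0.0853 F [0.2 0.8 0.1]
target tcp [ 0.3905 -0.233   0.0919] d [ 0.0231  0.0433 -0.0385] rot deg 1.2 n 3
per row t [ 0.0257  0.0481 -0.0428] w [-0.0003  0.0004 -0.0022]
```

View pics/w13.png

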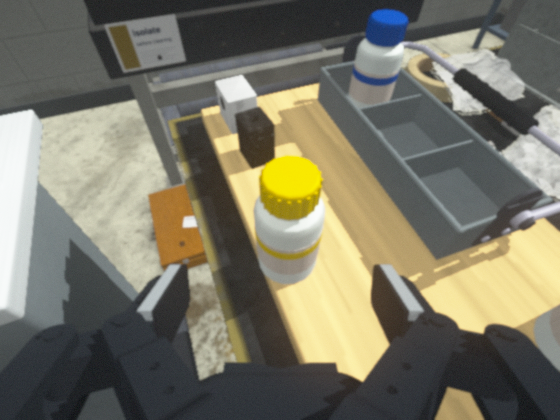

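Request:
{"op": "step_arm", "data": {
  "rows": [
    {"tx":0.02,"ty":0.035,"tz":-0.03,"wx":0,"wy":0,"wz":-0.005,"claw":1},
    {"tx":0.03,"ty":0.05,"tz":-0.045,"wx":0,"wy":0,"wz":0,"claw":1},
    {"tx":0.03,"ty":0.055,"tz":-0.045,"wx":0,"wy":0,"wz":0,"claw":1},
    {"tx":0.02,"ty":0.04,"tz":-0.03,"wx":0,"wy":0,"wz":0,"claw":1},
    {"tx":0,"ty":0,"tz":0,"wx":0,"wy":0,"wz":0,"claw":1},
    {"tx":0,"ty":0,"tz":0,"wx":0,"wy":0,"wz":0,"claw":1}
  ]
}}

```text
time: 40.05
eef_pos: [0.4013, -0.2255, 0.0898]
tool_rot: [-2.008, -1.346, -1.052]
wrist_force: [0.3, 0.1, -0.3]
finger_gap: 0.0853
```

```bash
python3 -c "
from go import *
to([.3975,-.2185,.082],67,35)"
```

```text
t 40.05 tcp [ 0.4013 -0.2255  0.0898] grasp [ 0.3953 -0.2395  0.1005] x [0.213 0.536 0.817] y [ 0.922 -0.386  0.013] z [ 0.322  0.751 -0.577] j [ 1.28  0.8  -0.46  1.9  -0.58  1.08  0.9 ] gap 0.0853 F [ 0.3  0.1 -0.3]
target tcp [ 0.4048 -0.2014  0.069 ] d [ 0.0034  0.0241 -0.0208] rot deg 0.8 n 2
per row t [ 0.0057  0.0402 -0.0346] w [ 0.0014  0.0017 -0.0008]
```

Request:
{"op": "step_arm", "data": {
  "rows": [
    {"tx":0.004,"ty":0.035,"tz":-0.035,"wx":0,"wy":0,"wz":0,"claw":1},
    {"tx":0.004,"ty":0.04,"tz":-0.035,"wx":0,"wy":0,"wz":0,"claw":1},
    {"tx":0,"ty":0,"tz":0,"wx":0,"wy":0,"wz":0,"claw":1},
    {"tx":0,"ty":0,"tz":0,"wx":0,"wy":0,"wz":0,"claw":1}
  ]
}}

```text
time: 40.45
eef_pos: [0.4048, -0.2087, 0.0711]
tool_rot: [-2.016, -1.351, -1.054]
wrist_force: [-0.4, -1.0, 0.3]
finger_gap: 0.0853
```

```bash
python3 -c "
from go import *
to([.3975,-.2185,.082],67,35)"
```

```text
t 40.45 tcp [ 0.4048 -0.2087  0.0711] grasp [ 0.3987 -0.2226  0.0819] x [0.212 0.542 0.813] y [ 0.921 -0.39   0.019] z [ 0.328  0.745 -0.581] j [ 1.27  0.82 -0.47  1.94 -0.59  1.01  0.93] gap 0.0853 F [-0.4 -1.   0.3]
target tcp [ 0.4048 -0.2014  0.069 ] d [-0.0001  0.0073 -0.0021] rot deg 1.2 n 1
per row t [-0.0002  0.0244 -0.007 ] w [ 0.0053  0.0045 -0.0003]
```

Request:
{"op": "step_arm", "data": {
  "rows": [
    {"tx":0,"ty":0.03,"tz":-0.008,"wx":0.004,"wy":0.004,"wz":0,"claw":1},
    {"tx":0,"ty":0,"tz":0,"wx":0,"wy":0,"wz":0,"claw":1},
    {"tx":0,"ty":0,"tz":0,"wx":0,"wy":0,"wz":0,"claw":0.3},
    {"tx":0,"ty":0,"tz":0,"wx":0,"wy":0,"wz":0,"claw":0.3},
    {"tx":0,"ty":0,"tz":0,"wx":0,"wy":0,"wz":0,"claw":0.3},
    {"tx":0,"ty":0,"tz":0,"wx":0,"wy":0,"wz":0,"claw":0.3},
    {"tx":0,"ty":0,"tz":0,"wx":0,"wy":0,"wz":0,"claw":0.3}
  ],
  "force": 90
}}

```text
time: 41.15
eef_pos: [0.4053, -0.2024, 0.07]
tool_rot: [-2.014, -1.334, -1.046]
wrist_force: [0.4, 0.4, -1.1]
finger_gap: 0.0504
```

```bash
python3 -c "
from go import *
to([.3975,-.2185,.082],67,35)"
```

```text
t 41.15 tcp [ 0.4053 -0.2024  0.07  ] grasp [ 0.3993 -0.2164  0.0808] x [0.223 0.533 0.816] y [ 0.92  -0.392  0.004] z [ 0.322  0.75  -0.577] j [ 1.26  0.82 -0.47  1.94 -0.6   1.01  0.92] gap 0.0504 F [ 0.4  0.4 -1.1]
target tcp [ 0.4048 -0.2014  0.069 ] d [-0.0006  0.001  -0.0011] rot deg 0.4 n 1
per row t [-0.0019  0.0033 -0.0035] w [0.002  0.0007 0.0004]
```

Request:
{"op": "step_arm", "data": {
  "rows": [
    {"tx":0,"ty":0,"tz":0.02,"wx":0,"wy":0,"wz":0,"claw":0.3},
    {"tx":0,"ty":0,"tz":0.06,"wx":0,"wy":0,"wz":0,"claw":0.3},
    {"tx":0,"ty":0,"tz":0.1,"wx":0,"wy":0,"wz":0,"claw":0.3},
    {"tx":0,"ty":0,"tz":0.12,"wx":0,"wy":0,"wz":0,"claw":0.3},
    {"tx":0,"ty":-0.02,"tz":0.12,"wx":0,"wy":0,"wz":0,"claw":0.3},
    {"tx":0.02,"ty":-0.05,"tz":0.12,"wx":0,"wy":0,"wz":0,"claw":0.3},
    {"tx":0.03,"ty":-0.08,"tz":0.12,"wx":0,"wy":0,"wz":0,"claw":0.3},
    {"tx":0.03,"ty":-0.08,"tz":0.12,"wx":0,"wy":0,"wz":0,"claw":0.3},
    {"tx":0.03,"ty":-0.08,"tz":0.12,"wx":0,"wy":0,"wz":0,"claw":0.3},
    {"tx":0.02,"ty":-0.06,"tz":0.06,"wx":0,"wy":0,"wz":0,"claw":0.3},
    {"tx":0,"ty":0,"tz":0,"wx":0,"wy":0,"wz":0,"claw":0.3}
  ]
}}

```text
time: 42.25
eef_pos: [0.4396, -0.3142, 0.3692]
tool_rot: [-2.019, -1.333, -1.031]
wrist_force: [-0.6, 0.5, -4.2]
finger_gap: 0.0499
```

```bash
python3 -c "
from go import *
to([.44,-.35,.36],50,0,n=6)"
```

```text
t 42.25 tcp [ 0.4396 -0.3142  0.3692] grasp [ 0.4337 -0.3282  0.3801] x [0.231 0.536 0.812] y [ 0.92  -0.391 -0.004] z [ 0.315  0.748 -0.584] j [ 1.27  0.57 -0.46  1.43 -0.6   1.64  0.52] gap 0.0499 F [-0.6  0.5 -4.2]
target tcp [ 0.4546 -0.3326  0.36  ] d [ 0.015  -0.0184 -0.0092] rot deg 39.5 n 6
per row t [ 0.0083 -0.0102 -0.0051] w [ 0.0282 -0.0175 -0.0153]
```

Request:
{"op": "step_arm", "data": {
  "rows": [
    {"tx":0.008,"ty":-0.01,"tz":-0.005,"wx":0.028,"wy":-0.0175,"wz":-0.015,"claw":0.3},
    {"tx":0.008,"ty":-0.01,"tz":-0.005,"wx":0.028,"wy":-0.0175,"wz":-0.015,"claw":0.3},
    {"tx":0.008,"ty":-0.01,"tz":-0.005,"wx":0.028,"wy":-0.0175,"wz":-0.015,"claw":0.3},
    {"tx":0.008,"ty":-0.01,"tz":-0.005,"wx":0.028,"wy":-0.0175,"wz":-0.015,"claw":0.3},
    {"tx":0.008,"ty":-0.01,"tz":-0.005,"wx":0.028,"wy":-0.0175,"wz":-0.015,"claw":0.3},
    {"tx":0.008,"ty":-0.01,"tz":-0.005,"wx":0.028,"wy":-0.0175,"wz":-0.015,"claw":0.3},
    {"tx":0,"ty":0,"tz":0,"wx":0,"wy":0,"wz":0,"claw":0.3}
  ]
}}

```text
time: 42.95
eef_pos: [0.453, -0.3293, 0.3568]
tool_rot: [-1.698, -0.779, -1.713]
wrist_force: [0.7, -0.5, -4.6]
finger_gap: 0.0499
```

```bash
python3 -c "
from go import *
to([.44,-.35,.36],48,0)"
```

```text
t 42.95 tcp [ 0.453  -0.3293  0.3568] grasp [ 0.4409 -0.3436  0.3566] x [-0.004 -0.011  1.   ] y [ 0.76  -0.649 -0.004] z [0.649 0.76  0.01 ] j [ 1.5   0.81 -0.55  1.69 -1.04  1.57  0.77] gap 0.0499 F [ 0.7 -0.5 -4.6]
target tcp [ 0.4552 -0.3331  0.36  ] d [ 0.0022 -0.0038  0.0032] rot deg 1.6 n 1
per row t [ 0.0073 -0.0126  0.0108] w [-0.0033  0.0012 -0.0083]
```

Request:
{"op": "step_arm", "data": {
  "rows": [
    {"tx":0,"ty":0,"tz":0,"wx":0.015,"wy":0.018,"wz":0,"claw":0.3},
    {"tx":0,"ty":0,"tz":-0.003,"wx":0.0305,"wy":0.035,"wz":0,"claw":0.3},
    {"tx":0,"ty":0,"tz":-0.003,"wx":0.0305,"wy":0.035,"wz":0,"claw":0.3},
    {"tx":0,"ty":0,"tz":-0.003,"wx":0.0305,"wy":0.035,"wz":0,"claw":0.3},
    {"tx":0,"ty":0,"tz":-0.003,"wx":0.0305,"wy":0.035,"wz":0,"claw":0.3},
    {"tx":0,"ty":0,"tz":-0.003,"wx":0.0305,"wy":0.035,"wz":0,"claw":0.3},
    {"tx":0,"ty":0,"tz":-0.003,"wx":0.0305,"wy":0.035,"wz":0,"claw":0.3},
    {"tx":0,"ty":0,"tz":-0.003,"wx":0.0305,"wy":0.035,"wz":0,"claw":0.3},
    {"tx":0,"ty":0,"tz":-0.003,"wx":0.0305,"wy":0.035,"wz":0,"claw":0.3},
    {"tx":0,"ty":0,"tz":-0.003,"wx":0.0305,"wy":0.035,"wz":0,"claw":0.3},
    {"tx":0,"ty":0,"tz":-0.003,"wx":0.0305,"wy":0.035,"wz":0,"claw":0.3},
    {"tx":0,"ty":0,"tz":-0.003,"wx":0.0305,"wy":0.035,"wz":0,"claw":0.3},
    {"tx":0,"ty":0,"tz":-0.003,"wx":0.0305,"wy":0.035,"wz":0,"claw":0.3},
    {"tx":0,"ty":0,"tz":-0.003,"wx":0.0305,"wy":0.035,"wz":0,"claw":0.3},
    {"tx":0,"ty":0,"tz":-0.003,"wx":0.0305,"wy":0.035,"wz":0,"claw":0.3},
    {"tx":0,"ty":0,"tz":-0.003,"wx":0.0305,"wy":0.035,"wz":0,"claw":0.3},
    {"tx":0,"ty":0,"tz":-0.003,"wx":0.0305,"wy":0.035,"wz":0,"claw":0.3},
    {"tx":0,"ty":0,"tz":-0.003,"wx":0.0305,"wy":0.035,"wz":0,"claw":0.3},
    {"tx":0,"ty":0,"tz":0,"wx":0.0305,"wy":0.035,"wz":0,"claw":0.3},
    {"tx":0,"ty":0,"tz":0,"wx":0.0305,"wy":0.035,"wz":0,"claw":0.3}
  ]
}}

```text
time: 44.95
eef_pos: [0.455, -0.3108, 0.3537]
tool_rot: [-0.829, 1.333, 0.543]
wrist_force: [-1.5, -0.0, -2.8]
finger_gap: 0.0504
```

```bash
python3 -c "
from go import *
to([.44,-.35,.36],48,0,179)"
```

```text
t 44.95 tcp [ 0.455  -0.3108  0.3537] grasp [ 0.4434 -0.3254  0.3532] x [ 0.181 -0.111 -0.977] y [-0.762  0.612 -0.211] z [0.622 0.783 0.026] j [ 1.18  0.74 -0.08  1.74 -1.2   1.82 -1.99] gap 0.0504 F [-1.5 -0.  -2.8]
target tcp [ 0.4552 -0.3331  0.36  ] d [ 0.0002 -0.0223  0.0063] rot deg 11.8 n 2
per row t [ 0.0003 -0.0372  0.0105] w [ 0.0169  0.0264 -0.0094]
```

Request:
{"op": "step_arm", "data": {
  "rows": [
    {"tx":0,"ty":0,"tz":0,"wx":0.027,"wy":0.036,"wz":0,"claw":0.3},
    {"tx":0,"ty":0,"tz":0,"wx":0,"wy":0,"wz":0,"claw":0.3},
    {"tx":0,"ty":0,"tz":0,"wx":0,"wy":0,"wz":0,"claw":0.3},
    {"tx":0,"ty":0,"tz":0,"wx":0,"wy":0,"wz":0,"claw":0.3},
    {"tx":0,"ty":0,"tz":0,"wx":0,"wy":0,"wz":0,"claw":0.3},
    {"tx":0,"ty":0,"tz":0,"wx":0,"wy":0,"wz":0,"claw":0.3},
    {"tx":0,"ty":0,"tz":0,"wx":0,"wy":0,"wz":0,"claw":0.3},
    {"tx":0,"ty":0,"tz":0,"wx":0,"wy":0,"wz":0,"claw":0.3},
    {"tx":0,"ty":0,"tz":0,"wx":0,"wy":0,"wz":0,"claw":0.3},
    {"tx":0,"ty":0,"tz":0,"wx":0,"wy":0,"wz":0,"claw":0.3},
    {"tx":0,"ty":0,"tz":0,"wx":0,"wy":0,"wz":0,"claw":0.3},
    {"tx":0,"ty":0,"tz":0,"wx":0,"wy":0,"wz":0,"claw":0.3},
    {"tx":0,"ty":0,"tz":0,"wx":0,"wy":0,"wz":0,"claw":0.3},
    {"tx":0,"ty":0,"tz":0,"wx":0,"wy":0,"wz":0,"claw":0.3},
    {"tx":0,"ty":0,"tz":0,"wx":0,"wy":0,"wz":0,"claw":0.3},
    {"tx":0,"ty":0,"tz":0,"wx":0,"wy":0,"wz":0,"claw":0.3},
    {"tx":0,"ty":0,"tz":0,"wx":0,"wy":0,"wz":0,"claw":0.3},
    {"tx":0,"ty":0,"tz":0,"wx":0,"wy":0,"wz":0,"claw":0.3},
    {"tx":0,"ty":0,"tz":0,"wx":0,"wy":0,"wz":0,"claw":0.3},
    {"tx":0,"ty":0,"tz":0,"wx":0,"wy":0,"wz":0,"claw":0.3}
  ]
}}

```text
time: 46.95
eef_pos: [0.4555, -0.3074, 0.3563]
tool_rot: [-0.755, 1.404, 0.649]
wrist_force: [-0.6, -0.6, -3.2]
finger_gap: 0.0502
```

```bash
python3 -c "
from go import *
to([.44,-.35,.36],48,0,179)
snap('wrist','w14.png')"
```

```text
t 46.95 tcp [ 0.4555 -0.3074  0.3563] grasp [ 0.444  -0.3221  0.356 ] x [ 0.072 -0.038 -0.997] y [-0.784  0.615 -0.08 ] z [0.616 0.788 0.014] j [ 1.16  0.73 -0.06  1.74 -1.2   1.83 -2.12] gap 0.0502 F [-0.6 -0.6 -3.2]
target tcp [ 0.4552 -0.3331  0.36  ] d [-0.0003 -0.0258  0.0037] rot deg 5.4 n 1
per row t [-0.0011 -0.0859  0.0124] w [ 0.0095  0.0182 -0.0219]
```

View pics/w14.png

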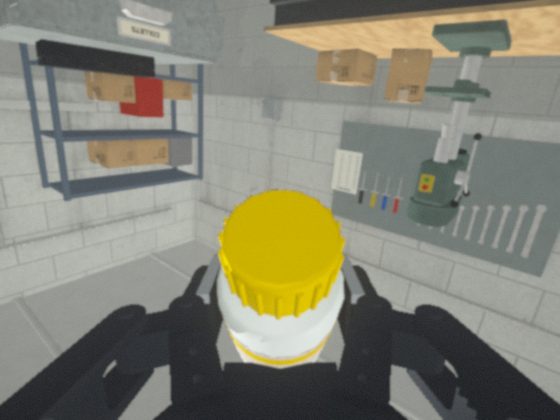

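Request:
{"op": "step_arm", "data": {
  "rows": [
    {"tx":0,"ty":0,"tz":0,"wx":0,"wy":0,"wz":0,"claw":0.3},
    {"tx":0,"ty":0,"tz":0,"wx":0,"wy":0,"wz":0,"claw":0.3},
    {"tx":0,"ty":0,"tz":0,"wx":0,"wy":0,"wz":0,"claw":0.3},
    {"tx":0,"ty":0,"tz":0,"wx":0,"wy":0,"wz":0,"claw":0.3},
    {"tx":0,"ty":0,"tz":0,"wx":0,"wy":0,"wz":0,"claw":0.3},
    {"tx":0,"ty":0,"tz":0,"wx":0,"wy":0,"wz":0,"claw":0.3}
  ]
}}

```text
time: 47.6
eef_pos: [0.4555, -0.3074, 0.3563]
tool_rot: [-0.755, 1.404, 0.649]
wrist_force: [1.0, -0.2, -3.8]
finger_gap: 0.0503
```

Held inverted for more than 2.5 s; the view is upside down and the yellow bottle is steady in the grip. Rolling back about the tool axis (0.62, 0.79, 0).

Request:
{"op": "step_arm", "data": {
  "rows": [
    {"tx":0,"ty":0,"tz":0,"wx":-0.014,"wy":-0.018,"wz":0,"claw":0.3},
    {"tx":0,"ty":0,"tz":-0.003,"wx":-0.029,"wy":-0.037,"wz":0,"claw":0.3},
    {"tx":0,"ty":0,"tz":-0.003,"wx":-0.029,"wy":-0.037,"wz":0,"claw":0.3},
    {"tx":0,"ty":0,"tz":-0.003,"wx":-0.029,"wy":-0.037,"wz":0,"claw":0.3},
    {"tx":0,"ty":0,"tz":-0.003,"wx":-0.029,"wy":-0.037,"wz":0,"claw":0.3},
    {"tx":0,"ty":0,"tz":-0.003,"wx":-0.029,"wy":-0.037,"wz":0,"claw":0.3},
    {"tx":0,"ty":0,"tz":-0.003,"wx":-0.029,"wy":-0.037,"wz":0,"claw":0.3},
    {"tx":0,"ty":0,"tz":-0.003,"wx":-0.029,"wy":-0.037,"wz":0,"claw":0.3},
    {"tx":0,"ty":0,"tz":-0.003,"wx":-0.029,"wy":-0.037,"wz":0,"claw":0.3},
    {"tx":0,"ty":0,"tz":-0.003,"wx":-0.029,"wy":-0.037,"wz":0,"claw":0.3},
    {"tx":0,"ty":0,"tz":-0.003,"wx":-0.029,"wy":-0.037,"wz":0,"claw":0.3},
    {"tx":0,"ty":0,"tz":-0.003,"wx":-0.029,"wy":-0.037,"wz":0,"claw":0.3},
    {"tx":0,"ty":0,"tz":-0.003,"wx":-0.029,"wy":-0.037,"wz":0,"claw":0.3},
    {"tx":0,"ty":0,"tz":-0.003,"wx":-0.029,"wy":-0.037,"wz":0,"claw":0.3},
    {"tx":0,"ty":0,"tz":-0.003,"wx":-0.029,"wy":-0.037,"wz":0,"claw":0.3},
    {"tx":0,"ty":0,"tz":-0.003,"wx":-0.029,"wy":-0.037,"wz":0,"claw":0.3},
    {"tx":0,"ty":0,"tz":0,"wx":-0.029,"wy":-0.037,"wz":0,"claw":0.3},
    {"tx":0,"ty":0,"tz":0,"wx":-0.029,"wy":-0.037,"wz":0,"claw":0.3},
    {"tx":0,"ty":0,"tz":0,"wx":-0.029,"wy":-0.037,"wz":0,"claw":0.3},
    {"tx":0,"ty":0,"tz":0,"wx":-0.029,"wy":-0.037,"wz":0,"claw":0.3}
  ]
}}

```text
time: 49.6
eef_pos: [0.4544, -0.3082, 0.3411]
tool_rot: [-1.713, -0.693, -1.578]
wrist_force: [0.7, -0.2, -3.6]
finger_gap: 0.0504
```

```bash
python3 -c "
from go import *
to([.5725,-.142,.25],80,35,n=10)"
```

```text
t 49.6 tcp [ 0.4544 -0.3082  0.3411] grasp [ 0.4428 -0.3229  0.3414] x [ 0.116 -0.071  0.991] y [ 0.778 -0.614 -0.135] z [ 0.618  0.786 -0.016] j [ 1.47  0.81 -0.53  1.71 -1.01  1.56  0.66] gap 0.0504 F [ 0.7 -0.2 -3.6]
target tcp [ 0.5757 -0.1237  0.237 ] d [ 0.1213  0.1845 -0.1041] rot deg 46.1 n 10
per row t [ 0.0404  0.0615 -0.0347] w [-0.0192  0.004   0.0165]
```

Request:
{"op": "step_arm", "data": {
  "rows": [
    {"tx":0.02,"ty":0.03,"tz":0,"wx":-0.019,"wy":0.004,"wz":0.0165,"claw":0.3},
    {"tx":0.04,"ty":0.06,"tz":-0.03,"wx":-0.019,"wy":0.004,"wz":0.0165,"claw":0.3},
    {"tx":0.04,"ty":0.06,"tz":-0.03,"wx":-0.019,"wy":0.004,"wz":0.0165,"claw":0.3},
    {"tx":0.04,"ty":0.06,"tz":-0.03,"wx":-0.019,"wy":0.004,"wz":0.0165,"claw":0.3},
    {"tx":0.04,"ty":0.06,"tz":-0.03,"wx":-0.019,"wy":0.004,"wz":0.0165,"claw":0.3},
    {"tx":0.04,"ty":0.06,"tz":-0.03,"wx":-0.019,"wy":0.004,"wz":0.0165,"claw":0.3},
    {"tx":0.04,"ty":0.06,"tz":-0.03,"wx":-0.019,"wy":0.004,"wz":0.0165,"claw":0.3},
    {"tx":0.04,"ty":0.06,"tz":-0.03,"wx":-0.019,"wy":0.004,"wz":0.0165,"claw":0.3},
    {"tx":0.04,"ty":0.06,"tz":-0.03,"wx":-0.019,"wy":0.004,"wz":0.0165,"claw":0.3},
    {"tx":0.04,"ty":0.06,"tz":-0.03,"wx":-0.019,"wy":0.004,"wz":0.0165,"claw":0.3},
    {"tx":0,"ty":0,"tz":0,"wx":0,"wy":0,"wz":0,"claw":0.3}
  ]
}}

```text
time: 50.7
eef_pos: [0.5682, -0.1337, 0.2548]
tool_rot: [-1.806, -1.543, -0.921]
wrist_force: [-1.0, 1.3, -3.3]
finger_gap: 0.0504
```

```bash
python3 -c "
from go import *
to([.5725,-.142,.17],80,35,n=3)"
```

```text
t 50.7 tcp [ 0.5682 -0.1337  0.2548] grasp [ 0.5658 -0.1486  0.2659] x [0.09  0.583 0.808] y [ 0.987 -0.158  0.004] z [ 0.13   0.797 -0.59 ] j [ 0.93  0.69 -0.53  1.55 -0.58  1.35  0.54] gap 0.0504 F [-1.   1.3 -3.3]
target tcp [ 0.5757 -0.1237  0.157 ] d [ 0.0075  0.0101 -0.0979] rot deg 1.5 n 3
per row t [ 0.0083  0.0112 -0.1087] w [ 0.0021  0.0001 -0.0017]
```

Request:
{"op": "step_arm", "data": {
  "rows": [
    {"tx":0.01,"ty":0.014,"tz":-0.05,"wx":0.004,"wy":0,"wz":-0.004,"claw":0.3},
    {"tx":0.01,"ty":0.014,"tz":-0.08,"wx":0.002,"wy":0,"wz":-0.001,"claw":0.3},
    {"tx":0.005,"ty":0.005,"tz":-0.08,"wx":0,"wy":0,"wz":0,"claw":0.3},
    {"tx":0,"ty":0,"tz":-0.08,"wx":0,"wy":0,"wz":0,"claw":0.3},
    {"tx":0,"ty":0,"tz":-0.04,"wx":0,"wy":0,"wz":0,"claw":0.3},
    {"tx":0,"ty":0,"tz":0,"wx":0,"wy":0,"wz":0,"claw":0.3},
    {"tx":0,"ty":0,"tz":0,"wx":0,"wy":0,"wz":0,"claw":0.3}
  ]
}}

```text
time: 51.4
eef_pos: [0.5749, -0.1221, 0.1542]
tool_rot: [-1.804, -1.518, -0.94]
wrist_force: [0.4, 0.1, -3.8]
finger_gap: 0.0504
```

```bash
python3 -c "
from go import *
to([.5725,-.142,.091],80,35,n=3)"
```

```text
t 51.4 tcp [ 0.5749 -0.1221  0.1542] grasp [ 0.5723 -0.1372  0.165 ] x [0.098 0.565 0.819] y [ 0.985 -0.171  0.   ] z [ 0.14   0.807 -0.573] j [ 0.91  0.81 -0.52  1.62 -0.58  1.19  0.64] gap 0.0504 F [ 0.4  0.1 -3.8]
target tcp [ 0.5757 -0.1237  0.078 ] d [ 0.0008 -0.0016 -0.0763] rot deg 0.2 n 3
per row t [ 0.0009 -0.0017 -0.0847] w [-0.      0.     -0.0003]
```

Request:
{"op": "step_arm", "data": {
  "rows": [
    {"tx":0,"ty":-0.005,"tz":-0.05,"wx":0,"wy":0,"wz":0,"claw":0.3},
    {"tx":0,"ty":-0.003,"tz":-0.06,"wx":0,"wy":0,"wz":0,"claw":0.3},
    {"tx":0,"ty":0,"tz":-0.06,"wx":0,"wy":0,"wz":0,"claw":0.3},
    {"tx":0,"ty":0,"tz":-0.04,"wx":0,"wy":0,"wz":0,"claw":0.3},
    {"tx":0,"ty":0,"tz":-0.015,"wx":0,"wy":0,"wz":0,"claw":0.3},
    {"tx":0,"ty":0,"tz":0,"wx":0,"wy":0,"wz":0,"claw":0.3}
  ]
}}

```text
time: 52.0
eef_pos: [0.5755, -0.1258, 0.0822]
tool_rot: [-1.806, -1.519, -0.941]
wrist_force: [-0.3, -0.3, -4.0]
finger_gap: 0.0497
```

```bash
python3 -c "
from go import *
to([.5725,-.142,.091],80,35,n=3)"
```

```text
t 52.0 tcp [ 0.5755 -0.1258  0.0822] grasp [ 0.5728 -0.1409  0.0929] x [0.097 0.566 0.819] y [ 0.985 -0.172  0.002] z [ 0.142  0.806 -0.574] j [ 0.91  0.92 -0.5   1.63 -0.56  1.11  0.71] gap 0.0497 F [-0.3 -0.3 -4. ]
target tcp [ 0.5757 -0.1237  0.078 ] d [ 0.0003  0.0022 -0.0042] rot deg 0.2 n 3
per row t [ 0.0003  0.0024 -0.0047] w [ 0.0002  0.0002 -0.0001]
```

Request:
{"op": "step_arm", "data": {
  "rows": [
    {"tx":0,"ty":0.005,"tz":-0.012,"wx":0,"wy":0,"wz":0,"claw":0.3},
    {"tx":0,"ty":0,"tz":-0.004,"wx":0,"wy":0,"wz":0,"claw":0.3},
    {"tx":0,"ty":0,"tz":0,"wx":0,"wy":0,"wz":0,"claw":0.3}
  ]
}}

```text
time: 52.3
eef_pos: [0.5761, -0.1238, 0.0786]
tool_rot: [-1.804, -1.52, -0.943]
wrist_force: [0.2, 0.1, -3.7]
finger_gap: 0.0501
```

Request:
{"op": "step_arm", "data": {
  "rows": [
    {"tx":0,"ty":0,"tz":-0.008,"wx":0,"wy":0,"wz":0,"claw":0.3},
    {"tx":0,"ty":0,"tz":-0.006,"wx":0,"wy":0,"wz":0,"claw":0.3}
  ]
}}

```text
time: 52.5
eef_pos: [0.5765, -0.1233, 0.0782]
tool_rot: [-1.8, -1.521, -0.947]
wrist_force: [-5.4, -3.7, 9.5]
finger_gap: 0.0501
```

Seated: the contact force rose at TCP z 0.078, as predicted. Release and retreat along the tool axis.

Request:
{"op": "step_arm", "data": {
  "rows": [
    {"tx":0,"ty":0,"tz":0.002,"wx":0,"wy":0,"wz":0,"claw":0.3},
    {"tx":0,"ty":0,"tz":0,"wx":0,"wy":0,"wz":0,"claw":0.68},
    {"tx":0,"ty":0,"tz":0,"wx":0,"wy":0,"wz":0,"claw":0.68},
    {"tx":0,"ty":0,"tz":0,"wx":0,"wy":0,"wz":0,"claw":0.68},
    {"tx":-0.008,"ty":-0.04,"tz":0.028,"wx":0,"wy":0,"wz":0,"claw":0.68},
    {"tx":-0.015,"ty":-0.08,"tz":0.056,"wx":0,"wy":0,"wz":0,"claw":0.68},
    {"tx":-0.015,"ty":-0.08,"tz":0.056,"wx":0,"wy":0,"wz":0,"claw":0.68},
    {"tx":-0.015,"ty":-0.08,"tz":0.07,"wx":0,"wy":0,"wz":0,"claw":0.68},
    {"tx":-0.02,"ty":-0.05,"tz":0.1,"wx":0,"wy":0,"wz":0,"claw":1},
    {"tx":-0.02,"ty":-0.08,"tz":0.1,"wx":0,"wy":0,"wz":0,"claw":1},
    {"tx":-0.01,"ty":-0.1,"tz":0.1,"wx":0,"wy":0,"wz":0,"claw":1},
    {"tx":0,"ty":-0.1,"tz":0.06,"wx":0,"wy":0,"wz":-0.02,"claw":1},
    {"tx":0,"ty":-0.1,"tz":0.06,"wx":0,"wy":0,"wz":-0.02,"claw":1},
    {"tx":0,"ty":-0.1,"tz":0,"wx":0,"wy":0,"wz":-0.02,"claw":1},
    {"tx":0,"ty":-0.08,"tz":0,"wx":0,"wy":0,"wz":-0.02,"claw":1},
    {"tx":0,"ty":0,"tz":0,"wx":0,"wy":0,"wz":0,"claw":1},
    {"tx":0,"ty":0,"tz":0,"wx":0,"wy":0,"wz":0,"claw":1}
  ]
}}

```text
time: 54.2
eef_pos: [0.5381, -0.4076, 0.2851]
tool_rot: [-2.039, -1.309, -1.068]
wrist_force: [0.1, -0.1, 0.8]
finger_gap: 0.0854
```

```bash
python3 -c "
from go import *
s=snap('wrist','w15.png');c=cloud(s)
import fit;fit.caps([c],[s['frame']])
to([.569,-.3655,.082],65,35,back=.1)"
```

```text
blue 0 540 enc 0.5773 -0.0581 0.0193 mean top [ 0.5769 -0.059   0.1407]
yellow 0 698 enc 0.5734 -0.1425 0.0208 mean top [ 0.5724 -0.1457  0.1407]
red 0 1067 enc 0.5669 -0.3695 0.0188 mean top [ 0.5669 -0.3698  0.1331]
t 54.25 tcp [ 0.538  -0.4078  0.2849] grasp [ 0.5315 -0.4216  0.2957] x [0.235 0.525 0.818] y [ 0.907 -0.421  0.01 ] z [ 0.35   0.74  -0.575] j [ 1.15  0.83 -0.39  1.16 -0.58  1.62  0.49] gap 0.0854 F [-0.7 -1.3 -1.3]
target tcp [ 0.5422 -0.4229  0.1263] d [ 0.0042 -0.0151 -0.1586] rot deg 0.6 n 6
per row t [ 0.0023 -0.0084 -0.0881] w [ 0.0003  0.0004 -0.0001]
```

View pics/w15.png

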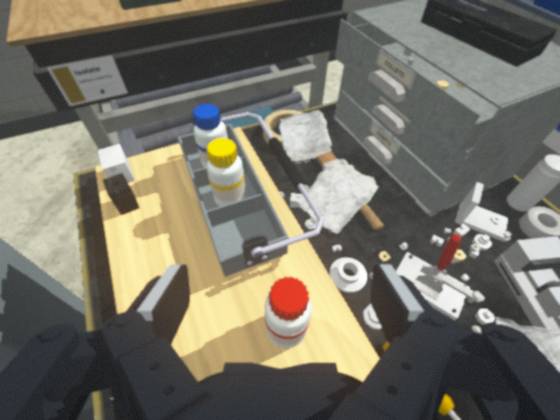

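Request:
{"op": "step_arm", "data": {
  "rows": [
    {"tx":0,"ty":-0.02,"tz":-0.06,"wx":0,"wy":0,"wz":0,"claw":1},
    {"tx":0,"ty":-0.02,"tz":-0.09,"wx":0,"wy":0,"wz":0,"claw":1},
    {"tx":0,"ty":-0.02,"tz":-0.09,"wx":0,"wy":0,"wz":0,"claw":1},
    {"tx":0,"ty":-0.01,"tz":-0.09,"wx":0,"wy":0,"wz":0,"claw":1},
    {"tx":0,"ty":0,"tz":-0.09,"wx":0,"wy":0,"wz":0,"claw":1},
    {"tx":0,"ty":0,"tz":-0.07,"wx":0,"wy":0,"wz":0,"claw":1},
    {"tx":0,"ty":0,"tz":0,"wx":0,"wy":0,"wz":0,"claw":1},
    {"tx":0,"ty":0,"tz":0,"wx":0,"wy":0,"wz":0,"claw":1}
  ]
}}

```text
time: 55.05
eef_pos: [0.5378, -0.4213, 0.1197]
tool_rot: [-2.023, -1.309, -1.06]
wrist_force: [0.5, 0.4, -0.2]
finger_gap: 0.0849
```

```bash
python3 -c "
from go import *
s=snap('wrist','w16.png');c=cloud(s)
import fit;fit.caps([c],[s['frame']])
to([.5685,-.367,.082],65,35,back=.0)"
```

```text
blue 0 155 enc 0.5757 -0.0618 0.0191 mean top [ 0.5701 -0.0698  0.1257]
yellow 0 1382 enc 0.5731 -0.1443 0.0204 mean top [ 0.5718 -0.1492  0.1398]
red 0 3377 enc 0.5671 -0.3683 0.0205 mean top [ 0.5659 -0.3708  0.1328]
t 55.1 tcp [ 0.5376 -0.4212  0.1196] grasp [ 0.5313 -0.4353  0.1302] x [0.233 0.519 0.822] y [ 0.912 -0.41   0.   ] z [ 0.337  0.75  -0.569] j [ 1.15  1.01 -0.37  1.2  -0.53  1.47  0.64] gap 0.0855 F [-0.6  0.3 -0.3]
target tcp [ 0.5764 -0.3501  0.069 ] d [ 0.0388  0.0711 -0.0506] rot deg 0.8 n 4
per row t [ 0.0323  0.0592 -0.0422] w [-0.0004  0.0002 -0.0011]
```

View pics/w16.png

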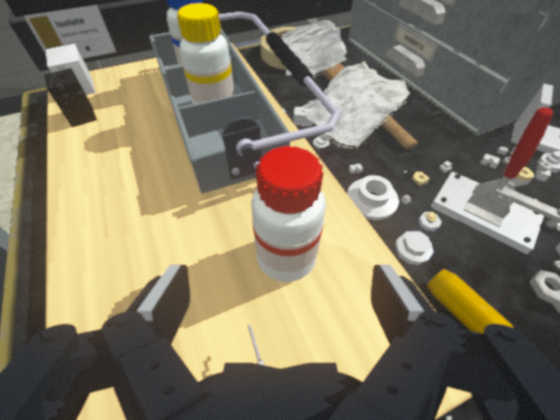

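Request:
{"op": "step_arm", "data": {
  "rows": [
    {"tx":0.02,"ty":0.035,"tz":-0.022,"wx":0,"wy":0,"wz":0,"claw":1},
    {"tx":0.032,"ty":0.06,"tz":-0.04,"wx":0,"wy":0,"wz":0,"claw":1},
    {"tx":0.032,"ty":0.06,"tz":-0.04,"wx":0,"wy":0,"wz":0,"claw":1},
    {"tx":0.02,"ty":0.04,"tz":-0.025,"wx":0,"wy":0,"wz":0,"claw":1},
    {"tx":0,"ty":0,"tz":0,"wx":0,"wy":0,"wz":0,"claw":1},
    {"tx":0,"ty":0,"tz":0,"wx":0,"wy":0,"wz":0,"claw":1}
  ]
}}

```text
time: 55.7
eef_pos: [0.574, -0.3596, 0.0872]
tool_rot: [-2.026, -1.32, -1.066]
wrist_force: [-0.2, -0.9, 0.5]
finger_gap: 0.0855
```

```bash
python3 -c "
from go import *
to([.5685,-.367,.082],65,35,back=.0)"
```

```text
t 55.7 tcp [ 0.574  -0.3596  0.0872] grasp [ 0.5676 -0.3736  0.0979] x [0.226 0.527 0.82 ] y [ 0.912 -0.409  0.012] z [ 0.342  0.745 -0.573] j [ 1.09  1.01 -0.4   1.32 -0.56  1.31  0.66] gap 0.0855 F [-0.2 -0.9  0.5]
target tcp [ 0.5764 -0.3501  0.069 ] d [ 0.0024  0.0095 -0.0182] rot deg 1.1 n 1
per row t [ 0.0079  0.0316 -0.0606] w [ 0.0013  0.0035 -0.0047]
```

Request:
{"op": "step_arm", "data": {
  "rows": [
    {"tx":0.004,"ty":0.02,"tz":-0.035,"wx":0.001,"wy":0.003,"wz":-0.004,"claw":1},
    {"tx":0.004,"ty":0.015,"tz":-0.03,"wx":0,"wy":0,"wz":0,"claw":1},
    {"tx":0,"ty":0,"tz":0,"wx":0,"wy":0,"wz":0,"claw":1},
    {"tx":0,"ty":0,"tz":0,"wx":0,"wy":0,"wz":0,"claw":1}
  ]
}}

```text
time: 56.1
eef_pos: [0.5765, -0.3509, 0.0673]
tool_rot: [-2.043, -1.302, -1.062]
wrist_force: [-0.2, 0.3, 0.5]
finger_gap: 0.0854
```

```bash
python3 -c "
from go import *
to([.5685,-.367,.082],65,35,back=.0)"
```

```text
t 56.1 tcp [ 0.5765 -0.3509  0.0673] grasp [ 0.5699 -0.3647  0.0781] x [0.242 0.523 0.818] y [ 0.906 -0.424  0.003] z [ 0.348  0.74  -0.576] j [ 1.09  1.02 -0.4   1.35 -0.57  1.27  0.67] gap 0.0854 F [-0.2  0.3  0.5]
target tcp [ 0.5764 -0.3501  0.069 ] d [-0.0001  0.0007  0.0017] rot deg 0.3 n 1
per row t [-0.0003  0.0024  0.0056] w [0.0013 0.0006 0.0005]
```

Good; close, then lift.

Request:
{"op": "step_arm", "data": {
  "rows": [
    {"tx":0,"ty":0,"tz":0.006,"wx":0,"wy":0,"wz":0,"claw":0.3},
    {"tx":0,"ty":0,"tz":0,"wx":0,"wy":0,"wz":0,"claw":0.3},
    {"tx":0,"ty":0,"tz":0,"wx":0,"wy":0,"wz":0,"claw":0.3},
    {"tx":0,"ty":0,"tz":0,"wx":0,"wy":0,"wz":0,"claw":0.3},
    {"tx":0,"ty":0,"tz":0,"wx":0,"wy":0,"wz":0,"claw":0.3}
  ],
  "force": 90
}}

```text
time: 56.6
eef_pos: [0.5761, -0.3524, 0.0694]
tool_rot: [-2.044, -1.301, -1.063]
wrist_force: [-0.2, 0.5, 0.1]
finger_gap: 0.0501
```

Request:
{"op": "step_arm", "data": {
  "rows": [
    {"tx":0,"ty":0,"tz":0.02,"wx":0,"wy":0,"wz":0,"claw":0.3},
    {"tx":0,"ty":0,"tz":0.06,"wx":0,"wy":0,"wz":0,"claw":0.3},
    {"tx":0,"ty":0,"tz":0.1,"wx":0,"wy":0,"wz":0,"claw":0.3},
    {"tx":0,"ty":0,"tz":0.12,"wx":0,"wy":0,"wz":0,"claw":0.3},
    {"tx":-0.03,"ty":0,"tz":0.12,"wx":0,"wy":0,"wz":0,"claw":0.3},
    {"tx":-0.06,"ty":0,"tz":0.12,"wx":0,"wy":0,"wz":0,"claw":0.3},
    {"tx":-0.08,"ty":0,"tz":0.12,"wx":0,"wy":0,"wz":0,"claw":0.3},
    {"tx":-0.08,"ty":0,"tz":0.12,"wx":0,"wy":0,"wz":0,"claw":0.3},
    {"tx":-0.08,"ty":0,"tz":0.12,"wx":0,"wy":0,"wz":0,"claw":0.3},
    {"tx":-0.06,"ty":0,"tz":0.06,"wx":0,"wy":0,"wz":0,"claw":0.3},
    {"tx":0,"ty":0,"tz":0,"wx":0,"wy":0,"wz":0,"claw":0.3}
  ]
}}

```text
time: 57.7
eef_pos: [0.452, -0.3475, 0.3772]
tool_rot: [-2.048, -1.31, -1.054]
wrist_force: [0.7, 0.5, -3.9]
finger_gap: 0.0502
```

```bash
python3 -c "
from go import *
to([.44,-.35,.36],48,0,n=6)"
```

```text
t 57.7 tcp [ 0.452  -0.3475  0.3772] grasp [ 0.4456 -0.3612  0.3881] x [0.242 0.531 0.812] y [ 0.907 -0.421  0.005] z [ 0.345  0.735 -0.584] j [ 1.26  0.6  -0.42  1.35 -0.61  1.67  0.49] gap 0.0502 F [ 0.7  0.5 -3.9]
target tcp [ 0.4552 -0.3331  0.36  ] d [ 0.0032  0.0144 -0.0172] rot deg 39.4 n 6
per row t [ 0.0018  0.008  -0.0095] w [ 0.0278 -0.0181 -0.0152]
```

Red's foot reference: TCP z 0.0694 on the board, so it should seat at about 0.0775. Now pitch to horizontal.

Request:
{"op": "step_arm", "data": {
  "rows": [
    {"tx":0.002,"ty":0.008,"tz":-0.009,"wx":0.028,"wy":-0.018,"wz":-0.015,"claw":0.3},
    {"tx":0.002,"ty":0.008,"tz":-0.009,"wx":0.028,"wy":-0.018,"wz":-0.015,"claw":0.3},
    {"tx":0.002,"ty":0.008,"tz":-0.009,"wx":0.028,"wy":-0.018,"wz":-0.015,"claw":0.3},
    {"tx":0.002,"ty":0.008,"tz":-0.009,"wx":0.028,"wy":-0.018,"wz":-0.015,"claw":0.3},
    {"tx":0.002,"ty":0.008,"tz":-0.009,"wx":0.028,"wy":-0.018,"wz":-0.015,"claw":0.3},
    {"tx":0.002,"ty":0.008,"tz":-0.009,"wx":0.028,"wy":-0.018,"wz":-0.015,"claw":0.3},
    {"tx":0,"ty":0,"tz":0,"wx":0,"wy":0,"wz":0,"claw":0.3}
  ]
}}

```text
time: 58.4
eef_pos: [0.4588, -0.3308, 0.3649]
tool_rot: [-1.72, -0.755, -1.743]
wrist_force: [-1.2, -0.1, -3.9]
finger_gap: 0.0504
```

```bash
python3 -c "
from go import *
to([.44,-.35,.36],48,0,n=6)"
```

```text
t 58.4 tcp [ 0.4588 -0.3308  0.3649] grasp [ 0.4461 -0.3446  0.3647] x [-0.009 -0.009  1.   ] y [ 0.736 -0.677  0.001] z [0.677 0.736 0.013] j [ 1.5   0.78 -0.54  1.71 -1.07  1.55  0.78] gap 0.0504 F [-1.2 -0.1 -3.9]
target tcp [ 0.4552 -0.3331  0.36  ] d [-0.0036 -0.0023 -0.0049] rot deg 1.0 n 6
per row t [-0.002  -0.0013 -0.0027] w [-0.0005  0.0005  0.0006]
```

Request:
{"op": "step_arm", "data": {
  "rows": [
    {"tx":0,"ty":0,"tz":0,"wx":0.016,"wy":0.017,"wz":0,"claw":0.3},
    {"tx":0,"ty":0,"tz":-0.003,"wx":0.0315,"wy":0.0344,"wz":0,"claw":0.3},
    {"tx":0,"ty":0,"tz":-0.003,"wx":0.0315,"wy":0.0344,"wz":0,"claw":0.3},
    {"tx":0,"ty":0,"tz":-0.003,"wx":0.0315,"wy":0.0344,"wz":0,"claw":0.3},
    {"tx":0,"ty":0,"tz":-0.003,"wx":0.0315,"wy":0.0344,"wz":0,"claw":0.3},
    {"tx":0,"ty":0,"tz":-0.003,"wx":0.0315,"wy":0.0344,"wz":0,"claw":0.3},
    {"tx":0,"ty":0,"tz":-0.003,"wx":0.0315,"wy":0.0344,"wz":0,"claw":0.3},
    {"tx":0,"ty":0,"tz":-0.003,"wx":0.0315,"wy":0.0344,"wz":0,"claw":0.3},
    {"tx":0,"ty":0,"tz":-0.003,"wx":0.0315,"wy":0.0344,"wz":0,"claw":0.3},
    {"tx":0,"ty":0,"tz":-0.003,"wx":0.031,"wy":0.035,"wz":0,"claw":0.3},
    {"tx":0,"ty":0,"tz":-0.003,"wx":0.031,"wy":0.035,"wz":0,"claw":0.3},
    {"tx":0,"ty":0,"tz":-0.003,"wx":0.031,"wy":0.035,"wz":0,"claw":0.3},
    {"tx":0,"ty":0,"tz":-0.003,"wx":0.031,"wy":0.035,"wz":0,"claw":0.3},
    {"tx":0,"ty":0,"tz":-0.003,"wx":0.031,"wy":0.035,"wz":0,"claw":0.3},
    {"tx":0,"ty":0,"tz":-0.003,"wx":0.031,"wy":0.035,"wz":0,"claw":0.3},
    {"tx":0,"ty":0,"tz":-0.003,"wx":0.031,"wy":0.035,"wz":0,"claw":0.3},
    {"tx":0,"ty":0,"tz":-0.003,"wx":0.031,"wy":0.035,"wz":0,"claw":0.3},
    {"tx":0,"ty":0,"tz":-0.003,"wx":0.031,"wy":0.035,"wz":0,"claw":0.3},
    {"tx":0,"ty":0,"tz":0,"wx":0.031,"wy":0.035,"wz":0,"claw":0.3},
    {"tx":0,"ty":0,"tz":0,"wx":0.031,"wy":0.035,"wz":0,"claw":0.3}
  ]
}}

```text
time: 60.4
eef_pos: [0.4737, -0.3215, 0.3723]
tool_rot: [-0.853, 1.346, 0.539]
wrist_force: [-0.6, -0.3, -3.1]
finger_gap: 0.0501
```

Request:
{"op": "step_arm", "data": {
  "rows": [
    {"tx":0,"ty":0,"tz":0,"wx":0.029,"wy":0.034,"wz":0,"claw":0.3},
    {"tx":0,"ty":0,"tz":0,"wx":0,"wy":0,"wz":0,"claw":0.3},
    {"tx":0,"ty":0,"tz":0,"wx":0,"wy":0,"wz":0,"claw":0.3},
    {"tx":0,"ty":0,"tz":0,"wx":0,"wy":0,"wz":0,"claw":0.3},
    {"tx":0,"ty":0,"tz":0,"wx":0,"wy":0,"wz":0,"claw":0.3},
    {"tx":0,"ty":0,"tz":0,"wx":0,"wy":0,"wz":0,"claw":0.3},
    {"tx":0,"ty":0,"tz":0,"wx":0,"wy":0,"wz":0,"claw":0.3},
    {"tx":0,"ty":0,"tz":0,"wx":0,"wy":0,"wz":0,"claw":0.3},
    {"tx":0,"ty":0,"tz":0,"wx":0,"wy":0,"wz":0,"claw":0.3},
    {"tx":0,"ty":0,"tz":0,"wx":0,"wy":0,"wz":0,"claw":0.3},
    {"tx":0,"ty":0,"tz":0,"wx":0,"wy":0,"wz":0,"claw":0.3},
    {"tx":0,"ty":0,"tz":0,"wx":0,"wy":0,"wz":0,"claw":0.3},
    {"tx":0,"ty":0,"tz":0,"wx":0,"wy":0,"wz":0,"claw":0.3},
    {"tx":0,"ty":0,"tz":0,"wx":0,"wy":0,"wz":0,"claw":0.3},
    {"tx":0,"ty":0,"tz":0,"wx":0,"wy":0,"wz":0,"claw":0.3},
    {"tx":0,"ty":0,"tz":0,"wx":0,"wy":0,"wz":0,"claw":0.3},
    {"tx":0,"ty":0,"tz":0,"wx":0,"wy":0,"wz":0,"claw":0.3},
    {"tx":0,"ty":0,"tz":0,"wx":0,"wy":0,"wz":0,"claw":0.3},
    {"tx":0,"ty":0,"tz":0,"wx":0,"wy":0,"wz":0,"claw":0.3},
    {"tx":0,"ty":0,"tz":0,"wx":0,"wy":0,"wz":0,"claw":0.3}
  ]
}}

```text
time: 62.4
eef_pos: [0.4761, -0.319, 0.3764]
tool_rot: [-0.781, 1.407, 0.646]
wrist_force: [-0.8, 0.1, -3.1]
finger_gap: 0.0499
```

```bash
python3 -c "
from go import *
to([.44,-.35,.36],48,0,179)
snap('wrist','w17.png')"
```

```text
t 62.4 tcp [ 0.4761 -0.319   0.3764] grasp [ 0.4648 -0.3339  0.3764] x [ 0.073 -0.057 -0.996] y [-0.792  0.603 -0.093] z [ 0.606  0.796 -0.001] j [ 1.15  0.72 -0.08  1.67 -1.21  1.82 -2.2 ] gap 0.0499 F [-0.8  0.1 -3.1]
target tcp [ 0.4552 -0.3331  0.36  ] d [-0.0209 -0.0141 -0.0164] rot deg 6.4 n 2
per row t [-0.0349 -0.0236 -0.0273] w [ 0.0078  0.0091 -0.0131]
```

Request:
{"op": "step_arm", "data": {
  "rows": [
    {"tx":0,"ty":0,"tz":0,"wx":0,"wy":0,"wz":0,"claw":0.3},
    {"tx":0,"ty":0,"tz":0,"wx":0,"wy":0,"wz":0,"claw":0.3},
    {"tx":0,"ty":0,"tz":0,"wx":0,"wy":0,"wz":0,"claw":0.3},
    {"tx":0,"ty":0,"tz":0,"wx":0,"wy":0,"wz":0,"claw":0.3},
    {"tx":0,"ty":0,"tz":0,"wx":0,"wy":0,"wz":0,"claw":0.3},
    {"tx":0,"ty":0,"tz":0,"wx":0,"wy":0,"wz":0,"claw":0.3}
  ]
}}

```text
time: 63.05
eef_pos: [0.4761, -0.319, 0.3764]
tool_rot: [-0.781, 1.407, 0.646]
wrist_force: [-0.0, 0.7, -3.9]
finger_gap: 0.0503
```

View pics/w17.png

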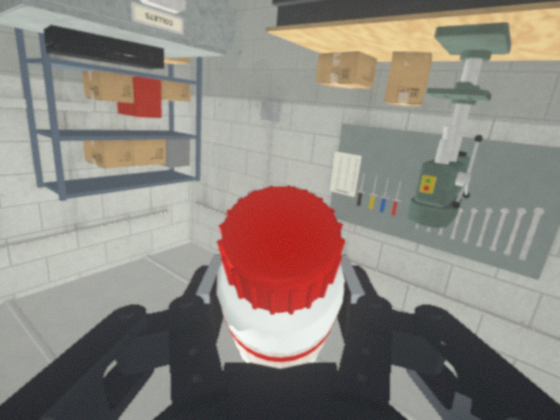

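The red bottle was held inverted for about 2.5 s. Rolling it back.

Request:
{"op": "step_arm", "data": {
  "rows": [
    {"tx":0,"ty":0,"tz":0,"wx":-0.014,"wy":-0.018,"wz":0,"claw":0.3},
    {"tx":0,"ty":0,"tz":-0.003,"wx":-0.0285,"wy":-0.037,"wz":0,"claw":0.3},
    {"tx":0,"ty":0,"tz":-0.003,"wx":-0.0285,"wy":-0.037,"wz":0,"claw":0.3},
    {"tx":0,"ty":0,"tz":-0.003,"wx":-0.0285,"wy":-0.037,"wz":0,"claw":0.3},
    {"tx":0,"ty":0,"tz":-0.003,"wx":-0.0285,"wy":-0.037,"wz":0,"claw":0.3},
    {"tx":0,"ty":0,"tz":-0.003,"wx":-0.0285,"wy":-0.037,"wz":0,"claw":0.3},
    {"tx":0,"ty":0,"tz":-0.003,"wx":-0.0285,"wy":-0.037,"wz":0,"claw":0.3},
    {"tx":0,"ty":0,"tz":-0.003,"wx":-0.0285,"wy":-0.037,"wz":0,"claw":0.3},
    {"tx":0,"ty":0,"tz":-0.003,"wx":-0.0285,"wy":-0.037,"wz":0,"claw":0.3},
    {"tx":0,"ty":0,"tz":-0.003,"wx":-0.0285,"wy":-0.037,"wz":0,"claw":0.3},
    {"tx":0,"ty":0,"tz":-0.003,"wx":-0.0285,"wy":-0.037,"wz":0,"claw":0.3},
    {"tx":0,"ty":0,"tz":-0.003,"wx":-0.0285,"wy":-0.037,"wz":0,"claw":0.3},
    {"tx":0,"ty":0,"tz":-0.003,"wx":-0.0285,"wy":-0.037,"wz":0,"claw":0.3},
    {"tx":0,"ty":0,"tz":-0.003,"wx":-0.0285,"wy":-0.037,"wz":0,"claw":0.3},
    {"tx":0,"ty":0,"tz":-0.003,"wx":-0.0285,"wy":-0.037,"wz":0,"claw":0.3},
    {"tx":0,"ty":0,"tz":-0.003,"wx":-0.0285,"wy":-0.037,"wz":0,"claw":0.3},
    {"tx":0,"ty":0,"tz":0,"wx":-0.0285,"wy":-0.037,"wz":0,"claw":0.3},
    {"tx":0,"ty":0,"tz":0,"wx":-0.0285,"wy":-0.037,"wz":0,"claw":0.3},
    {"tx":0,"ty":0,"tz":0,"wx":-0.0285,"wy":-0.037,"wz":0,"claw":0.3},
    {"tx":0,"ty":0,"tz":0,"wx":-0.0285,"wy":-0.037,"wz":0,"claw":0.3}
  ]
}}

```text
time: 65.05
eef_pos: [0.4751, -0.3201, 0.3614]
tool_rot: [-1.697, -0.697, -1.596]
wrist_force: [0.4, 0.4, -3.1]
finger_gap: 0.0502
```

```bash
python3 -c "
from go import *
to([.5695,-.228,.25],78,35,n=8)"
```

```text
t 65.05 tcp [ 0.4751 -0.3201  0.3614] grasp [ 0.4636 -0.3348  0.3614] x [ 0.098 -0.076  0.992] y [ 0.78  -0.614 -0.124] z [ 0.618  0.786 -0.001] j [ 1.44  0.81 -0.54  1.66 -1.04  1.58  0.62] gap 0.0502 F [ 0.4  0.4 -3.1]
target tcp [ 0.5734 -0.2098  0.237 ] d [ 0.0982  0.1103 -0.1245] rot deg 45.3 n 8
per row t [ 0.0409  0.0459 -0.0519] w [-0.0242  0.006   0.0191]
```

Request:
{"op": "step_arm", "data": {
  "rows": [
    {"tx":0.02,"ty":0.02,"tz":-0.01,"wx":-0.02,"wy":0.005,"wz":0.016,"claw":0.3},
    {"tx":0.04,"ty":0.045,"tz":-0.04,"wx":-0.022,"wy":0.005,"wz":0.018,"claw":0.3},
    {"tx":0.04,"ty":0.045,"tz":-0.04,"wx":-0.022,"wy":0.005,"wz":0.018,"claw":0.3},
    {"tx":0.04,"ty":0.045,"tz":-0.04,"wx":-0.022,"wy":0.005,"wz":0.018,"claw":0.3},
    {"tx":0.04,"ty":0.045,"tz":-0.04,"wx":-0.022,"wy":0.005,"wz":0.018,"claw":0.3},
    {"tx":0.04,"ty":0.045,"tz":-0.04,"wx":-0.022,"wy":0.005,"wz":0.018,"claw":0.3},
    {"tx":0.04,"ty":0.045,"tz":-0.04,"wx":-0.022,"wy":0.005,"wz":0.018,"claw":0.3},
    {"tx":0.04,"ty":0.045,"tz":-0.04,"wx":-0.022,"wy":0.005,"wz":0.018,"claw":0.3},
    {"tx":0.02,"ty":0.02,"tz":-0.04,"wx":-0.012,"wy":0.003,"wz":0.01,"claw":0.3},
    {"tx":0,"ty":0,"tz":0,"wx":0,"wy":0,"wz":0,"claw":0.3}
  ]
}}

```text
time: 66.05
eef_pos: [0.5712, -0.2129, 0.2564]
tool_rot: [-1.821, -1.506, -0.965]
wrist_force: [0.0, 0.2, -2.9]
finger_gap: 0.0501
```

```bash
python3 -c "
from go import *
to([.5695,-.228,.17],78,35,n=3)"
```

```text
t 66.05 tcp [ 0.5712 -0.2129  0.2564] grasp [ 0.5681 -0.228   0.2671] x [0.101 0.561 0.822] y [ 0.981 -0.194  0.012] z [ 0.166  0.805 -0.569] j [ 0.99  0.75 -0.48  1.42 -0.56  1.46  0.56] gap 0.0501 F [ 0.   0.2 -2.9]
target tcp [ 0.5734 -0.2098  0.157 ] d [ 0.0021  0.0031 -0.0995] rot deg 1.1 n 3
per row t [ 0.0024  0.0035 -0.1105] w [-0.0003  0.0013 -0.0016]
```

Request:
{"op": "step_arm", "data": {
  "rows": [
    {"tx":0.004,"ty":0.006,"tz":-0.05,"wx":-0.001,"wy":0.004,"wz":-0.004,"claw":0.3},
    {"tx":0.003,"ty":0.004,"tz":-0.08,"wx":0,"wy":0,"wz":0,"claw":0.3},
    {"tx":0,"ty":0,"tz":-0.08,"wx":0,"wy":0,"wz":0,"claw":0.3},
    {"tx":0,"ty":0,"tz":-0.08,"wx":0,"wy":0,"wz":0,"claw":0.3},
    {"tx":0,"ty":0,"tz":-0.04,"wx":0,"wy":0,"wz":0,"claw":0.3},
    {"tx":0,"ty":0,"tz":0,"wx":0,"wy":0,"wz":0,"claw":0.3},
    {"tx":0,"ty":0,"tz":0,"wx":0,"wy":0,"wz":0,"claw":0.3}
  ]
}}

```text
time: 66.75
eef_pos: [0.5682, -0.2157, 0.1499]
tool_rot: [-1.853, -1.468, -0.957]
wrist_force: [-0.2, 0.4, -3.3]
finger_gap: 0.0501
```

```bash
python3 -c "
from go import *
to([.5695,-.228,.0905],78,35,n=3)"
```

```text
t 66.75 tcp [ 0.5682 -0.2157  0.1499] grasp [ 0.5649 -0.2307  0.1606] x [0.136 0.556 0.82 ] y [ 0.975 -0.224 -0.01 ] z [ 0.178  0.801 -0.572] j [ 0.98  0.86 -0.46  1.49 -0.54  1.31  0.64] gap 0.0501 F [-0.2  0.4 -3.3]
target tcp [ 0.5734 -0.2098  0.0775] d [ 0.0051  0.0059 -0.0724] rot deg 1.1 n 3
per row t [ 0.0057  0.0065 -0.0805] w [-0.0004 -0.001   0.0017]
```

Request:
{"op": "step_arm", "data": {
  "rows": [
    {"tx":0.012,"ty":0.014,"tz":-0.03,"wx":0,"wy":-0.004,"wz":0.004,"claw":0.3},
    {"tx":0.006,"ty":0.006,"tz":-0.05,"wx":0,"wy":0,"wz":0,"claw":0.3},
    {"tx":0,"ty":0,"tz":-0.06,"wx":0,"wy":0,"wz":0,"claw":0.3},
    {"tx":0,"ty":0,"tz":-0.06,"wx":0,"wy":0,"wz":0,"claw":0.3},
    {"tx":0,"ty":0,"tz":-0.02,"wx":0,"wy":0,"wz":0,"claw":0.3},
    {"tx":0,"ty":0,"tz":0,"wx":0,"wy":0,"wz":0,"claw":0.3}
  ]
}}

```text
time: 67.35
eef_pos: [0.5747, -0.2098, 0.0796]
tool_rot: [-1.839, -1.488, -0.967]
wrist_force: [1.3, 0.3, -3.1]
finger_gap: 0.0501
```

```bash
python3 -c "
from go import *
to([.5695,-.228,.0905],78,35,n=1)"
```

```text
t 67.35 tcp [ 0.5747 -0.2098  0.0796] grasp [ 0.5714 -0.2248  0.0903] x [0.116 0.559 0.821] y [ 0.977 -0.212  0.006] z [ 0.177  0.802 -0.571] j [ 0.97  0.96 -0.46  1.51 -0.53  1.22  0.71] gap 0.0501 F [ 1.3  0.3 -3.1]
target tcp [ 0.5734 -0.2098  0.0775] d [-0.0014 -0.0001 -0.0022] rot deg 0.5 n 1
per row t [-0.0046 -0.0002 -0.0072] w [-0.0007  0.0021  0.0012]
```

Request:
{"op": "step_arm", "data": {
  "rows": [
    {"tx":-0.003,"ty":0,"tz":-0.01,"wx":0,"wy":0,"wz":0,"claw":0.3},
    {"tx":0,"ty":0,"tz":-0.006,"wx":0,"wy":0,"wz":0,"claw":0.3},
    {"tx":0,"ty":0,"tz":0,"wx":0,"wy":0,"wz":0,"claw":0.3}
  ]
}}

```text
time: 67.65
eef_pos: [0.5748, -0.2093, 0.0782]
tool_rot: [-1.835, -1.488, -0.972]
wrist_force: [1.3, 0.3, -3.4]
finger_gap: 0.0501
```

Request:
{"op": "step_arm", "data": {
  "rows": [
    {"tx":0,"ty":0,"tz":-0.008,"wx":0,"wy":0,"wz":0,"claw":0.3},
    {"tx":0,"ty":0,"tz":-0.005,"wx":0,"wy":0,"wz":0,"claw":0.3}
  ]
}}

```text
time: 67.85
eef_pos: [0.5754, -0.2089, 0.0775]
tool_rot: [-1.832, -1.488, -0.976]
wrist_force: [-5.8, -3.7, 9.1]
finger_gap: 0.0505
```

Request:
{"op": "step_arm", "data": {
  "rows": [
    {"tx":0,"ty":0,"tz":0.002,"wx":0,"wy":0,"wz":0,"claw":0.3},
    {"tx":0,"ty":0,"tz":0,"wx":0,"wy":0,"wz":0,"claw":0.68},
    {"tx":0,"ty":0,"tz":0,"wx":0,"wy":0,"wz":0,"claw":0.68},
    {"tx":0,"ty":0,"tz":0,"wx":0,"wy":0,"wz":0,"claw":0.68},
    {"tx":-0.009,"ty":-0.04,"tz":0.032,"wx":0,"wy":0,"wz":0,"claw":0.68},
    {"tx":-0.018,"ty":-0.08,"tz":0.06,"wx":0,"wy":0,"wz":0,"claw":0.68},
    {"tx":-0.018,"ty":-0.08,"tz":0.06,"wx":0,"wy":0,"wz":0,"claw":0.68},
    {"tx":-0.018,"ty":-0.08,"tz":0.07,"wx":0,"wy":0,"wz":0,"claw":0.68},
    {"tx":-0.02,"ty":-0.05,"tz":0.1,"wx":0,"wy":0,"wz":0,"claw":0.8},
    {"tx":-0.02,"ty":-0.05,"tz":0.12,"wx":0,"wy":0,"wz":0,"claw":0.8},
    {"tx":-0.02,"ty":0,"tz":0.12,"wx":0,"wy":0,"wz":0,"claw":0.8},
    {"tx":-0.02,"ty":0,"tz":0.12,"wx":0,"wy":0,"wz":0,"claw":0.8},
    {"tx":0,"ty":0,"tz":0.1,"wx":0,"wy":0,"wz":0,"claw":0.8},
    {"tx":0,"ty":0,"tz":0,"wx":0,"wy":0,"wz":0,"claw":0.8}
  ]
}}

```text
time: 69.25
eef_pos: [0.5303, -0.3233, 0.3231]
tool_rot: [-1.826, -1.489, -0.979]
wrist_force: [-0.2, 0.7, 0.7]
finger_gap: 0.0683
```

```bash
python3 -c "
from go import *
s=snap('wrist','w18.png');c=cloud(s);np.savez('/tmp/w18.npz',c=c,f=s['frame'])
import fit;fit.caps([c],[s['frame']])
tool()"
```

```text
blue 0 537 enc 0.5773 -0.0559 0.0203 mean top [ 0.5769 -0.0581  0.1408]
yellow 0 716 enc 0.5731 -0.1432 0.02 mean top [ 0.5724 -0.1449  0.141 ]
red 0 920 enc 0.5718 -0.2275 0.0203 mean top [ 0.5712 -0.2284  0.141 ]
t 69.3 tcp [ 0.5298 -0.3233  0.3209] grasp [ 0.5265 -0.3384  0.3314] x [0.109 0.55  0.828] y [ 0.978 -0.207  0.009] z [ 0.176  0.809 -0.561] j [ 1.08  0.78 -0.44  1.18 -0.54  1.72  0.53] gap 0.0683 F [ 0.  -0.7 -0.7]
```

View pics/w18.png

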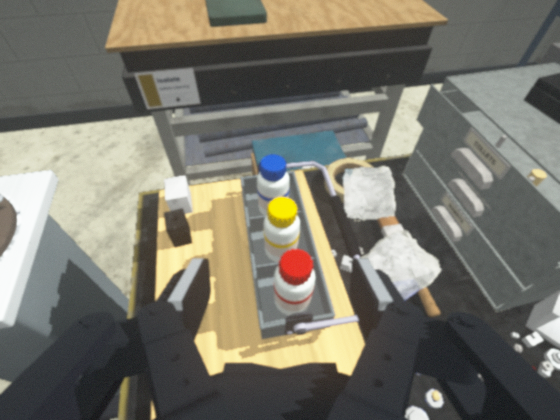

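All three bottles stand upright in their bays: caps at blue (273,165), yellow (283,210) and red (296,265), all with tops at z 0.141. Last, the handle.

```bash
python3 - <<'E'
from go import *
c=np.load('/tmp/w18.npz')['c']
q=c[(c[...,0]>.64)&(c[...,0]<.70)&(c[...,1]>-.20)&(c[...,1]<-.09)&(c[...,2]>.06)&(c[...,2]<.1)]
print(len(q),q.mean(0) if len(q) else '',np.percentile(q,[5,95],axis=0))
to([.6715,-.146,.26],88,90,n=10,deep=0)
E
python3 - <<'E'
import sys;sys.path.insert(0,'.')
from ik import *
s=np.array([1.08,.78,-.44,1.18,-.54,1.72,.53]);A=np.radians
for g in([.6715,-.146,.24],[.6715,-.146,.075],[.6,-.146,.175]):
    M=orient(A(88),A(90));pos=np.array(g)+.0187*M[:,2];s=ik(pos,M,s,w=.05).x;print(s.round(2),err(s,pos,M))
E
```

```text
748 [ 0.66841864 -0.15012718  0.08297975] [[ 0.6615036  -0.1958944   0.07698161]
 [ 0.67729718 -0.09902964  0.08617392]]
t 69.3 tcp [ 0.5298 -0.3233  0.3209] grasp [ 0.5265 -0.3384  0.3314] x [0.109 0.55  0.828] y [ 0.978 -0.207  0.009] z [ 0.176  0.809 -0.561] j [ 1.08  0.78 -0.44  1.18 -0.54  1.72  0.53] gap 0.0683 F [ 0.  -0.7 -0.7]
target tcp [ 0.6715 -0.146   0.2413] d [ 0.1417  0.1773 -0.0796] rot deg 56.7 n 10
per row t [ 0.0472  0.0591 -0.0265] w [-0.0308  0.004   0.005 ]
[ 0.33  0.57 -0.31  1.39  0.18  1.21 -0.04] (np.float64(6.814078170132813e-05), np.float64(0.03198739692394867))
[ 0.31  0.72 -0.28  1.56  0.24  0.9  -0.09] (np.float64(2.8858193061432266e-05), np.float64(0.009684631118609897))
[ 0.37  0.51 -0.32  1.66  0.19  1.   -0.05] (np.float64(1.5627559717914647e-05), np.float64(0.0022765411333626525))
```

Request:
{"op": "step_arm", "data": {
  "rows": [
    {"tx":0.04,"ty":0.03,"tz":0,"wx":-0.031,"wy":0.004,"wz":0.005,"claw":0.45},
    {"tx":0.05,"ty":0.05,"tz":-0.01,"wx":-0.031,"wy":0.004,"wz":0.005,"claw":0.45},
    {"tx":0.05,"ty":0.06,"tz":-0.02,"wx":-0.031,"wy":0.004,"wz":0.005,"claw":0.45},
    {"tx":0.05,"ty":0.06,"tz":-0.02,"wx":-0.031,"wy":0.004,"wz":0.005,"claw":0.45},
    {"tx":0.05,"ty":0.06,"tz":-0.02,"wx":-0.031,"wy":0.004,"wz":0.005,"claw":0.45},
    {"tx":0.05,"ty":0.06,"tz":-0.02,"wx":-0.031,"wy":0.004,"wz":0.005,"claw":0.45},
    {"tx":0.05,"ty":0.06,"tz":-0.03,"wx":-0.031,"wy":0.004,"wz":0.005,"claw":0.45},
    {"tx":0.05,"ty":0.06,"tz":-0.03,"wx":-0.031,"wy":0.004,"wz":0.005,"claw":0.45},
    {"tx":0.05,"ty":0.06,"tz":-0.03,"wx":-0.031,"wy":0.004,"wz":0.005,"claw":0.45},
    {"tx":0.03,"ty":0.04,"tz":-0.02,"wx":-0.031,"wy":0.004,"wz":0.005,"claw":0.45},
    {"tx":0,"ty":0,"tz":0,"wx":0,"wy":0,"wz":0,"claw":0.45},
    {"tx":0,"ty":0,"tz":0,"wx":0,"wy":0,"wz":0,"claw":0.45}
  ]
}}

```text
time: 70.5
eef_pos: [0.6706, -0.1523, 0.2402]
tool_rot: [2.233, 2.18, -0.047]
wrist_force: [-0.6, -1.3, 0.5]
finger_gap: 0.0384
```

```bash
python3 -c "
from go import *
to([.6705,-.146,.15],88,90,n=4,deep=0)"
```

```text
t 70.5 tcp [ 0.6706 -0.1523  0.2402] grasp [ 0.6708 -0.1516  0.2589] x [ 0.024  0.999 -0.036] y [ 1.    -0.024 -0.007] z [-0.008 -0.036 -0.999] j [ 0.28  0.55 -0.25  1.37  0.18  1.25 -0.02] gap 0.0384 F [-0.6 -1.3  0.5]
target tcp [ 0.6705 -0.146   0.1313] d [-1.000e-04  6.300e-03 -1.089e-01] rot deg 2.2 n 4
per row t [-0.0001  0.0052 -0.0908] w [ 0.0028 -0.0006 -0.0009]
```

Request:
{"op": "step_arm", "data": {
  "rows": [
    {"tx":0,"ty":0.01,"tz":-0.06,"wx":0.01,"wy":-0.002,"wz":-0.003,"claw":0.45},
    {"tx":0,"ty":0.01,"tz":-0.08,"wx":0,"wy":0,"wz":0,"claw":0.45},
    {"tx":0,"ty":0,"tz":-0.08,"wx":0,"wy":0,"wz":0,"claw":0.45},
    {"tx":0,"ty":0,"tz":-0.08,"wx":0,"wy":0,"wz":0,"claw":0.45},
    {"tx":0,"ty":0,"tz":-0.05,"wx":0,"wy":0,"wz":0,"claw":0.45},
    {"tx":0,"ty":0,"tz":0,"wx":0,"wy":0,"wz":0,"claw":0.45},
    {"tx":0,"ty":0,"tz":0,"wx":0,"wy":0,"wz":0,"claw":0.45}
  ]
}}

```text
time: 71.2
eef_pos: [0.6655, -0.1552, 0.1274]
tool_rot: [-2.266, -2.166, 0.007]
wrist_force: [-0.2, -0.2, 0.1]
finger_gap: 0.0386
```

```bash
python3 -c "
from go import *
to([.6705,-.146,.078],88,90,n=4,deep=0)
snap('side','s19.png')
cv2.imwrite('pics/s19c.png',cv2.resize(cv2.imread('pics/s19.png')[160:320,240:440],None,fx=3,fy=3))"
```

```text
t 71.2 tcp [ 0.6655 -0.1552  0.1274] grasp [ 0.6657 -0.1552  0.1461] x [0.045 0.999 0.001] y [ 0.999 -0.045 -0.008] z [-0.008  0.002 -1.   ] j [ 0.31  0.64 -0.26  1.51  0.18  1.03 -0.04] gap 0.0386 F [-0.2 -0.2  0.1]
target tcp [ 0.6705 -0.146   0.0593] d [ 0.005   0.0092 -0.0681] rot deg 0.8 n 4
per row t [ 0.0041  0.0077 -0.0568] w [-0.0001 -0.0007  0.0008]
```

View pics/s19c.png

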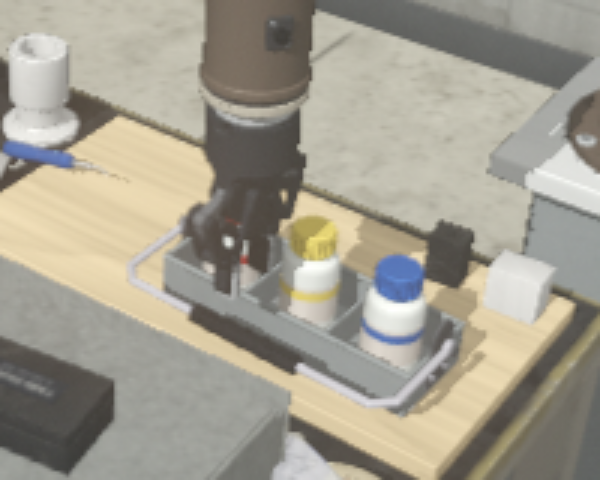

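Request:
{"op": "step_arm", "data": {
  "rows": [
    {"tx":0.01,"ty":0.015,"tz":-0.03,"wx":0,"wy":-0.002,"wz":0.002,"claw":0.45},
    {"tx":0.006,"ty":0.015,"tz":-0.05,"wx":0,"wy":0,"wz":0,"claw":0.45},
    {"tx":0.003,"ty":0.005,"tz":-0.06,"wx":0,"wy":0,"wz":0,"claw":0.45},
    {"tx":0,"ty":0,"tz":-0.06,"wx":0,"wy":0,"wz":0,"claw":0.45},
    {"tx":0,"ty":0,"tz":-0.02,"wx":0,"wy":0,"wz":0,"claw":0.45},
    {"tx":0,"ty":0,"tz":0,"wx":0,"wy":0,"wz":0,"claw":0.45}
  ]
}}

```text
time: 71.85
eef_pos: [0.6737, -0.1427, 0.0597]
tool_rot: [2.262, 2.178, 0.008]
wrist_force: [-0.1, 0.4, -0.4]
finger_gap: 0.0384
```

```bash
python3 -c "
from go import *
to([.6705,-.146,.078],88,90,n=4,deep=0)"
```

```text
t 71.85 tcp [ 0.6737 -0.1427  0.0597] grasp [ 0.6736 -0.1427  0.0784] x [0.038 0.999 0.002] y [ 0.999 -0.038  0.004] z [ 0.005  0.002 -1.   ] j [ 0.28  0.71 -0.25  1.56  0.2   0.89 -0.07] gap 0.0384 F [-0.1  0.4 -0.4]
target tcp [ 0.6705 -0.146   0.0593] d [-0.0032 -0.0033 -0.0004] rot deg 0.3 n 4
per row t [-0.0027 -0.0028 -0.0004] w [-0.0002  0.0004  0.0002]
```

Request:
{"op": "step_arm", "data": {
  "rows": [
    {"tx":-0.007,"ty":0,"tz":0,"wx":0,"wy":0,"wz":0,"claw":0.4},
    {"tx":0,"ty":0,"tz":0,"wx":0,"wy":0,"wz":0,"claw":0},
    {"tx":0,"ty":0,"tz":0,"wx":0,"wy":0,"wz":0,"claw":0},
    {"tx":0,"ty":0,"tz":0,"wx":0,"wy":0,"wz":0,"claw":0},
    {"tx":0,"ty":0,"tz":0,"wx":0,"wy":0,"wz":0,"claw":0}
  ],
  "force": 25
}}

```text
time: 72.35
eef_pos: [0.6717, -0.1421, 0.0613]
tool_rot: [2.261, 2.178, 0.009]
wrist_force: [-0.8, 0.8, -3.3]
finger_gap: 0.017
```

```bash
python3 -c "
from go import *
tool()"
```

```text
t 72.35 tcp [ 0.6717 -0.1421  0.0613] grasp [ 0.6716 -0.1422  0.08  ] x [0.038 0.999 0.003] y [ 0.999 -0.038  0.005] z [ 0.005  0.002 -1.   ] j [ 0.29  0.71 -0.25  1.56  0.2   0.89 -0.07] gap 0.017 F [-0.8  0.8 -3.3]
```

Request:
{"op": "step_arm", "data": {
  "rows": [
    {"tx":-0.003,"ty":0,"tz":0.05,"wx":0,"wy":0,"wz":0,"claw":0},
    {"tx":-0.012,"ty":0,"tz":0.055,"wx":0,"wy":0,"wz":0,"claw":0},
    {"tx":-0.022,"ty":0,"tz":0.052,"wx":0,"wy":0,"wz":0,"claw":0},
    {"tx":-0.03,"ty":0,"tz":0.048,"wx":0,"wy":0,"wz":0,"claw":0},
    {"tx":0,"ty":0,"tz":0,"wx":0,"wy":0,"wz":0,"claw":0}
  ]
}}

```text
time: 72.85
eef_pos: [0.6522, -0.1414, 0.1288]
tool_rot: [2.258, 2.176, 0.015]
wrist_force: [-2.8, 0.3, -1.2]
finger_gap: 0.0166
```

```bash
python3 -c "
from go import *
tool();o=env.get_obs();p=o['eef_pos']+np.array([0,0,.0137]);d=p-[.572,0,.078];print(np.hypot(d[0],d[2]),np.arctan2(d[0],d[2]))"
```

```text
t 72.85 tcp [ 0.6522 -0.1414  0.1288] grasp [ 0.652  -0.1415  0.1475] x [0.037 0.999 0.003] y [ 0.999 -0.037  0.011] z [ 0.011  0.003 -1.   ] j [ 0.31  0.61 -0.27  1.57  0.18  0.98 -0.05] gap 0.0166 F [-2.8  0.3 -1.2]
0.10291739516699792 0.8938383788134585
```

Request:
{"op": "step_arm", "data": {
  "rows": [
    {"tx":-0.039,"ty":0,"tz":0.039,"wx":0,"wy":0.003,"wz":0,"claw":0},
    {"tx":-0.045,"ty":0,"tz":0.033,"wx":0,"wy":0,"wz":0,"claw":0},
    {"tx":-0.051,"ty":0,"tz":0.026,"wx":0,"wy":0,"wz":0,"claw":0},
    {"tx":-0.054,"ty":0,"tz":0.016,"wx":0,"wy":0,"wz":0,"claw":0},
    {"tx":0,"ty":0,"tz":0,"wx":0,"wy":0,"wz":0,"claw":0}
  ]
}}

```text
time: 73.35
eef_pos: [0.6001, -0.1396, 0.1709]
tool_rot: [2.252, 2.174, 0.026]
wrist_force: [-2.4, 1.0, -8.3]
finger_gap: 0.0169
```

```bash
python3 -c "
from go import *
tool();o=env.get_obs();p=o['eef_pos']+np.array([0,0,.0137]);d=p-[.572,0,.078];print(np.hypot(d[0],d[2]),np.arctan2(d[0],d[2]))"
```

```text
t 73.35 tcp [ 0.6001 -0.1396  0.1709] grasp [ 0.5997 -0.1397  0.1896] x [0.035 0.999 0.004] y [ 0.999 -0.035  0.02 ] z [ 0.02   0.003 -1.   ] j [ 0.34  0.48 -0.29  1.67  0.15  0.99 -0.03] gap 0.0169 F [-2.4  1.  -8.3]
0.1102786762218025 0.25775900642306904
```

Request:
{"op": "step_arm", "data": {
  "rows": [
    {"tx":-0.05,"ty":0,"tz":-0.008,"wx":0,"wy":0.006,"wz":0,"claw":0},
    {"tx":-0.04,"ty":0,"tz":-0.004,"wx":0,"wy":0,"wz":0,"claw":0},
    {"tx":0,"ty":0,"tz":0,"wx":0,"wy":0,"wz":0,"claw":0}
  ]
}}

```text
time: 73.65
eef_pos: [0.5808, -0.1391, 0.1737]
tool_rot: [2.251, 2.174, 0.023]
wrist_force: [-0.5, 0.0, -9.0]
finger_gap: 0.0169
```

```bash
python3 -c "
from go import *
tool()"
```

```text
t 73.65 tcp [ 0.5808 -0.1391  0.1737] grasp [ 0.5804 -0.1391  0.1924] x [0.034 0.999 0.002] y [ 0.999 -0.034  0.019] z [ 0.019  0.002 -1.   ] j [ 0.36  0.45 -0.29  1.71  0.15  0.98 -0.02] gap 0.0169 F [-0.5  0.  -9. ]
```

Request:
{"op": "step_arm", "data": {
  "rows": [
    {"tx":-0.02,"ty":0,"tz":-0.02,"wx":0,"wy":0.004,"wz":0,"claw":0},
    {"tx":-0.008,"ty":0,"tz":-0.008,"wx":0,"wy":0,"wz":0,"claw":0},
    {"tx":0,"ty":0,"tz":0,"wx":0,"wy":0,"wz":0,"claw":0}
  ]
}}

```text
time: 73.95
eef_pos: [0.5799, -0.1393, 0.1719]
tool_rot: [2.248, 2.172, 0.023]
wrist_force: [-1.3, 1.3, -3.6]
finger_gap: 0.0167
```

```bash
python3 -c "
from go import *
tool()"
```

```text
t 73.95 tcp [ 0.5799 -0.1393  0.1719] grasp [ 0.5795 -0.1393  0.1906] x [0.034 0.999 0.   ] y [ 0.999 -0.034  0.021] z [ 0.021 -0.001 -1.   ] j [ 0.35  0.45 -0.29  1.72  0.15  0.97 -0.02] gap 0.0167 F [-1.3  1.3 -3.6]
```

Request:
{"op": "step_arm", "data": {
  "rows": [
    {"tx":-0.03,"ty":0,"tz":-0.01,"wx":0,"wy":0,"wz":0,"claw":0},
    {"tx":-0.012,"ty":0,"tz":0,"wx":0,"wy":0,"wz":0,"claw":0},
    {"tx":0,"ty":0,"tz":0,"wx":0,"wy":0,"wz":0,"claw":0}
  ]
}}

```text
time: 74.25
eef_pos: [0.5725, -0.1391, 0.1718]
tool_rot: [2.243, 2.168, 0.034]
wrist_force: [1.0, 0.7, 1.1]
finger_gap: 0.0166
```

```bash
python3 -c "
from go import *
tool()"
```

```text
t 74.25 tcp [ 0.5725 -0.1391  0.1718] grasp [ 0.5719 -0.139   0.1905] x [ 0.034  0.999 -0.   ] y [ 0.999 -0.034  0.031] z [ 0.031 -0.001 -1.   ] j [ 0.36  0.44 -0.29  1.75  0.15  0.95 -0.02] gap 0.0166 F [1.  0.7 1.1]
```

Request:
{"op": "step_arm", "data": {
  "rows": [
    {"tx":0,"ty":0,"tz":0,"wx":0,"wy":0,"wz":0,"claw":0.4},
    {"tx":0,"ty":0,"tz":0,"wx":0,"wy":0,"wz":0,"claw":0.4},
    {"tx":0,"ty":0,"tz":0,"wx":0,"wy":0,"wz":0,"claw":0.4},
    {"tx":0,"ty":0,"tz":0.04,"wx":0,"wy":0,"wz":0,"claw":0.4},
    {"tx":0,"ty":0,"tz":0.1,"wx":0,"wy":0.005,"wz":0,"claw":0.4},
    {"tx":0,"ty":0,"tz":0.12,"wx":0,"wy":0.005,"wz":0,"claw":0.4},
    {"tx":0,"ty":0,"tz":0.14,"wx":0,"wy":0,"wz":-0.04,"claw":0.4},
    {"tx":0,"ty":0,"tz":0.14,"wx":0,"wy":0,"wz":-0.04,"claw":0.4},
    {"tx":0,"ty":-0.05,"tz":0.14,"wx":0,"wy":0,"wz":-0.04,"claw":0.4},
    {"tx":0,"ty":-0.05,"tz":0.1,"wx":0,"wy":0,"wz":-0.04,"claw":0.4},
    {"tx":0,"ty":-0.05,"tz":0.06,"wx":0,"wy":0,"wz":-0.04,"claw":0.4},
    {"tx":0,"ty":0,"tz":0,"wx":0,"wy":0,"wz":-0.04,"claw":0.4},
    {"tx":0,"ty":0,"tz":0,"wx":0,"wy":0,"wz":-0.04,"claw":0.4},
    {"tx":0,"ty":0,"tz":0,"wx":0,"wy":0,"wz":-0.04,"claw":0.4},
    {"tx":0,"ty":0,"tz":0,"wx":0,"wy":0,"wz":-0.04,"claw":0.4},
    {"tx":0,"ty":0,"tz":0,"wx":0,"wy":0,"wz":0,"claw":0.4},
    {"tx":0,"ty":0,"tz":0,"wx":0,"wy":0,"wz":0,"claw":0.4}
  ]
}}

```text
time: 75.95
eef_pos: [0.5629, -0.1859, 0.4427]
tool_rot: [-3.077, -0.568, -0.012]
wrist_force: [-0.9, 0.8, 0.0]
finger_gap: 0.0344
```

```bash
python3 - <<'E'
from go import *
import fit
tool()
for n in('wrist','side','scene'):
    s=snap(n,n+'20.png');c=cloud(s);print(n);fit.caps([c],[s['frame']])
    g=c[(c[...,2]>.17)&(c[...,2]<.2)&(c[...,0]>.5)&(c[...,0]<.66)&(c[...,1]>-.20)&(c[...,1]<-.08)]
    print('grip',len(g),np.polyfit(g[:,1]+.142,g[:,0],1) if len(g)>5 else '',np.percentile(g,[5,50,95],axis=0).round(4).tolist() if len(g) else '')
    # hinge
    if n=='wrist':
        for lo,hi in((.51,.545),(.60,.64)):
            q=c[(c[...,2]>.064)&(c[...,2]<.078)&(c[...,0]>lo)&(c[...,0]<hi)&(c[...,1]>-.25)&(c[...,1]<-.03)]
            if len(q)>5:print(len(q),np.polyfit(q[:,1]+.142,q[:,0],1))
a=cv2.imread('pics/side20.png')[160:320,240:440];b=cv2.imread('pics/scene20.png')[130:290,100:300];cv2.imwrite('pics/m20.png',np.hstack([cv2.resize(a,(400,320)),cv2.resize(b,(400,320))]))
E
```

```text
t 75.95 tcp [ 0.5629 -0.1859  0.4427] grasp [ 0.5628 -0.1861  0.4614] x [0.934 0.357 0.01 ] y [ 0.357 -0.934 -0.011] z [ 0.006  0.013 -1.   ] j [ 0.28  0.3  -0.06  1.26  0.    1.58 -0.98] gap 0.0344 F [-0.9  0.8  0. ]
wrist
blue 0 429 enc 0.5791 -0.0549 0.0195 mean top [ 0.583  -0.0556  0.1408]
yellow 0 249 enc 0.5741 -0.1421 0.0188 mean top [ 0.5832 -0.1425  0.1407]
red 0 377 enc 0.5728 -0.2262 0.0198 mean top [ 0.5767 -0.2255  0.1408]
grip 1263 [0.03357803 0.57332821] [[0.5648, -0.1918, 0.1808], [0.5737, -0.1401, 0.1864], [0.5812, -0.0903, 0.1888]]
532 [0.03569117 0.52687323]
557 [0.03097501 0.61685117]
side
blue 0 36 enc 0.5821 -0.0538 0.0165 mean top [ 0.5854 -0.0519  0.14  ]
yellow 0 none
red 0 145 enc 0.5741 -0.2262 0.0202 mean top [ 0.5774 -0.2232  0.1396]
grip 289 [0.02774616 0.57783003] [[0.5701, -0.1915, 0.1746], [0.5784, -0.1391, 0.1839], [0.5837, -0.0885, 0.1889]]
scene
blue 0 141 enc 0.5767 -0.0566 0.0201 mean top [ 0.5732 -0.0578  0.1405]
yellow 0 152 enc 0.5745 -0.1446 0.0212 mean top [ 0.5692 -0.1454  0.1405]
red 0 169 enc 0.5703 -0.2279 0.0201 mean top [ 0.5685 -0.23    0.1404]
grip 251 [0.02959209 0.56888461] [[0.5627, -0.1974, 0.1764], [0.5677, -0.1478, 0.1854], [0.5775, -0.0933, 0.1888]]
```

View pics/m20.png

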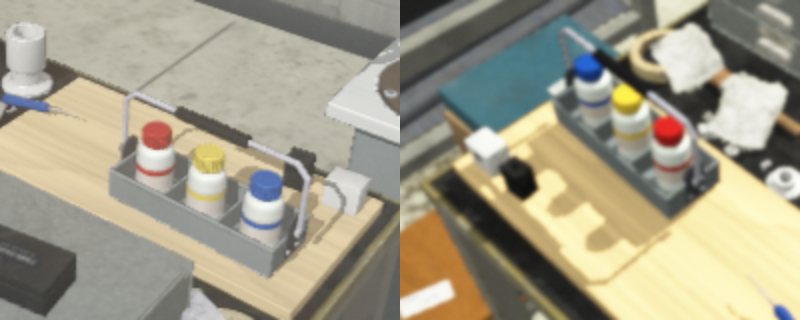

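View pics/wrist20.png

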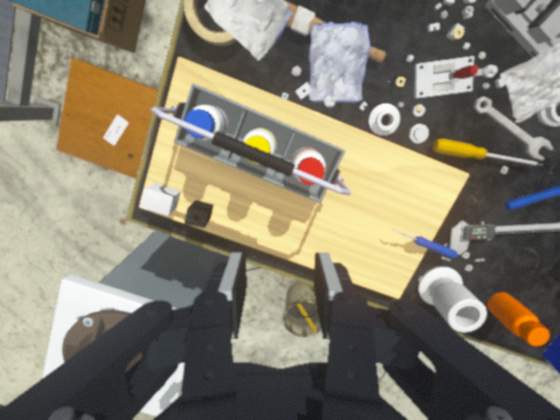

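The grip sits within 1–2 mm of the carrier's centre line, so the handle is vertical. The bottles are upright, the blocks are clear of the carrier and the arm is free. Handing in.

```bash
python3 -c "
from bench import env
print(env.hand_in())"
```

```text
the job is handed in; nothing more can be done
None
```

The job is done and handed in at about 76 s of robot time; `env.hand_in()` gave no verdict.

**What I did**
- I folded the handle back to its stop. I set the pale block and the black block down on the board's front strip, clear of the carrier. The round bar was not there.
- I took the bottles in the order blue, yellow, red. Each was turned to about 174–176° (cap nearly straight down) and held there for about 2.5 s. I then turned each back and stood it in the left, middle and right bay respectively.
- Yellow had been knocked about 3 cm towards the front edge while the arm was away. I re-measured it before grasping, and it was still upright.
- I swung the handle back up and moved the arm clear.

**Last checks**
- **Bottles:** all three cap tops were at z ≈ 0.140–0.141 m, as expected for upright bottles on the bay floors.
- **Handle:** from the wrist camera, the grip was within 1–2 mm of the carrier's centre line, about 0.015 rad from vertical.
- **Cameras:** the side and scene cameras put the grip about 4–5 mm to either side of the wrist camera's value. They had differed from each other by 5–10 mm from the start, so I relied on the wrist camera.
- **Forces:** the largest wrist force I saw was about 43 N, when the handle met its back stop. It peaked near 38 N seating the blue bottle. I only saw the reading at the end of each move.

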